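# Post the press packing plates into their locked box

### The job

Put the loose steel packing plates away in the grey plate box: lift the round nut off the stud and lay it on the black rubber pad, swing the hasp right back off the slot, post every plate lying on the bench edge-on through the slot so that it drops right inside, then swing the hasp down again over the stud and put the nut back on it, fully down.

Things in the scene. Friction and masses are not known exactly. Their poses are not given: they have to be found in the camera images.
- box: Grey painted steel box fixed to the bench, 190 (its x) x 130 (its y) x 150 mm tall, closed all round, its lid bare aluminium 4 mm thick with a slot. Origin: centre of the underside; z up. It stands turned by some yaw of up to about 0.35 rad, its x pointing roughly away from the robot.
- slot (a point): Centre of the slot at the top face of the lid, in the middle of the box. The opening is 22 mm wide (along the box's x) and 60 mm long (along the box's y); same axes as the box. Below it the box is hollow down to the floor, 142 mm.
- hasp (a joint): Hinge angle of the hasp, rad: 0 = lying down flat over the lid, crossing the slot and over the stud; grows as its free end swings up and away from the robot, to the stop at 2.0 (leaning back beyond upright). A stiff hinge (about 0.13 N m of friction), it stays where it is left. The hasp is a steel strap 30 mm wide, 5 mm thick, its upper face 7 mm above the lid when down, with an eye that clears the stud.
- hasp_hinge (a point): Point on the hasp's hinge line, on the box 50 mm beyond the slot centre along the box's +x and 4.5 mm above the lid; the hinge line runs along the box's y.
- hasp_bar (a point): Centre of the round cross bar at the free end of the hasp, for gripping: 44 mm long along the box's y, 12 mm in diameter with flat ends, its axis 20 mm above the lid when the hasp is down, 139 mm from the hinge line. It can be pinched by its two ends from above and pivots between the fingers as it swings.
- stud_tip (a point): Top of the upright steel stud on the lid (44 mm from the slot centre along the box's -x): 11 to 12 mm in diameter, 36 mm tall above the lid.
- nut_seat (a point): Where the nut's centre is when it sits fully down on the closed hasp, on the stud's axis, 17 mm above the lid.
- nut_c (a point): Centre of the nut: a dark steel round disc nut without thread, 52 mm outside diameter, 20 mm high, plain bore 20 mm, about 0.15 kg; it just lifts off the stud and slides on again, either way up. z is its axis. It starts on the stud, on top of the closed hasp.
- pad_top (a point): Centre of the top face of the flat black rubber pad (120 mm along its x, 90 mm along its y, 4 mm thick) fixed to the bench left of the box; put the nut here while the box is open.
- plate0_c (a point): Centre of a flat plain dark steel plate 90 (its x) x 44 (its y) x 8 mm (its z), about 0.22 kg, lying flat on the bench at the start. Two to four of the four plates are present; None if absent.
- plate1_c (a point): Centre of a flat plain dark steel plate 90 (its x) x 44 (its y) x 8 mm (its z), about 0.22 kg, lying flat on the bench at the start. Two to four of the four plates are present; None if absent.
- plate2_c (a point): Centre of a flat plain dark steel plate 90 (its x) x 44 (its y) x 8 mm (its z), about 0.22 kg, lying flat on the bench at the start. Two to four of the four plates are present; None if absent.
- plate3_c (a point): Centre of a flat plain dark steel plate 90 (its x) x 44 (its y) x 8 mm (its z), about 0.22 kg, lying flat on the bench at the start. Two to four of the four plates are present; None if absent.
Mind the look-alikes: they are no part of the job. What is shaped like the part that bears plate1_c but brown or green is not meant.

How it is judged:
By the outcome, as a careful person would: the job done as asked, in the order asked, and still so for the second after the job is handed in, with the robot touching nothing.
Of plate0, plate1, plate2, plate3 only 2 to 4 are there at a start; the rules pass over those that are not, and their reading is None.
At some moment in a run one of plate0, plate1, plate2, plate3 may be knocked a few centimetres aside while the robot is not near it.
Once in a run the grip may slacken for a moment while it holds something.
It also fails if it takes over 210 s, if anything falls off the work surface, if the arm or the gripper's body presses on something with over 40 N, if the wrist force passes 120 N, or if a joint passes its speed limit or range.

### The arm

A 6-joint arm with a two-finger parallel gripper is mounted at the origin on the work surface. World frame = base frame: x ahead of the robot, y to its left, z up, the work surface at z = 0. Lengths are in m, angles in rad, forces in N, time in s.
With the tool pointing down it reaches from about 0.35 to 0.975 m from the base axis. Payload 4.9 kg.
Tool frame: the origin (TCP) lies at the very end of the fingers, on their centre line; the grasp point (between the pads) lies 19 mm behind it; y points along the fingers, z is the direction in which the jaws open and shut, and the axes are right-handed (so a half turn about y gives the same grasp; the last joint's range is limited). The gripper opens to 85 mm and grips with 20 to 120 N. Pads are 22 mm wide; open, the fingers measure 114 mm over their backs; the gripper's body (76 mm by 85 mm) begins 54 mm behind the grasp point. The pads swing forward as they close: fully open they stand 13 mm farther back than shut.
Start: joints at [-1.398, 0.053, 1.613, -0, 1.476, -0.119], TCP at [0.18, -0.599, 0.192] pointing down, gripper open.
Joint ranges: [-3.01, 3.01], [-1.01, 2.22], [0.06, 2.58], [-1.02, 4.17], [0.09, 2.62], [-3.14, 3.14]. Speed limits (rad/s): [2.57, 2.57, 3.14, 3.14, 3.14, 3.14].

### API

Orientations are given as a rotation vector (axis times angle).
In Python, from station import ctrl gives the robot as it stands.
- The arm moves only by the tool arm_command, never from a script. Its argument "steps" is a list of rows, each a list of 3 entries, a list of its own where there are three numbers: the shift along the tool's x, y, z in m, then the turn, a rotation vector about the tool's x, y, z in degrees, then the opening, from 0 (shut) to 1 (fully open). In form: [[[dx, dy, dz], [ax, ay, az], gripper], ...]. A call has 1 to 5 rows; each row is the pose to reach, as a shift and turn from the pose measured when the call began, along the tool's axes at that moment; what a row does not reach only later rows make up. A row lasts 1/10 s, in which the tool goes at most 50 mm and 8.59 degrees, less where a joint would pass 70% of its speed; a pose out of reach is approached as far as the arm can. A call with a gripper value outside its range is refused whole. The fingers move at their own pace and stop on an object; "force" is the grip in N (left out, the last holds). Time passes only in rows, so rows that repeat a pose let the fingers close. It gives the time, the measured TCP pose, the force and the opening at its end, in the units of the state.
- ctrl.get_obs(): the state, without advancing time (a new reading comes with each control period).
- ctrl.get_image(name): name is "side" or "top"; returns a dict with "img" (384x512x3 uint8, red, green, blue), "camera_matrix" (3x3 intrinsics, pixels), "world_from_camera" (4x4, takes a point from camera to world coordinates). Camera axes: x right, y up, looking along -z (the intrinsics and any distortion apply to the point x, -y, -z); pixel columns grow to the right and rows downward; lengths in m; the calibration is good to about 2 mm. A picture is of the moment at which its call begins. There is no depth.
- ctrl.finish_job(): hands the job in, once; it reports no verdict.
Trained networks look in a picture, given as the dict that the camera call returned (one of the last four; its "shot" number tells which), for a name from the list of things; names that differ only in an ending like _2 or _b are one class to them, and where a whole thing is asked for, a point or a joint stands for the part that bears it (a point fixed in the world has none). Each returns a list of dicts, best first, with "confidence" (0 to 1); they miss things now and then, are a little off and sometimes report something else, mostly with a low value. They report only what shows in the picture. A call takes as long as a camera call. They do not tell look-alikes from the thing itself.
- ctrl.boxes_of(picture, name): "position" ([row, column] in pixels, amid what is visible of it).
The state is a dict: "t": time; "q": joint angles; "dq": joint speeds; "effort": joint torques, N m; "tool_pos": TCP position; "tool_rot": TCP orientation; "contact_force": force on the tool from outside, world axes, zero at the start; "wrist_torque": the same for the moment, N m; "opening": finger opening in m.
Only numpy, scipy, OpenCV 4.12 (cv2) and the standard library are available. Lean on these libraries where they do the work, as an engineer would, in place of code of your own. Each camera call takes 0.05 s, during which the arm holds its last target.

## Working session

There is one attempt and no reset: what is moved stays moved. The work goes in short steps, Python scripts to look and compute and a tool call to move; the robot and the scene stay as the last step left them, time stands still between calls to the robot, and variables do not carry over. Pictures are saved under pics/ and viewed, and the job is handed in when it is done.

Besides the shell and the picture viewer there is one more tool, called after "Emit:" as a command line: name --argument value ..., lists and objects as JSON in quotes. arm_command: Moves the arm, as the interface text tells. Its arguments: {"type":"object","properties":{"steps":{"type":"array"},"force":{"type":"number"}},"required":["steps"]}

```bash
ls; mkdir -p pics; python3 - <<'E'
from station import ctrl
import cv2
o=ctrl.get_obs()
print(o)
for n in("top","side"):
    d=ctrl.get_image(n)
    cv2.imwrite(f"pics/{n}0.png",cv2.cvtColor(d["img"],cv2.COLOR_RGB2BGR))
    print(n,{k:v for k,v in d.items() if k!="img"})
    for nm in("box","hasp","nut_c","plate1_c","slot","stud_tip","hasp_bar","pad_top"):
        try:print(nm,ctrl.boxes_of(d,nm))
        except Exception as e:print(nm,e)
E
```

```text
pics
{'t': 0.0, 'q': array([-1.39797076e+00,  5.33562890e-02,  1.61428685e+00,  2.39982975e-05,
        1.47599261e+00, -1.18965237e-01]), 'dq': array([ 0.00102544,  0.00072173, -0.00051321, -0.00075475, -0.00106311,
        0.00022211]), 'effort': array([-1.05766325e-03, -3.93688846e+01, -3.70176244e+01, -1.62584120e-04,
        7.06349572e-03, -1.86093146e-06]), 'tool_pos': array([ 0.17970019, -0.59788118,  0.19056772]), 'tool_rot': array([-0.30341659,  2.06683619, -2.06257271]), 'contact_force': array([-1.2600305 ,  0.40512046,  0.52094028]), 'wrist_torque': array([ 0.01686395,  0.01042925, -0.01130382]), 'opening': 0.08555161433070693}
top {'camera_matrix': array([[457.74678088,   0.        , 258.80121794],
       [  0.        , 457.74678088, 188.78663584],
       [  0.        ,   0.        ,   1.        ]]), 'world_from_camera': array([[ 6.00780260e-04,  9.86507358e-01, -1.63715825e-01,
         4.09057932e-01],
       [-9.99999466e-01,  7.30409442e-04,  7.31599099e-04,
         6.88815616e-02],
       [ 8.41307479e-04,  1.63715298e-01,  9.86507270e-01,
         1.14729484e+00],
[... 1523 characters left out ...]
]
nut_c [{'position': [177.3, 331.8], 'confidence': 0.71}, {'position': [154.1, 345.3], 'confidence': 0.5}]
plate1_c [{'position': [237.9, 117.1], 'confidence': 0.95}, {'position': [250.1, 292.6], 'confidence': 0.94}, {'position': [333.8, 159.8], 'confidence': 0.91}, {'position': [240.4, 226.5], 'confidence': 0.81}, {'position': [295.9, 301.3], 'confidence': 0.69}]
slot [{'position': [179.7, 327.7], 'confidence': 0.59}]
stud_tip [{'position': [180.0, 332.4], 'confidence': 0.86}, {'position': [208.4, 250.5], 'confidence': 0.33}]
hasp_bar [{'position': [152.5, 333.1], 'confidence': 0.7}, {'position': [273.6, 163.8], 'confidence': 0.7}]
pad_top [{'position': [210.9, 250.0], 'confidence': 0.86}]
```

View pics/top0.png

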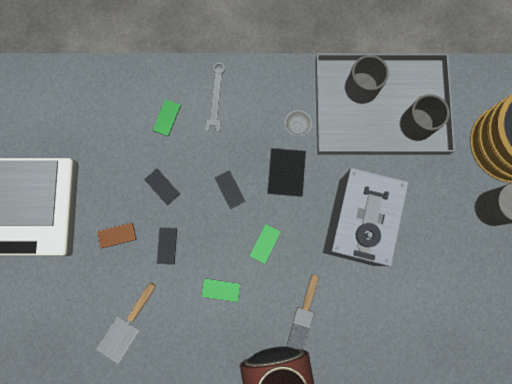

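View pics/side0.png

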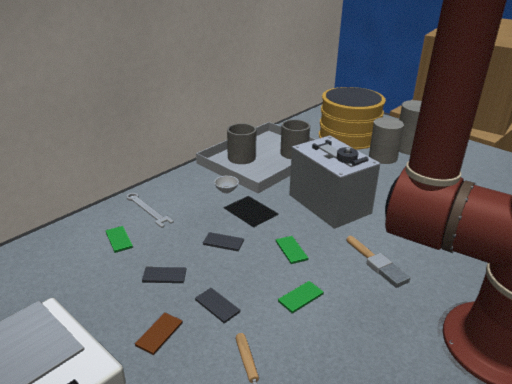

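Dark plates (col,row in top): (162,186), (230,190), (167,246). Look-alikes: green (166,117), (265,243) and (221,290); brown (117,235). The black pad is at (287,172). I'll check these in a close crop.

```bash
cat > h.py <<'E'
import numpy as np, cv2
from station import ctrl
from scipy.spatial.transform import Rotation as R
np.set_printoptions(precision=4,suppress=True)
def shot(n,fn=None):
    d=ctrl.get_image(n)
    if fn: cv2.imwrite(f"pics/{fn}.png",cv2.cvtColor(d["img"],cv2.COLOR_RGB2BGR))
    return d
def crop(d,fn,r0,r1,c0,c1,s):
    im=cv2.cvtColor(d["img"][r0:r1,c0:c1],cv2.COLOR_RGB2BGR)
    cv2.imwrite(f"pics/{fn}.png",cv2.resize(im,None,fx=s,fy=s,interpolation=cv2.INTER_CUBIC))
def p2w(d,col,row,z):
    K=d["camera_matrix"];T=np.asarray(d["world_from_camera"])
    v=np.linalg.inv(K)@[col,row,1]; v=T[:3,:3]@np.array([v[0],-v[1],-v[2]])
    o=T[:3,3]; return o+v*(z-o[2])/v[2]
def w2p(d,p):
    T=np.asarray(d["world_from_camera"]); c=T[:3,:3].T@(np.asarray(p,float)-T[:3,3])
    u=d["camera_matrix"]@np.array([c[0],-c[1],-c[2]]); return u[:2]/u[2]
def Rt(yaw,tilt=0.0):
    """tool: tilt=0 points down; jaw axis z horizontal, direction yaw+90deg (i.e. along y of a frame with that yaw);
    tilt>0 leans to point along +x of that frame."""
    z=np.array([-np.sin(yaw),np.cos(yaw),0]); f=np.array([np.cos(yaw),np.sin(yaw),0])
    y=-np.array([0,0,1])*np.cos(tilt)+f*np.sin(tilt)
    return np.column_stack([np.cross(y,z),y,z])
def go(pos,Rm,half=True):
    """relative row for target; picks jaw flip nearest"""
    o=ctrl.get_obs(); R0=R.from_rotvec(o["tool_rot"]).as_matrix(); best=None
    for F in ((np.eye(3),np.diag([-1.,1,-1])) if half else (np.eye(3),)):
        rv=R.from_matrix(R0.T@Rm@F).as_rotvec(degrees=True)
        if best is None or np.linalg.norm(rv)<np.linalg.norm(best): best=rv
    dp=R0.T@(np.asarray(pos)-o["tool_pos"])
    print("row",np.round(dp,4).tolist(),np.round(best,1).tolist(),"| t",round(o["t"],2),"pos",o["tool_pos"],"open",round(o["opening"],4),"F",o["contact_force"],"q",o["q"])
E
python3 - <<'E'
from h import *
d=shot("top"); crop(d,"c1",160,275,325,415,7); crop(d,"c2",140,270,140,310,4)
s=shot("side"); crop(s,"c3",125,225,280,385,6)
print(R.from_rotvec(ctrl.get_obs()["tool_rot"]).as_matrix())
for c in ((162,186),(230,190),(167,246)): print(p2w(d,*c,.008))
print(p2w(d,287,172,.004),p2w(d,366,216,.15))
E
```

```text
[[-0.9577  0.      0.2877]
 [-0.2877 -0.     -0.9577]
 [-0.     -1.      0.    ]]
[0.6051 0.3125 0.008 ]
[0.595  0.1407 0.008 ]
[0.4546 0.2948 0.008 ]
[ 0.6422 -0.0038  0.004 ] [ 0.5144 -0.1664  0.15  ]
```

View pics/c1.png

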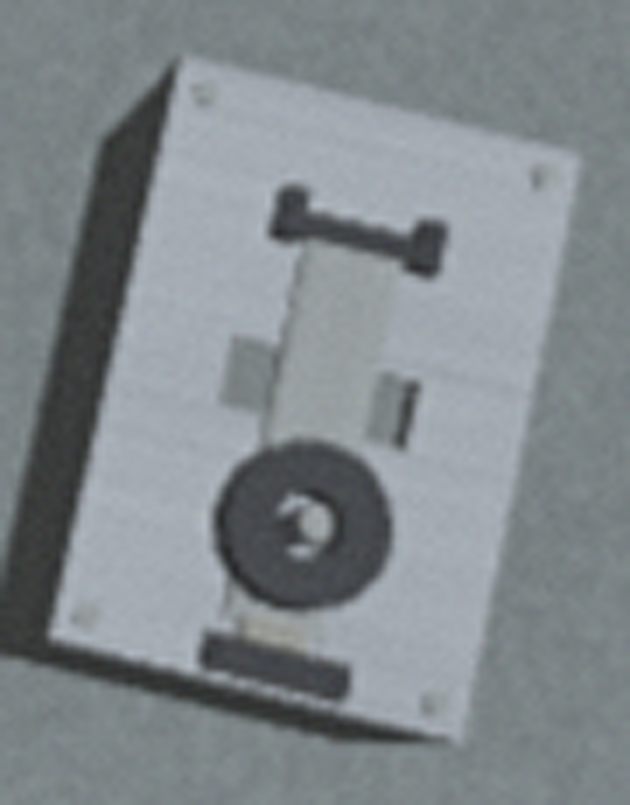

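View pics/c2.png

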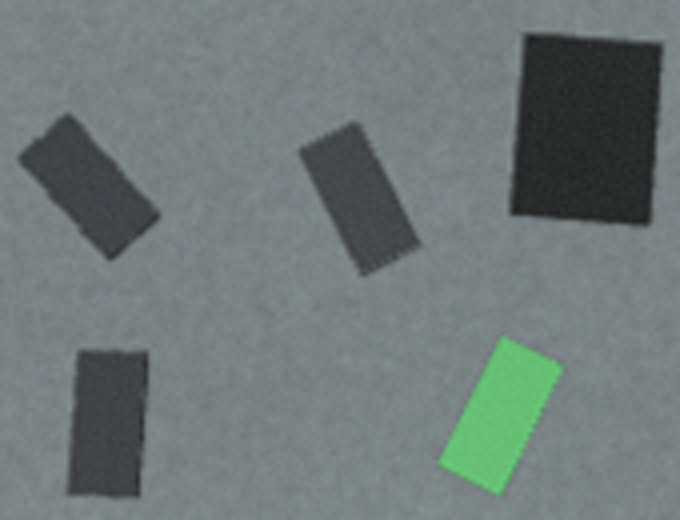

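View pics/c3.png

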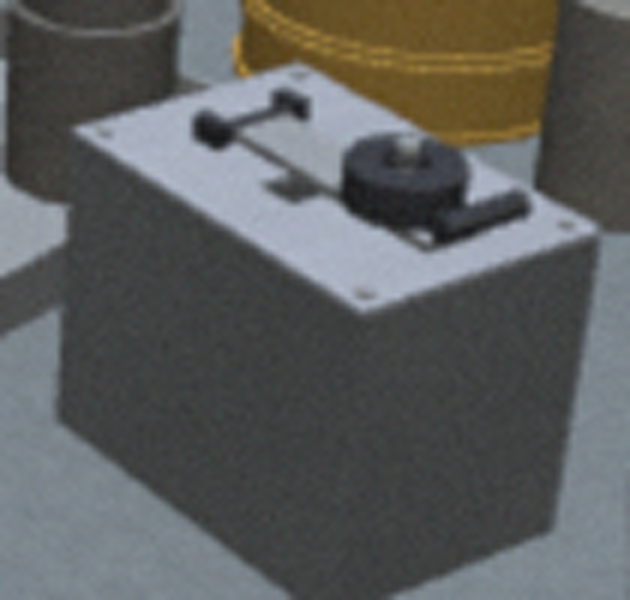

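The crops confirm it: three dark plates (the chosen ones), with the nut on the stud at crop px (303,525) and the bar at (275,665). Next I fit the box, plate and pad poses.

```bash
cat > meas.py <<'E'
from h import *
from scipy.optimize import least_squares
def plates(d,z=.008,lo=(20,75),verbose=True):
    im=d["img"].astype(int); mx=im.max(2); mn=im.min(2)
    m=((mx<95)&(mx-mn<25)&(mx>50)).astype(np.uint8)
    m=cv2.morphologyEx(m,cv2.MORPH_OPEN,np.ones((3,3),np.uint8))
    cs,_=cv2.findContours(m,cv2.RETR_EXTERNAL,cv2.CHAIN_APPROX_NONE); out=[]
    for c in cs:
        a=cv2.contourArea(c)
        if not 250<a<900: continue
        w=np.array([p2w(d,*p[0],z)[:2] for p in c])
        (cx,cy),(w1,h1),ang=cv2.minAreaRect((w*1000).astype(np.float32))
        if w1<h1: ang+=90; w1,h1=h1,w1
        ang=(ang+90)%180-90
        if 70<w1<105 and 30<h1<55: out.append((cx/1000,cy/1000,ang,w1,h1)); 
    return out
E
python3 - <<'E'
from meas import *
d=shot("top"); s=shot("side")
tc=np.array([(181,58),(581,157),(462,740),(50,638)])/7+[325,160]
sc=np.array([(75,130),(300,65),(600,232),(365,312)])/6+[280,125]
tc+=-.5+.5/7; sc+=-.5+.5/6
P=[(.095,.065),(.095,-.065),(-.095,-.065),(-.095,.065)]
def W(v,h=.15): 
    c,sn=np.cos(v[2]),np.sin(v[2]); return [(v[0]+c*x-sn*y,v[1]+sn*x+c*y,h) for x,y in P]
def res(v,use): 
    r=[]
    if 't' in use: r+=[w2p(d,p)-q for p,q in zip(W(v),tc)]
    if 's' in use: r+=[w2p(s,p)-q for p,q in zip(W(v),sc)]
    return np.ravel(r)
for u in('t','s','ts'):
    f=least_squares(res,[.51,-.166,-.1],args=(u,)); print(u,f.x,np.abs(f.fun).max(),f.fun.round(1))
v=f.x
np.save("box.npy",v)
c,sn=np.cos(v[2]),np.sin(v[2])
st=v[:2]+np.array([c,sn])*-.044
print("stud",st,w2p(d,[*st,.177]),"nut seen",303/7+325,525/7+160)
for p in plates(d): print("plate",np.round(p,4))
# pad corners
pc=np.array([(525,33),(663,43),(650,225),(511,213)])/4+[140,140]
pw=np.array([p2w(d,*q,.004) for q in pc]); print("pad",pw.mean(0),pw)
E
```

```text
t [ 0.5148 -0.1754 -0.2474] 0.6013203335002686 [-0.1 -0.4  0.2 -0.4  0.   0.6 -0.1  0.2]
s [ 0.514  -0.1706 -0.2506] 0.7072895066426668 [-0.6 -0.   0.1 -0.2  0.7 -0.2 -0.3  0.2]
ts [ 0.5152 -0.1745 -0.2485] 1.1147891778734333 [-0.4 -0.6 -0.2 -0.5 -0.5  0.5 -0.6 -0.   0.  -0.6  0.5 -0.7  1.1 -1.
  0.4 -0.6]
stud [ 0.4725 -0.1637] [368.4278 234.3851] nut seen 368.2857142857143 235.0
plate [ 0.4561  0.2956 -2.0154 87.4544 43.8506]
plate [ 0.5971  0.1422 26.9271 89.3977 41.8797]
plate [ 0.6048  0.3128 42.2284 90.7671 43.2018]
pad [ 0.6424 -0.0033  0.004 ] [[ 0.7044  0.0361  0.004 ]
 [ 0.6979 -0.0524  0.004 ]
 [ 0.5798 -0.0423  0.004 ]
 [ 0.5874  0.0454  0.004 ]]
```

```bash
python3 - <<'E'
from h import *
go([.4725,-.1637,.27],Rt(-.2485))
E
```

```text
row [-0.4055, -0.0782, -0.3323] [0.0, 31.0, 0.0] | t 1.1 pos [ 0.1798 -0.5986  0.1918] open 0.0853 F [ 0.0395 -0.6051  0.1592] q [-1.398   0.0527  1.6129 -0.      1.476  -0.119 ]
```

Emit:
arm_command --steps '[[[0, -0.05, 0], [0, 0, 0], 1], [[-0.05, -0.078, -0.04], [0, 5, 0], 1], [[-0.08, -0.078, -0.07], [0, 10, 0], 1], [[-0.11, -0.078, -0.1], [0, 18, 0], 1], [[-0.15, -0.078, -0.13], [0, 25, 0], 1]]'

```text
t: 1.6
tool_pos: [0.2846, -0.4323, 0.2707]
tool_rot: [-0.163, -2.142, 2.145]
contact_force: [1.0, -0.5, -0.1]
opening: 0.0853
```

```bash
python3 - <<'E'
from h import *
go([.4725,-.1637,.27],Rt(-.2485))
E
```

```text
row [-0.1454, 0.0005, -0.2938] [-0.1, 5.6, -0.1] | t 1.6 pos [ 0.2846 -0.4323  0.2707] open 0.0853 F [ 1.0142 -0.496  -0.0999] q [-1.1326 -0.243   1.759   0.0001  1.6238  0.5892]
```

Emit:
arm_command --steps '[[[-0.022, 0, -0.044], [0, 2, 0], 1], [[-0.044, 0, -0.088], [0, 4, 0], 1], [[-0.066, 0, -0.132], [0, 5.6, 0], 1], [[-0.088, 0, -0.176], [0, 5.6, 0], 1], [[-0.11, 0, -0.22], [0, 5.6, 0], 1]]'

```text
t: 2.1
tool_pos: [0.4272, -0.2296, 0.2709]
tool_rot: [-0.264, -2.088, 2.092]
contact_force: [0.8, -0.8, 0.1]
opening: 0.0853
```

```bash
python3 - <<'E'
from h import *
go([.4725,-.1637,.23],Rt(-.2485))
E
```

```text
row [-0.0276, 0.0408, -0.0751] [-0.1, -0.0, -0.1] | t 2.1 pos [ 0.4272 -0.2296  0.2709] open 0.0853 F [ 0.7965 -0.838   0.1457] q [-0.6462 -0.3265  1.8259 -0.0008  1.6394  1.1736]
```

Emit:
arm_command --steps '[[[-0.014, 0, -0.038], [0, 0, 0], 1], [[-0.0276, 0.02, -0.0751], [0, 0, 0], 1], [[-0.0276, 0.04, -0.0751], [0, 0, 0], 1], [[-0.0276, 0.04, -0.0751], [0, 0, 0], 1]]'

```text
t: 2.5
tool_pos: [0.4713, -0.1618, 0.2275]
tool_rot: [-0.255, -2.089, 2.089]
contact_force: [-0.2, -0.3, -0.5]
opening: 0.0854
```

```bash
python3 - <<'E'
from h import *
go([.4725,-.1637,.153],Rt(-.2485))
s=shot("side"); crop(s,"c4",100,225,260,385,5)
E
```

```text
row [-0.0018, 0.0745, 0.0015] [-0.0, 0.1, 0.2] | t 2.5 pos [ 0.4713 -0.1618  0.2275] open 0.0854 F [-0.2432 -0.3291 -0.5095] q [-0.4792 -0.2731  1.8543 -0.0014  1.5635  1.3381]
```

View pics/c4.png

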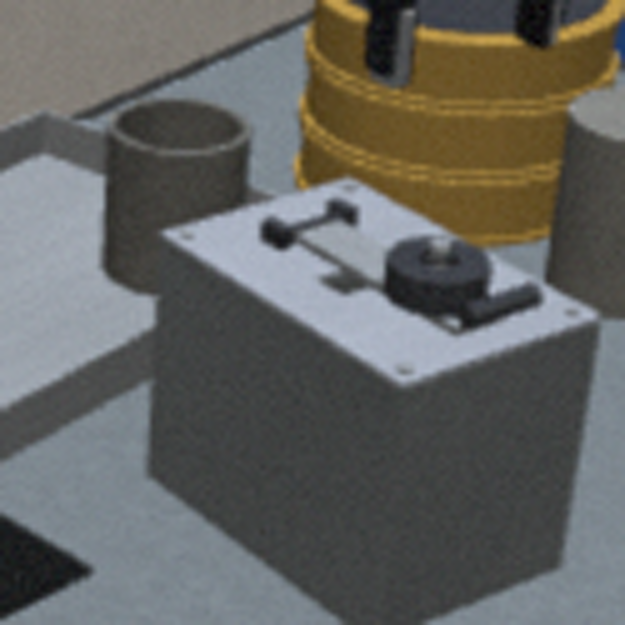

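Emit:
arm_command --steps '[[[-0.002, 0.03, 0.0015], [0, 0, 0], 1], [[-0.002, 0.055, 0.0015], [0, 0, 0], 1], [[-0.002, 0.07, 0.0015], [0, 0, 0], 1], [[-0.002, 0.0745, 0.0015], [0, 0, 0], 1]]'

```text
t: 2.95
tool_pos: [0.4724, -0.1653, 0.1539]
tool_rot: [-0.259, -2.087, 2.088]
contact_force: [0.2, 0.2, -0.2]
opening: 0.0854
```

Emit:
arm_command --steps '[[[0, 0, 0], [0, 0, 0], 0.4], [[0, 0, 0], [0, 0, 0], 0.4], [[0, 0, 0], [0, 0, 0], 0.4], [[0, 0, 0], [0, 0, 0], 0.4], [[0, 0, 0], [0, 0, 0], 0.4]]' --force 50

```text
t: 3.45
tool_pos: [0.4728, -0.1655, 0.1546]
tool_rot: [-0.26, -2.087, 2.089]
contact_force: [-1.0, -0.4, 0.3]
opening: 0.0339
```

```bash
python3 - <<'E'
from h import *
go([.4725,-.1637,.25],Rt(-.2485))
s=shot("side"); crop(s,"c5",100,225,260,385,5)
E
```

```text
row [0.0009, -0.0954, -0.0016] [-0.1, -0.0, 0.1] | t 3.45 pos [ 0.4728 -0.1655  0.1546] open 0.0339 F [-0.9999 -0.3705  0.3211] q [-0.4844 -0.2238  1.9351 -0.0015  1.4315  1.3359]
```

View pics/c5.png

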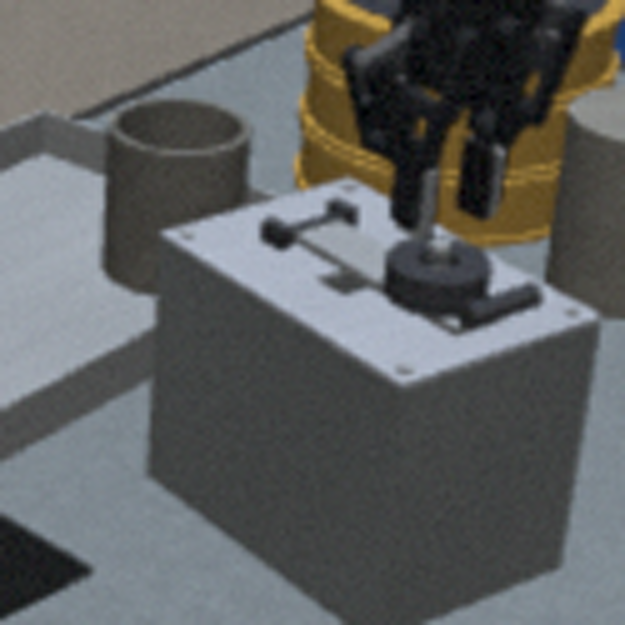

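```bash
python3 - <<'E'
from h import *
s=shot("side"); d=shot("top")
crop(d,"c6",140,285,305,430,5)
o=ctrl.get_obs(); Rm=R.from_rotvec(o["tool_rot"]).as_matrix(); print(Rm)
for k in (-.017,0,.017):
    p=o["tool_pos"]+Rm[:,2]*k
    print((w2p(s,p)-[260,100])*5,(w2p(d,p)-[305,140])*5)
E
```

```text
[[-0.9691 -0.0026 -0.2468]
 [ 0.2468 -0.0003 -0.9691]
 [ 0.0024 -1.      0.0009]]
[410.7384 302.7527] [270.0247 465.6579]
[436.6969 294.2984] [308.4391 475.3995]
[462.3196 285.9534] [346.9072 485.1548]
```

View pics/c6.png

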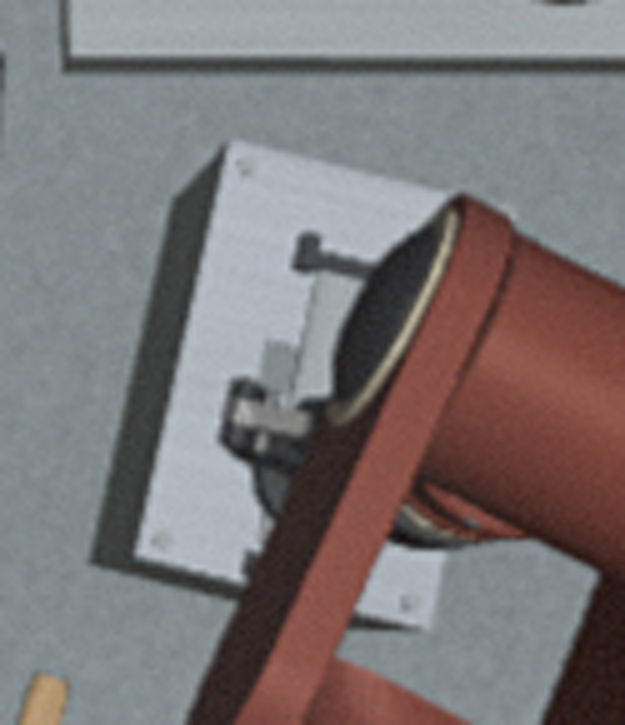

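```bash
python3 - <<'E'
from h import *
s=shot("side")
Rm=R.from_rotvec([-0.255,-2.089,2.089]).as_matrix()
for k in (-.0425,0,.0425):
    p=np.array([.4713,-.1618,.2275])+Rm[:,2]*k
    print((w2p(s,p)-[260,100])*5)
print((w2p(s,[.4725,-.1637,.167])-[260,100])*5)
crop(s,"c7",60,225,260,385,4)
E
```

```text
[384.1534 181.2542]
[451.588  161.3662]
[516.7767 142.1406]
[437.7696 272.1082]
```

View pics/c7.png

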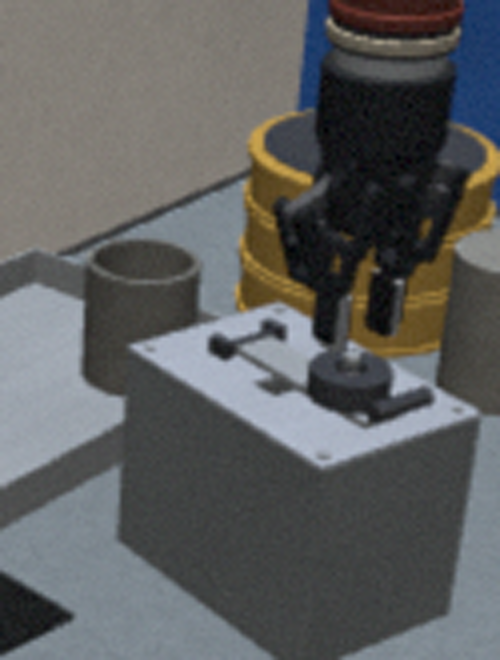

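The fingers sit about 15 px above where the TCP projects. Before going on I'll check the tool calibration in the open, over clear bench.

Emit:
arm_command --steps '[[[0, -0.05, 0], [0, 0, 0], 0.4], [[0, -0.1, 0], [0, 0, 0], 0.2], [[0, -0.1, -0.05], [0, 0, 0], 0], [[0, -0.1, -0.1], [0, 0, 0], 0], [[0, -0.1, -0.15], [0, 0, 0], 0]]'

```text
t: 4.15
tool_pos: [0.5103, -0.0187, 0.2547]
tool_rot: [-0.263, -2.087, 2.088]
contact_force: [0.7, -0.2, -0.2]
opening: 0.0002
```

Emit:
arm_command --steps '[[[0, 0, -0.05], [0, 0, 0], 0], [[0, 0, -0.1], [0, 0, 0], 0], [[0, 0.05, -0.1], [0, 0, 0], 0], [[0, 0.08, -0.1], [0, 0, 0], 0], [[0, 0.08, -0.1], [0, 0, 0], 0]]'

```text
t: 4.65
tool_pos: [0.5312, 0.0787, 0.1687]
tool_rot: [-0.249, -2.081, 2.086]
contact_force: [-0.6, -0.3, -0.7]
opening: -0.0
```

```bash
python3 - <<'E'
from h import *
s=shot("side","s8"); d=shot("top","t8")
o=ctrl.get_obs(); print(o["tool_pos"],o["opening"],o["q"],o["t"])
print(w2p(s,o["tool_pos"]),w2p(d,o["tool_pos"]))
E
```

```text
[0.5349 0.0781 0.1749] 0.00017774078715786872 [ 0.0075 -0.1376  1.8258 -0.0006  1.4549  1.8295] 4.75
[263.0804 178.1033] [254.1683 205.1439]
```

View pics/s8.png

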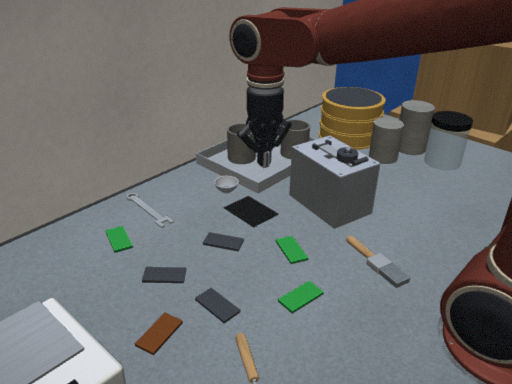

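View pics/t8.png

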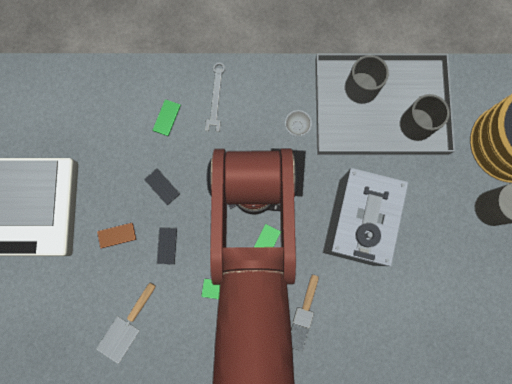

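Same offset: the tip shows at (264,165) and projects to (263,178), so it really is about 3 cm higher than reported. I'll descend on clear bench here and find where it actually is, by sight first, then touch.

Emit:
arm_command --steps '[[[0, 0.04, 0], [0, 0, 0], 0], [[0, 0.08, 0], [0, 0, 0], 0], [[0, 0.12, 0], [0, 0, 0], 0], [[0, 0.145, 0], [0, 0, 0], 0], [[0, 0.145, 0], [0, 0, 0], 0]]'

```text
t: 5.25
tool_pos: [0.5334, 0.0774, 0.0283]
tool_rot: [-0.258, -2.083, 2.086]
contact_force: [-0.5, -0.6, -0.0]
opening: 0.0001
```

```bash
python3 - <<'E'
from h import *
s=shot("side"); crop(s,"s9",100,275,190,340,4)
o=ctrl.get_obs(); print(o["tool_pos"],o["opening"],o["q"],o["t"],o["contact_force"])
print((w2p(s,o["tool_pos"])-[190,100])*4)
E
```

```text
[0.5353 0.0775 0.0308] 9.340751564667063e-06 [ 0.0065  0.0118  1.938  -0.0006  1.1931  1.8295] 5.3 [-0.4162 -0.4939 -0.04  ]
[287.4883 522.6877]
```

View pics/s9.png

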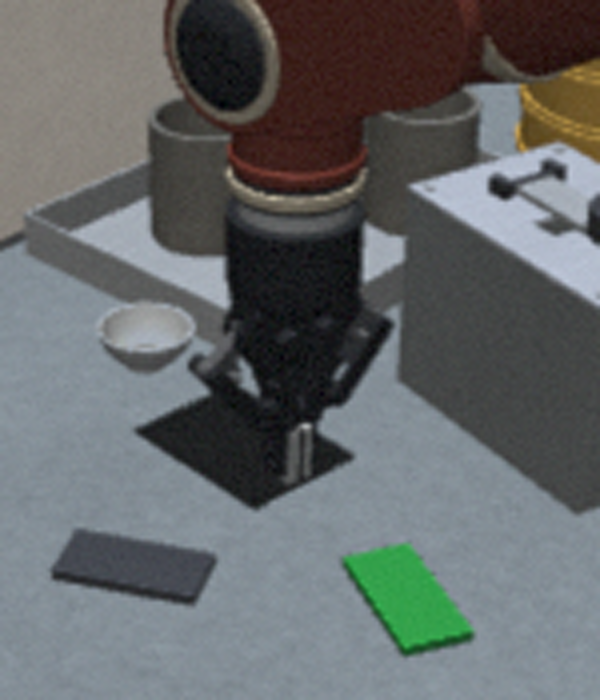

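```bash
python3 - <<'E'
from h import *
s=shot("side"); d=shot("top"); crop(d,"t9",130,270,190,340,4)
for z in (0,.03,.06,.1,.15,.2,.25): print(z,(w2p(s,[.5353,.0775,z])-[190,100])*4,(w2p(d,[.5353,.0775,z])-[190,130])*4)
print(p2w(s,298/4+190,485/4+100,0),p2w(s,298/4+190,485/4+100,.03),p2w(s,298/4+190,485/4+100,.06))
E
```

```text
0 [286.5576 564.2892] [260.0994 335.6896]
0.03 [287.5111 523.7879] [259.7424 330.3308]
0.06 [288.4907 482.1838] [259.3661 324.682 ]
0.1 [289.839  424.9166] [258.8315 316.6566]
0.15 [291.5961 350.2839] [258.1042 305.7382]
0.2 [293.4384 272.0341] [257.3018 293.6922]
0.25 [295.3722 189.8976] [256.4119 280.3343]
[0.5857 0.0108 0.    ] [0.5575 0.0433 0.03  ] [0.5294 0.0758 0.06  ]
```

View pics/t9.png

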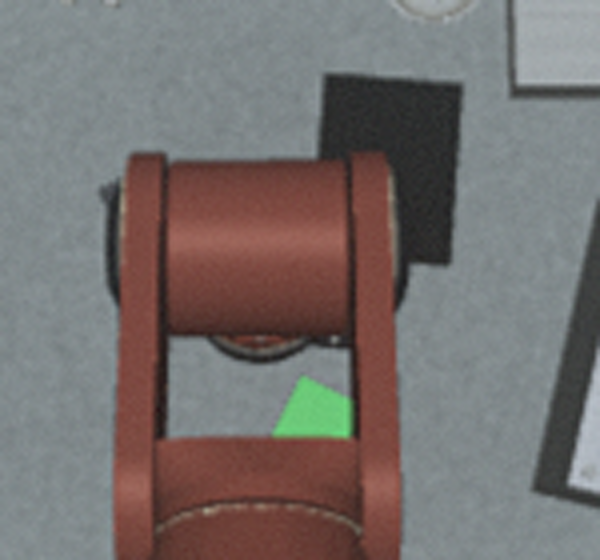

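Emit:
arm_command --steps '[[[0, 0.01, 0], [0, 0, 0], 0], [[0, 0.02, 0], [0, 0, 0], 0], [[0, 0.026, 0], [0, 0, 0], 0], [[0, 0.026, 0], [0, 0, 0], 0]]'

```text
t: 5.8
tool_pos: [0.5365, 0.0777, 0.006]
tool_rot: [-0.266, -2.088, 2.089]
contact_force: [-0.6, -0.0, -0.7]
opening: 0.0003
```

```bash
python3 - <<'E'
from h import *
s=shot("side"); crop(s,"s10",150,275,200,330,5)
o=ctrl.get_obs(); print(o["tool_pos"],o["opening"],o["q"],o["t"],o["contact_force"])
print((w2p(s,o["tool_pos"])-[200,150])*5)
E
```

```text
[0.5369 0.0777 0.0065] -0.00015010259779101468 [ 0.0069  0.0478  1.9476 -0.0006  1.1441  1.8295] 5.85 [-0.2409 -0.5825 -0.0296]
[305.7277 443.3449]
```

View pics/s10.png

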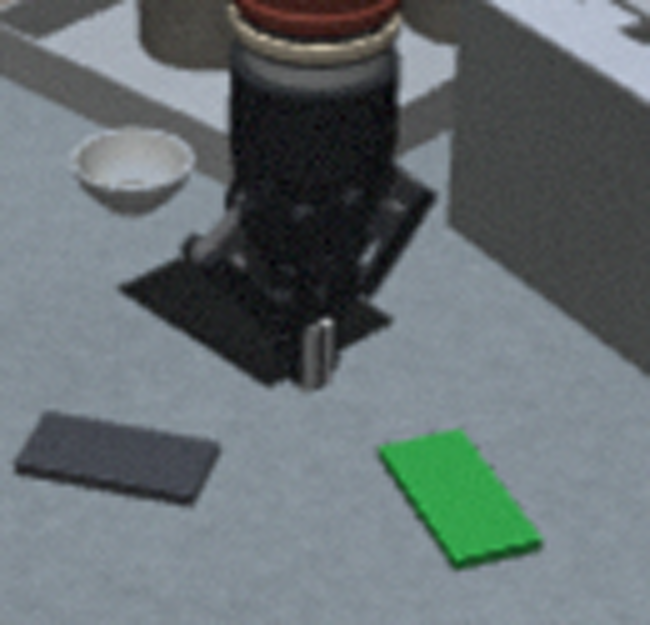

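Emit:
arm_command --steps '[[[0, 0.008, 0], [0, 0, 0], 0], [[0, 0.014, 0], [0, 0, 0], 0], [[0, 0.02, 0], [0, 0, 0], 0]]'

```text
t: 6.15
tool_pos: [0.5366, 0.0777, -0.0143]
tool_rot: [-0.266, -2.088, 2.089]
contact_force: [-0.1, 0.3, -0.0]
opening: 0.0
```

```bash
python3 - <<'E'
from h import *
s=shot("side"); crop(s,"s11",150,275,200,330,5)
o=ctrl.get_obs(); print(o["tool_pos"],o["opening"],o["q"],o["t"],o["contact_force"])
print((w2p(s,o["tool_pos"])-[200,150])*5)
E
```

```text
[ 0.5358  0.0777 -0.0154] -0.00012951866547302325 [ 0.0068  0.0807  1.9558 -0.0006  1.1053  1.8295] 6.2 [-0.5667  0.482  -0.7807]
[306.6188 480.5647]
```

View pics/s11.png

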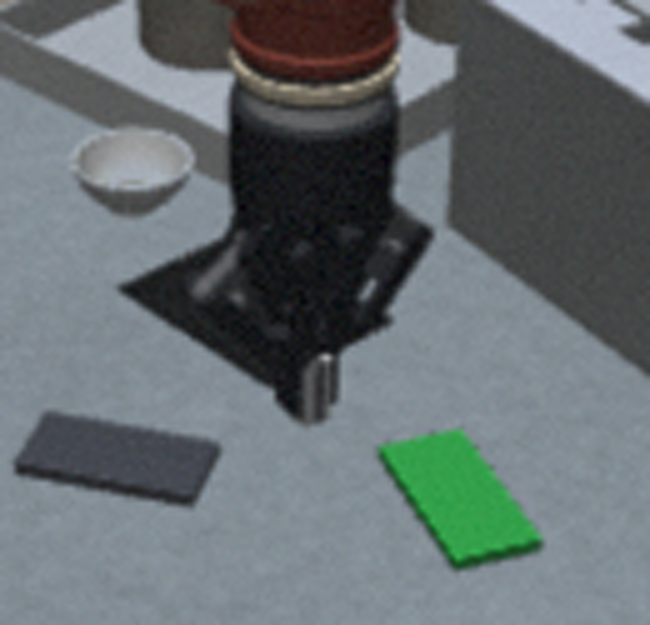

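Emit:
arm_command --steps '[[[0, 0.005, 0], [0, 0, 0], 0], [[0, 0.01, 0], [0, 0, 0], 0], [[0, 0.01, 0], [0, 0, 0], 0]]'

```text
t: 6.5
tool_pos: [0.5349, 0.0777, -0.0265]
tool_rot: [-0.262, -2.086, 2.087]
contact_force: [-0.4, 0.6, 0.6]
opening: 0.0001
```

Emit:
arm_command --steps '[[[0, 0.002, 0], [0, 0, 0], 0], [[0, 0.004, 0], [0, 0, 0], 0], [[0, 0.004, 0], [0, 0, 0], 0]]'

```text
t: 6.8
tool_pos: [0.5347, 0.0777, -0.0307]
tool_rot: [-0.261, -2.086, 2.087]
contact_force: [0.2, -0.7, 0.2]
opening: 0.0002
```

Emit:
arm_command --steps '[[[0, 0.002, 0], [0, 0, 0], 0], [[0, 0.004, 0], [0, 0, 0], 0], [[0, 0.004, 0], [0, 0, 0], 0]]'

```text
t: 7.1
tool_pos: [0.5344, 0.0777, -0.035]
tool_rot: [-0.261, -2.085, 2.087]
contact_force: [-0.8, -0.2, -0.3]
opening: -0.0001
```

```bash
python3 - <<'E'
from h import *
s=shot("side"); crop(s,"s12",150,275,200,330,5)
o=ctrl.get_obs(); print(o["tool_pos"],o["opening"],o["q"],o["t"],o["contact_force"])
print((w2p(s,o["tool_pos"])-[200,150])*5)
E
```

```text
[ 0.5346  0.0776 -0.0349] 0.0001304019809195221 [ 0.0068  0.1117  1.9616 -0.0007  1.071   1.8295] 7.15 [ 1.3431  0.0686 -0.7201]
[307.7811 513.311 ]
```

View pics/s12.png

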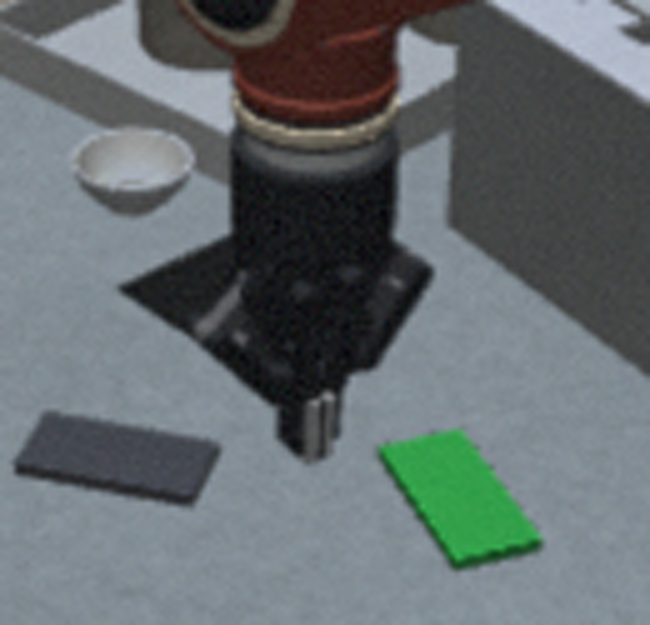

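Emit:
arm_command --steps '[[[0, 0.002, 0], [0, 0, 0], 0], [[0, 0.003, 0], [0, 0, 0], 0], [[0, 0.003, 0], [0, 0, 0], 0]]'

```text
t: 7.45
tool_pos: [0.5343, 0.0777, -0.0381]
tool_rot: [-0.261, -2.085, 2.087]
contact_force: [1.1, 0.5, -0.3]
opening: 0.0001
```

Emit:
arm_command --steps '[[[0, 0.002, 0], [0, 0, 0], 0], [[0, 0.003, 0], [0, 0, 0], 0], [[0, 0.003, 0], [0, 0, 0], 0]]'

```text
t: 7.75
tool_pos: [0.5347, 0.0776, -0.0395]
tool_rot: [-0.26, -2.085, 2.087]
contact_force: [-6.1, -0.8, 10.9]
opening: -0.0001
```

Touch found: the bench (z=0) is reached at a reported z of about -0.0385, so the true tip lies 38.5 mm short of the reported TCP when pointing down. I'll correct for that in the helper.

```bash
sed -i 's|^def go(pos,Rm,half=True):|OFF=.0385\ndef tip(o):\n    return o["tool_pos"]-OFF*R.from_rotvec(o["tool_rot"]).as_matrix()[:,1]\ndef go(pos,Rm,half=True):|; s|np.asarray(pos)-o\["tool_pos"\]|np.asarray(pos)-tip(o)|; s|"pos",o\["tool_pos"\]|"tip",tip(o)|' h.py
python3 - <<'E'
from h import *
go([.4725,-.1637,.26],Rt(-.2485))
E
```

```text
row [0.0012, -0.2606, 0.2497] [-0.1, -0.2, 0.2] | t 7.75 tip [ 0.5349  0.0777 -0.001 ] open -0.0001 F [-6.1176 -0.8054 10.8804] q [ 0.0069  0.1205  1.9614 -0.0008  1.0634  1.8295]
```

Emit:
arm_command --steps '[[[0, -0.05, 0], [0, 0, 0], 0.5], [[0, -0.1, 0], [0, 0, 0], 1], [[0, -0.15, 0], [0, 0, 0], 1], [[0, -0.2, 0], [0, 0, 0], 1], [[0, -0.25, 0], [0, 0, 0], 1]]'

```text
t: 8.25
tool_pos: [0.5353, 0.0778, 0.2109]
tool_rot: [-0.26, -2.085, 2.087]
contact_force: [0.8, -0.3, 0.3]
opening: 0.0725
```

```bash
python3 - <<'E'
from h import *
go([.4725,-.1637,.25],Rt(-.2485))
E
```

```text
row [0.0008, -0.0002, 0.2496] [-0.1, -0.2, 0.2] | t 8.25 tip [0.5354 0.0779 0.2494] open 0.0725 F [ 0.8012 -0.3061  0.2735] q [ 0.0072 -0.1574  1.7833 -0.0007  1.519   1.8295]
```

Emit:
arm_command --steps '[[[0, 0, 0.05], [0, 0, 0], 1], [[0, 0, 0.1], [0, 0, 0], 1], [[0, 0, 0.15], [0, 0, 0], 1], [[0, 0, 0.2], [0, 0, 0], 1], [[0, 0, 0.24], [0, 0, 0], 1]]'

```text
t: 8.75
tool_pos: [0.4746, -0.1568, 0.2114]
tool_rot: [-0.262, -2.084, 2.088]
contact_force: [1.0, -0.4, -0.6]
opening: 0.0853
```

Emit:
arm_command --steps '[[[0, 0, 0.01], [0, 0, 0], 1], [[0, 0, 0.01], [0, 0, 0], 1]]'

```text
t: 8.95
tool_pos: [0.4717, -0.1676, 0.2113]
tool_rot: [-0.265, -2.083, 2.085]
contact_force: [-0.2, 1.1, -0.1]
opening: 0.0853
```

```bash
python3 - <<'E'
from h import *
go([.4725,-.1637,.155],Rt(-.2485))
E
```

```text
row [0.0, 0.0948, -0.0041] [-0.1, -0.4, 0.2] | t 8.95 tip [ 0.4718 -0.1675  0.2498] open 0.0853 F [-0.2259  1.0602 -0.0567] q [-0.4887 -0.2605  1.8708 -0.0022  1.5334  1.3376]
```

Emit:
arm_command --steps '[[[0, 0.03, -0.004], [0, 0, 0], 1], [[0, 0.055, -0.004], [0, 0, 0], 1], [[0, 0.075, -0.004], [0, 0, 0], 1], [[0, 0.085, -0.004], [0, 0, 0], 1], [[0, 0.093, -0.004], [0, 0, 0], 1]]'

```text
t: 9.45
tool_pos: [0.4726, -0.1625, 0.1176]
tool_rot: [-0.262, -2.084, 2.086]
contact_force: [0.1, -0.1, -0.2]
opening: 0.0854
```

Emit:
arm_command --steps '[[[0, 0, 0], [0, 0, 0], 0.5], [[0, 0, 0], [0, 0, 0], 0.5], [[0, 0, 0], [0, 0, 0], 0.4], [[0, 0, 0], [0, 0, 0], 0.4], [[0, 0, 0], [0, 0, 0], 0.4]]' --force 50

```text
t: 9.95
tool_pos: [0.4737, -0.1629, 0.1193]
tool_rot: [-0.265, -2.085, 2.087]
contact_force: [0.1, 0.7, 5.3]
opening: 0.0499
```

```bash
python3 - <<'E'
from h import *
go([.4725,-.1637,.155],Rt(-.2485))
s=shot("side"); crop(s,"c13",100,225,260,385,5)
E
```

```text
row [0.001, 0.0028, 0.0012] [-0.1, -0.3, 0.0] | t 9.95 tip [ 0.4737 -0.1628  0.1578] open 0.0499 F [0.105  0.6813 5.3013] q [-0.4789 -0.1936  1.9699 -0.0014  1.3654  1.3459]
```

View pics/c13.png

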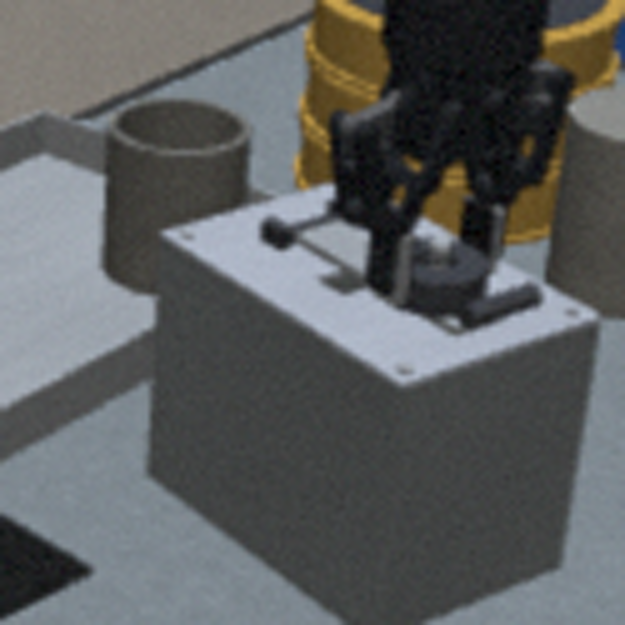

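Emit:
arm_command --steps '[[[0, 0, 0], [0, 0, 0], 0.4], [[0, -0.01, 0], [0, 0, 0], 0.4], [[0, -0.025, 0], [0, 0, 0], 0.4], [[0, -0.045, 0], [0, 0, 0], 0.4], [[0, -0.065, 0], [0, 0, 0], 0.4]]' --force 80

```text
t: 10.5
tool_pos: [0.4737, -0.1628, 0.1857]
tool_rot: [-0.266, -2.085, 2.087]
contact_force: [1.0, 0.6, -1.3]
opening: 0.0489
```

```bash
python3 - <<'E'
from h import *
go([.642,-.004,.25],Rt(-.2485))
s=shot("side"); crop(s,"c14",80,205,260,385,5)
d=shot("top"); crop(d,"t14",140,285,305,430,4)
E
```

```text
row [-0.1231, -0.0262, -0.1959] [-0.1, -0.3, 0.0] | t 10.5 tip [ 0.4737 -0.1628  0.2242] open 0.0489 F [ 1.0332  0.5739 -1.3215] q [-0.4789 -0.247   1.9022 -0.0014  1.4864  1.3459]
```

View pics/c14.png

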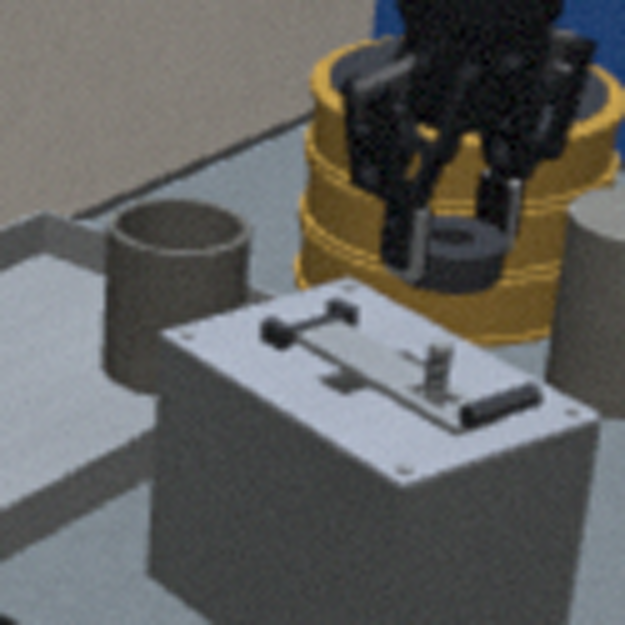

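View pics/t14.png

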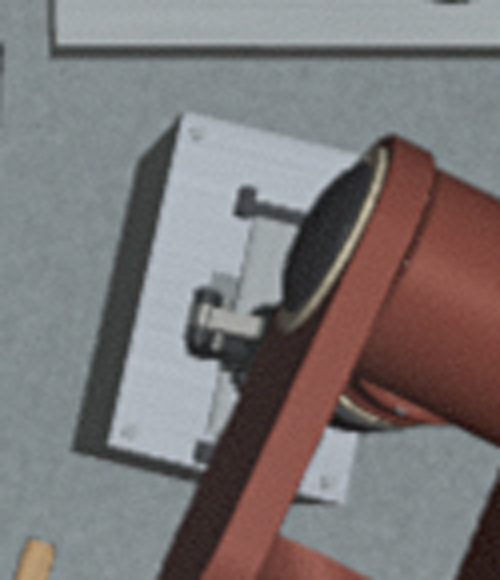

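```bash
python3 - <<'E'
from h import *
s=shot("side"); o=ctrl.get_obs()
print("nut top",p2w(s,460/5+260,238/5+80,.243),"tip",tip(o))
v=np.load("box.npy");c,sn=np.cos(v[2]),np.sin(v[2])
st=v[:2]+np.array([c,sn])*-.044
print("stud tip seen",p2w(s,437/5+260,346/5+80,.186),"model",st)
E
```

```text
nut top [ 0.4655 -0.1569  0.243 ] tip [ 0.4748 -0.1633  0.2251]
stud tip seen [ 0.469 -0.154  0.186] model [ 0.4725 -0.1637]
```

Emit:
arm_command --steps '[[[-0.025, -0.02, -0.04], [0, 0, 0], 0.4], [[-0.05, -0.026, -0.08], [0, 0, 0], 0.4], [[-0.075, -0.026, -0.12], [0, 0, 0], 0.4], [[-0.1, -0.026, -0.16], [0, 0, 0], 0.4], [[-0.123, -0.026, -0.196], [0, 0, 0], 0.4]]'

```text
t: 11.15
tool_pos: [0.6437, -0.0027, 0.2109]
tool_rot: [-0.267, -2.084, 2.09]
contact_force: [0.0, -0.4, -1.6]
opening: 0.049
```

```bash
python3 - <<'E'
from h import *
go([.640,-.004,.012],Rt(-.2485))
s=shot("side"); crop(s,"c15",130,255,200,325,5)
E
```

```text
row [0.0035, 0.2374, 0.0017] [-0.2, -0.3, -0.1] | t 11.15 tip [ 0.6436 -0.0025  0.2494] open 0.049 F [ 0.0008 -0.447  -1.6012] q [-0.1183  0.085   1.5472 -0.0028  1.5082  1.7059]
```

View pics/c15.png

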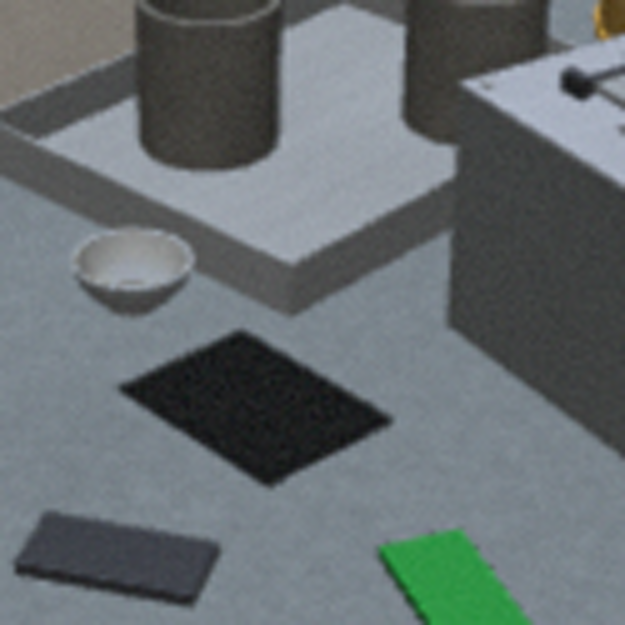

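Emit:
arm_command --steps '[[[0.003, 0.05, 0.002], [0, 0, 0], 0.4], [[0.003, 0.1, 0.002], [0, 0, 0], 0.4], [[0.003, 0.15, 0.002], [0, 0, 0], 0.4], [[0.003, 0.19, 0.002], [0, 0, 0], 0.4], [[0.003, 0.21, 0.002], [0, 0, 0], 0.4]]'

```text
t: 11.7
tool_pos: [0.6386, 0.0013, -0.0077]
tool_rot: [-0.253, -2.086, 2.083]
contact_force: [-0.7, -0.4, -2.4]
opening: 0.0491
```

Emit:
arm_command --steps '[[[0, 0.008, 0], [0, 0, 0], 0.4], [[0, 0.016, 0], [0, 0, 0], 0.4], [[0, 0.022, 0], [0, 0, 0], 0.4], [[0, 0.026, 0], [0, 0, 0], 0.4]]'

```text
t: 12.1
tool_pos: [0.6395, 0.0012, -0.0327]
tool_rot: [-0.256, -2.087, 2.084]
contact_force: [-0.6, 0.8, -1.2]
opening: 0.0498
```

```bash
python3 - <<'E'
from h import *
go([.640,-.004,.005],Rt(-.2485))
s=shot("side"); crop(s,"c16",130,255,200,325,5)
E
```

```text
row [-0.0015, 0.0008, 0.0049] [0.0, -0.1, 0.3] | t 12.1 tip [0.6397 0.0011 0.0058] open 0.0498 F [-0.609   0.7922 -1.2064] q [-0.1152  0.3177  1.7136  0.0016  1.1163  1.7047]
```

View pics/c16.png

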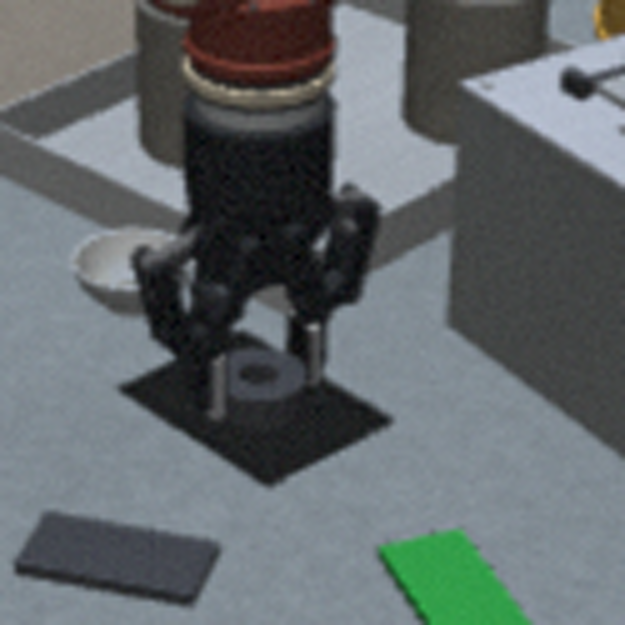

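Emit:
arm_command --steps '[[[0, 0.002, 0], [0, 0, 0], 0.4], [[0, 0.003, 0], [0, 0, 0], 0.4], [[0, 0.003, 0], [0, 0, 0], 0.4]]'

```text
t: 12.45
tool_pos: [0.6405, 0.0011, -0.0333]
tool_rot: [-0.257, -2.088, 2.085]
contact_force: [-4.2, 0.1, 6.7]
opening: 0.0493
```

Contact. Release, rise straight up and check.

Emit:
arm_command --steps '[[[0, 0, 0], [0, 0, 0], 0.6], [[0, 0, 0], [0, 0, 0], 0.9], [[0, 0, 0], [0, 0, 0], 1], [[0, 0, 0], [0, 0, 0], 1], [[0, -0.01, 0], [0, 0, 0], 1]]' --force 50

```text
t: 12.95
tool_pos: [0.639, 0.0013, -0.0247]
tool_rot: [-0.253, -2.086, 2.084]
contact_force: [0.3, -0.5, -0.4]
opening: 0.0853
```

Emit:
arm_command --steps '[[[0, -0.05, 0], [0, 0, 0], 1], [[0, -0.1, 0], [0, 0, 0], 1], [[0, -0.15, 0], [0, 0, 0], 1], [[0, -0.2, 0], [0, 0, 0], 1], [[0, -0.25, 0], [0, 0, 0], 1]]'

```text
t: 13.45
tool_pos: [0.6406, 0.0007, 0.2283]
tool_rot: [-0.254, -2.087, 2.084]
contact_force: [0.5, 0.3, 0.3]
opening: 0.0854
```

```bash
python3 - <<'E'
from h import *
v=np.load("box.npy");c,sn=np.cos(v[2]),np.sin(v[2])
b=v[:2]+np.array([c,sn])*-.089; print("bar",b)
go([*b,.26],Rt(-.2485))
s=shot("side"); crop(s,"c17",130,255,200,325,5)
E
```

```text
bar [ 0.4289 -0.1526]
row [0.1675, 0.0079, 0.2009] [0.0, -0.1, 0.4] | t 13.45 tip [0.6409 0.0007 0.2668] open 0.0854 F [0.5414 0.2782 0.278 ] q [-0.1156  0.0754  1.5287  0.0013  1.5445  1.7049]
```

View pics/c17.png

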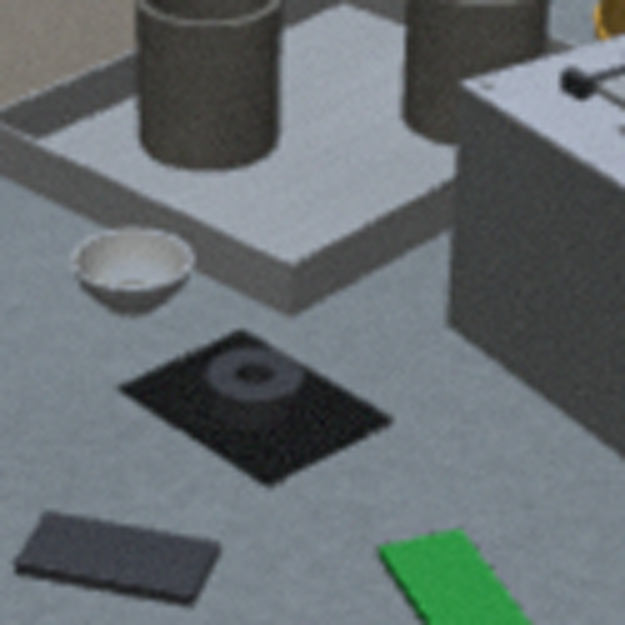

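Emit:
arm_command --steps '[[[0.032, 0, 0.038], [0, 0, 0], 1], [[0.064, 0, 0.077], [0, 0, 0], 1], [[0.096, 0, 0.115], [0, 0, 0], 1], [[0.128, 0, 0.153], [0, 0, 0], 1], [[0.16, 0.005, 0.192], [0, 0, 0], 1]]'

```text
t: 14.0
tool_pos: [0.4422, -0.1467, 0.2342]
tool_rot: [-0.274, -2.094, 2.094]
contact_force: [1.0, -1.0, 0.5]
opening: 0.0853
```

Emit:
arm_command --steps '[[[0.0075, 0, 0.009], [0, 0, 0], 1], [[0.0075, 0.03, 0.009], [0, 0, 0], 1], [[0.0075, 0.03, 0.009], [0, 0, 0], 1]]'

```text
t: 14.3
tool_pos: [0.4311, -0.1528, 0.2011]
tool_rot: [-0.27, -2.094, 2.089]
contact_force: [0.3, -0.1, -0.4]
opening: 0.0853
```

```bash
python3 - <<'E'
from h import *
go([.4289,-.1526,.157],Rt(-.2485))
s=shot("side"); crop(s,"c18",90,215,260,385,5)
d=shot("top"); crop(d,"t18",150,290,305,430,4)
E
```

```text
row [0.0025, 0.0825, 0.0005] [0.2, -0.1, -0.4] | t 14.3 tip [ 0.4308 -0.1529  0.2396] open 0.0853 F [ 0.2954 -0.1321 -0.3536] q [-0.507  -0.378   1.9793  0.0049  1.5348  1.3133]
```

View pics/c18.png

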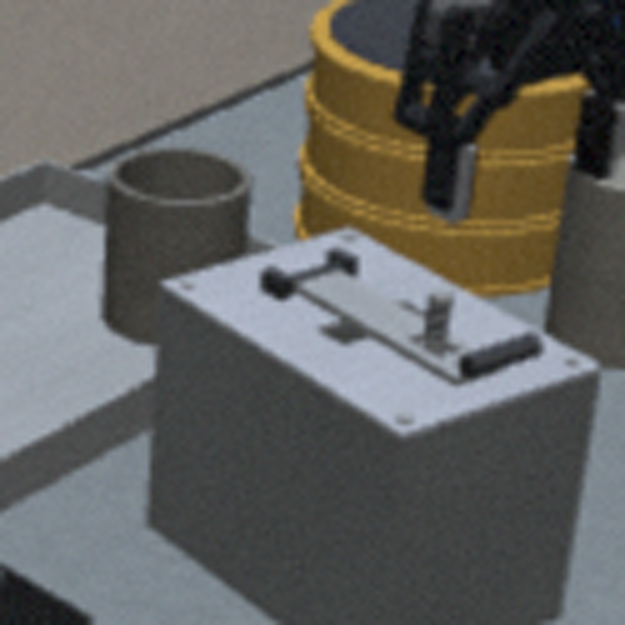

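View pics/t18.png

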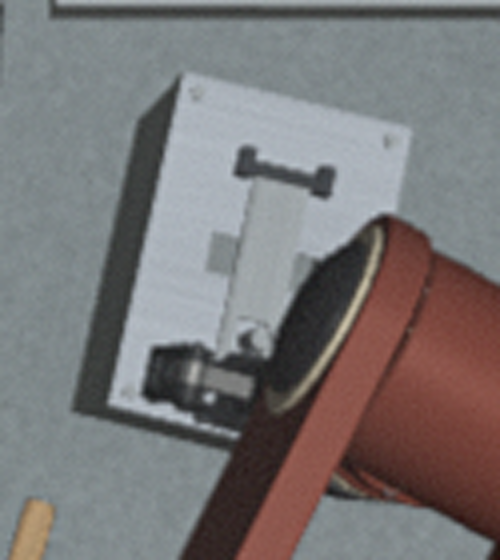

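Emit:
arm_command --steps '[[[0.0025, 0.03, 0], [0, 0, 0], 1], [[0.0025, 0.055, 0], [0, 0, 0], 1], [[0.0025, 0.075, 0], [0, 0, 0], 1], [[0.0025, 0.085, 0], [0, 0, 0], 1], [[0.0025, 0.085, 0], [0, 0, 0], 0.7]]'

```text
t: 14.9
tool_pos: [0.4315, -0.1521, 0.1186]
tool_rot: [-0.27, -2.095, 2.092]
contact_force: [-0.3, 1.0, 0.3]
opening: 0.0732
```

Emit:
arm_command --steps '[[[0, 0, 0], [0, 0, 0], 0.4], [[0, 0, 0], [0, 0, 0], 0.4], [[0, 0, 0], [0, 0, 0], 0.4], [[0, 0, 0], [0, 0, 0], 0.4], [[0, 0, 0], [0, 0, 0], 0.4]]' --force 40

```text
t: 15.4
tool_pos: [0.4324, -0.1536, 0.1209]
tool_rot: [-0.273, -2.093, 2.097]
contact_force: [-2.3, -3.7, 5.6]
opening: 0.0429
```

```bash
python3 - <<'E'
from h import *
go([.4289,-.1526,.157],Rt(-.2485))
s=shot("side"); crop(s,"c19",90,215,260,385,5)
E
```

```text
row [0.0032, 0.0023, -0.0001] [-0.0, 0.1, -0.7] | t 15.4 tip [ 0.4319 -0.1535  0.1594] open 0.0429 F [-2.2844 -3.6545  5.6232] q [-0.5057 -0.32    2.0701  0.0029  1.3798  1.3118]
```

View pics/c19.png

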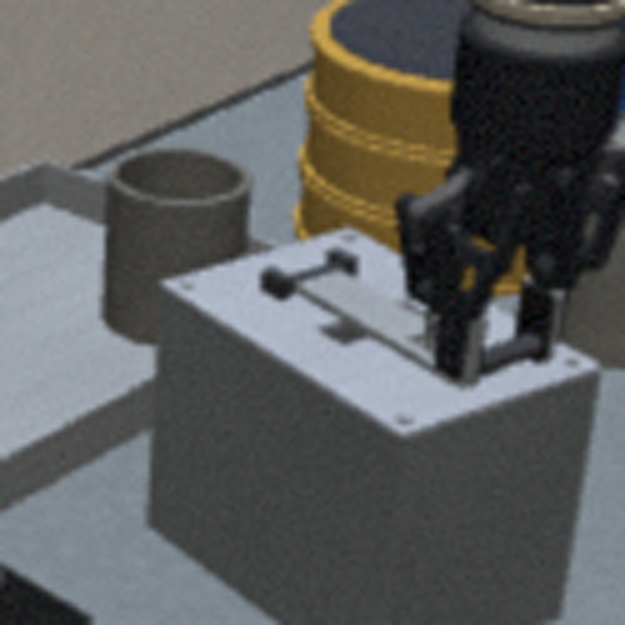

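```bash
python3 - <<'E'
import numpy as np
r=.13986;e=np.radians(6.36)
for a in (12,24,36,48,60,72,84,96,108,114):
    t=np.radians(a);print(a,round(-(r*(np.cos(e)-np.cos(e+t))),4),round(-(r*(np.sin(e+t)-np.sin(e))),4))
E
```

```text
12 -0.0063 -0.0286
24 -0.0183 -0.0552
36 -0.0357 -0.0787
48 -0.0575 -0.0982
60 -0.0829 -0.1126
72 -0.1108 -0.1215
84 -0.1399 -0.1244
96 -0.1689 -0.1211
108 -0.1967 -0.1119
114 -0.2097 -0.1052
```

Emit:
arm_command --steps '[[[-0.006, -0.0286, 0], [0, 0, 0], 0.4], [[-0.018, -0.055, 0], [0, 0, 0], 0.4], [[-0.036, -0.079, 0], [0, 0, 0], 0.4], [[-0.0575, -0.098, 0], [0, 0, 0], 0.4]]' --force 45

```text
t: 15.85
tool_pos: [0.4872, -0.1676, 0.2193]
tool_rot: [-0.273, -2.093, 2.097]
contact_force: [4.4, -5.3, -12.1]
opening: 0.0422
```

```bash
python3 - <<'E'
from h import *
go([.4319,-.1535,.1594],Rt(-.2485))
s=shot("side"); crop(s,"c20",60,215,260,385,4)
E
```

```text
row [0.0578, 0.0977, -0.0001] [-0.0, 0.0, -0.7] | t 15.85 tip [ 0.4868 -0.1674  0.2578] open 0.0422 F [  4.4009  -5.251  -12.0863] q [-0.4773 -0.2384  1.8394  0.0024  1.529   1.3413]
```

View pics/c20.png

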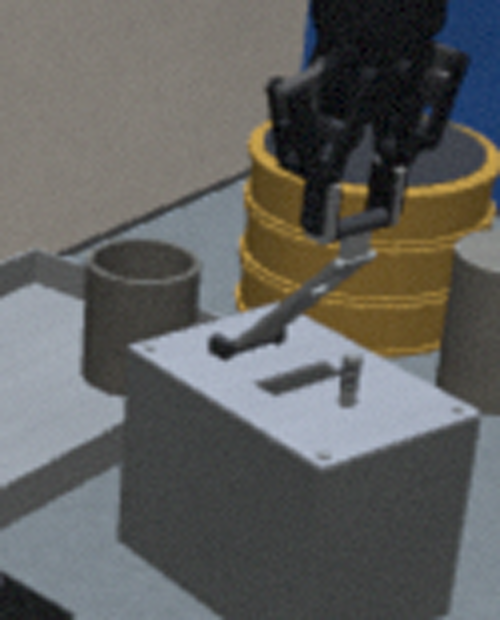

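Hasp is swinging up with the grip holding. Continue.

Emit:
arm_command --steps '[[[-0.025, -0.0145, 0], [0, 0, 0], 0.4], [[-0.053, -0.0235, 0], [0, 0, 0], 0.4], [[-0.082, -0.0265, 0], [0, 0, 0], 0.4], [[-0.111, -0.023, 0], [0, 0, 0], 0.4], [[-0.139, -0.014, 0], [0, 0, 0], 0.4]]'

```text
t: 16.4
tool_pos: [0.6248, -0.2025, 0.2366]
tool_rot: [-0.275, -2.093, 2.096]
contact_force: [-5.5, -0.9, -7.8]
opening: 0.0413
```

Emit:
arm_command --steps '[[[-0.013, 0.007, 0], [0, 0, 0], 0.4], [[-0.014, 0.008, 0], [0, 0, 0], 0.4]]'

```text
t: 16.6
tool_pos: [0.6401, -0.2064, 0.2283]
tool_rot: [-0.277, -2.094, 2.096]
contact_force: [0.5, -1.9, 2.1]
opening: 0.0411
```

```bash
python3 - <<'E'
from h import *
go([.4319,-.1535,.1594],Rt(-.2485))
s=shot("side"); crop(s,"c21",60,215,260,385,4)
E
```

```text
row [0.2157, 0.1044, 0.0001] [0.0, -0.0, -0.8] | t 16.6 tip [ 0.6396 -0.2063  0.2668] open 0.0411 F [ 0.4623 -1.9161  2.1285] q [-0.4241  0.1344  1.4653  0.0032  1.5283  1.3956]
```

View pics/c21.png

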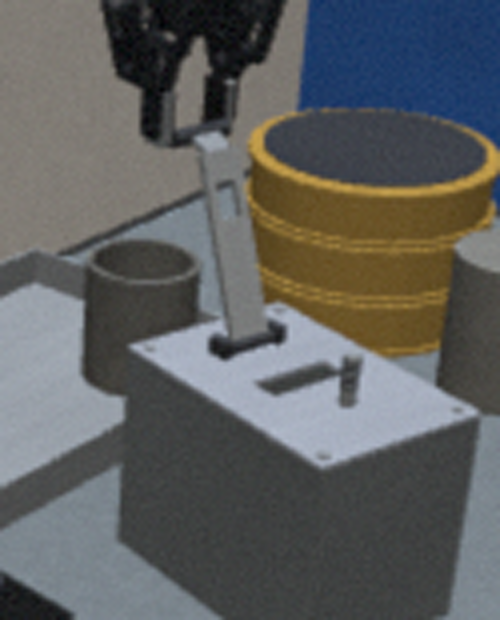

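```bash
python3 - <<'E'
from h import *
s=shot("side")
v=np.load("box.npy");c,sn=np.cos(v[2]),np.sin(v[2])
for a in (90,100,105,110,114.6):
    t=np.radians(a)+np.radians(6.36); x=.05-.13986*np.cos(t); z=.1545+.13986*np.sin(t)
    print(a,(w2p(s,[v[0]+c*x,v[1]+sn*x,z])-[260,60])*4, (w2p(s,[v[0]+c*.05,v[1]+sn*.05,.1545])-[260,60])*4)
E
```

```text
90 [252.4433 128.1999] [249.868 339.059]
100 [227.3955 124.3649] [249.868 339.059]
105 [215.3934 125.0009] [249.868 339.059]
110 [203.8598 127.2809] [249.868 339.059]
114.6 [193.7317 130.7793] [249.868 339.059]
```

Emit:
arm_command --steps '[[[-0.005, 0.002, 0], [0, 0, 0], 0.4], [[-0.01, 0.005, 0], [0, 0, 0], 0.4], [[-0.01, 0.005, 0], [0, 0, 0], 0.4]]'

```text
t: 17.0
tool_pos: [0.6462, -0.208, 0.2243]
tool_rot: [-0.269, -2.092, 2.092]
contact_force: [-9.9, 1.4, 4.7]
opening: 0.0412
```

Emit:
arm_command --steps '[[[0, 0, 0], [0, 0, 0], 0.6], [[0, 0, 0], [0, 0, 0], 0.9], [[0, 0, 0], [0, 0, 0], 1], [[0, -0.03, 0], [0, 0, 0], 1], [[0, -0.07, 0], [0, 0, 0], 1]]'

```text
t: 17.5
tool_pos: [0.6446, -0.2071, 0.2913]
tool_rot: [-0.263, -2.092, 2.088]
contact_force: [1.1, -0.1, 0.8]
opening: 0.0854
```

```bash
python3 - <<'E'
from h import *
go([.5,.2,.33],Rt(np.radians(27)))
s=shot("side"); crop(s,"c22",60,215,260,385,4)
E
```

```text
row [0.2404, 0.0003, -0.3591] [0.1, -41.3, -0.1] | t 17.5 tip [ 0.6446 -0.2072  0.3298] open 0.0854 F [ 1.149  -0.1043  0.8207] q [-0.4217  0.1351  1.3614  0.0022  1.6445  1.398 ]
```

View pics/c22.png

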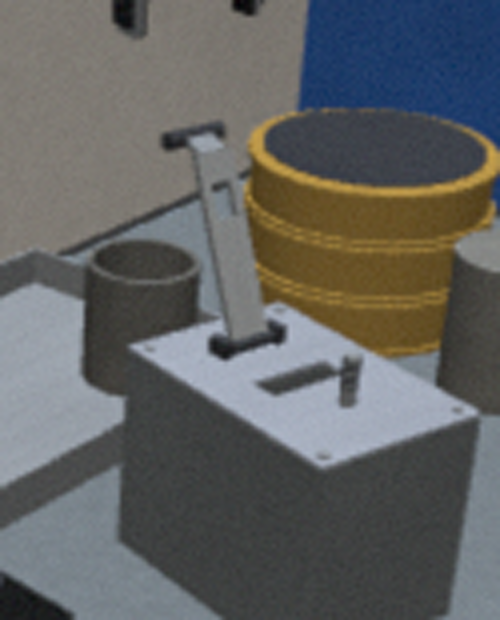

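```bash
cat > kin.py <<'E'
import numpy as np
from scipy.optimize import least_squares
D=np.array([[-1.398,.0527,1.6129,1.476,.1798,-.5986,.1918],
[-1.1326,-.243,1.759,1.6238,.2846,-.4323,.2707],
[-.6462,-.3265,1.8259,1.6394,.4272,-.2296,.2709],
[-.4844,-.2238,1.9351,1.4315,.4728,-.1655,.1546],
[.0065,.0118,1.938,1.1931,.5353,.0775,.0308],
[.0068,.1117,1.9616,1.071,.5346,.0776,-.0349],
[-.1183,.085,1.5472,1.5082,.6436,-.0025,.2109],
[-.1152,.3177,1.7136,1.1163,.6397,.0011,-.0327],
[-.507,-.378,1.9793,1.5348,.4308,-.1529,.2011],
[-.4217,.1351,1.3614,1.6445,.6446,-.2072,.2913]])
def f(p):
    a1,L2,L3,H,d,o2,o3,Lt=p; out=[]
    for q1,q2,q3,q5,x,y,z in D:
        A=q2+o2;B=q2+q3+o3
        r=a1+L2*np.sin(A)+L3*np.sin(B)+Lt*np.sin(q2+q3+q5); zz=H+L2*np.cos(A)+L3*np.cos(B)+Lt*np.cos(q2+q3+q5)
        c,s=np.cos(q1),np.sin(q1)
        out+=[x-(r*c-d*s),y-(r*s+d*c),z-zz]
    return out
if __name__=="__main__":
    b=None
    for o in (0,.1,-.1):
        r=least_squares(f,[0,.45,.45,.2,.07,o,0,.2]); 
        print(r.x.round(4),r.cost,np.abs(r.fun).max())
E
python3 kin.py
```

```text
[-0.000e+00  4.263e-01  6.174e-01  1.879e-01  7.430e-02  2.000e-04
  1.561e-01  2.685e-01] 1.5867567652862755e-06 0.0011096145183324968
[-0.000e+00  4.263e-01  6.174e-01  1.879e-01  7.430e-02  2.000e-04
  1.561e-01  2.685e-01] 1.5867567652858359e-06 0.0011096146379417637
[-0.000e+00  4.263e-01  6.174e-01  1.879e-01  7.430e-02  2.000e-04
  1.561e-01  2.685e-01] 1.5867567652855396e-06 0.0011096148868627032
```

```bash
python3 - <<'E'
import numpy as np
a1,L2,L3,H,d,o2,o3,Lt=0,.4263,.6174,.1879,.0743,0,.1561,.2685
def ik(r,z,S):
    wr=r-Lt*np.sin(S);wz=z-H-Lt*np.cos(S); D=np.hypot(wr,wz)
    if D>L2+L3 or D<L3-L2: return None
    b=np.arctan2(wr,wz); A=b-np.arccos((L2**2+D*D-L3**2)/(2*L2*D))
    B=np.arctan2(wr-L2*np.sin(A),wz-L2*np.cos(A)); q2=A;q3=B-o3-q2;q5=S-q2-q3
    return np.round([q2,q3,q5,D],3)
x,y=.515,-.1745; rr=np.sqrt(x*x+y*y-d*d)
for tau in (0,30,40,45,50,60,70,90):
    for up in (0,.07):
        t=np.radians(tau); r=rr+.01+up*.6+.0385*np.sin(t); z=.150+.012+up-.0385*np.cos(t)
        print(tau,up,ik(r,z,np.pi-t))
E
```

```text
0 0 [-0.065  1.846  1.36   0.585]
0 0.07 [-0.018  1.682  1.478  0.651]
30 0 [-0.333  2.129  0.822  0.467]
30 0.07 [-0.283  1.97   0.931  0.534]
40 0 [-0.403  2.22   0.626  0.428]
40 0.07 [-0.354  2.064  0.734  0.495]
45 0 [-0.431  2.264  0.524  0.41 ]
45 0.07 [-0.385  2.109  0.631  0.475]
50 0 [-0.454  2.305  0.417  0.392]
50 0.07 [-0.41   2.153  0.526  0.457]
60 0 [-0.477  2.38   0.192  0.361]
60 0.07 [-0.444  2.233  0.305  0.423]
70 0 [-0.462  2.438 -0.057  0.337]
70 0.07 [-0.448  2.3    0.068  0.394]
90 0 [-0.284  2.481 -0.626  0.32 ]
90 0.07 [-0.341  2.374 -0.462  0.363]
```

```bash
python3 - <<'E'
from meas import *
d=shot("top","t23")
for p in plates(d): print("plate",np.round(p,4))
E
```

```text
plate [ 0.4561  0.2952  0.0346 85.9312 44.1583]
plate [ 0.5973  0.1418 26.919  89.3318 40.6325]
plate [ 0.6039  0.3128 42.4861 88.9039 41.8596]
```

View pics/t23.png

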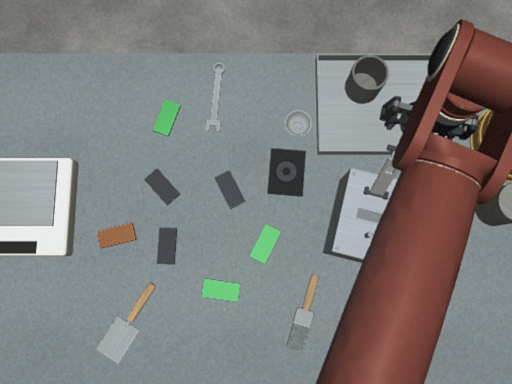

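```bash
python3 - <<'E'
from meas import *
d=shot("top"); crop(d,"t24",145,200,262,312,10)
a=np.radians(27); c=np.array([.5973,.1418])+.032*np.array([np.cos(a),np.sin(a)]); print(c)
go([*c,.25],Rt(a))
E
```

```text
[0.6258 0.1563]
row [0.1118, 0.0861, -0.3482] [-0.4, -41.2, -0.8] | t 17.65 tip [ 0.6472 -0.2083  0.338 ] open 0.0853 F [ 0.8277  0.3704 -0.6449] q [-0.4217  0.1305  1.3533  0.0021  1.6423  1.398 ]
```

View pics/t24.png

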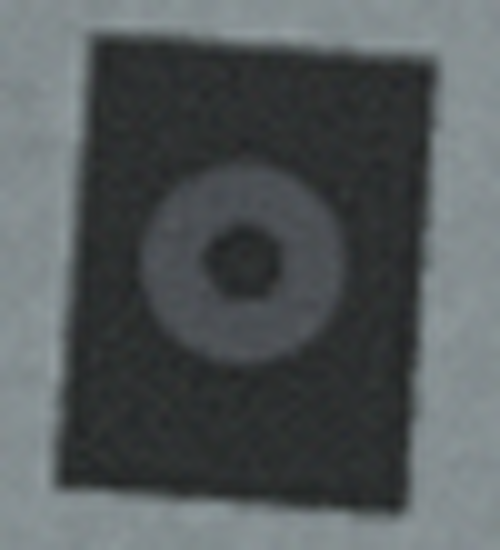

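Emit:
arm_command --steps '[[[0.015, 0, -0.045], [0, -8, 0], 1], [[0.03, 0, -0.09], [0, -16, 0], 1], [[0.045, 0, -0.135], [0, -24, 0], 1], [[0.06, 0, -0.18], [0, -32, 0], 1], [[0.075, 0.03, -0.225], [0, -41, 0], 1]]'

```text
t: 18.15
tool_pos: [0.6328, 0.025, 0.2751]
tool_rot: [-0.443, 1.944, -1.963]
contact_force: [1.2, 0.4, 0.2]
opening: 0.0856
```

```bash
python3 - <<'E'
from meas import *
d=shot("top")
print("nut",p2w(d,286.3-.45,171.2-.45,.024))
go([.6258,.1563,.1],Rt(np.radians(27)))
E
```

```text
nut [0.6413 0.0003 0.024 ]
row [-0.0529, 0.2052, -0.1132] [-0.2, 0.3, -0.6] | t 18.2 tip [0.6286 0.0312 0.3051] open 0.0851 F [-0.4302  3.5742 -4.6253] q [-0.0695  0.0227  1.5203  0.0019  1.5883  1.025 ]
```

Emit:
arm_command --steps '[[[-0.02, 0, -0.04], [0, 0, 0], 1], [[-0.037, 0.05, -0.08], [0, 0, 0], 1], [[-0.053, 0.1, -0.113], [0, 0, 0], 1], [[-0.053, 0.15, -0.113], [0, 0, 0], 1], [[-0.053, 0.205, -0.113], [0, 0, 0], 1]]'

```text
t: 18.7
tool_pos: [0.6256, 0.1555, 0.0905]
tool_rot: [-0.464, 1.95, -1.951]
contact_force: [0.2, 1.0, -0.3]
opening: 0.0854
```

```bash
python3 - <<'E'
from meas import *
go([.6258,.1563,-.002],Rt(np.radians(27)))
s=shot("side"); crop(s,"c25",150,275,160,310,5)
E
```

```text
row [0.0004, 0.131, -0.001] [-0.2, 0.4, -0.6] | t 18.7 tip [0.6252 0.1554 0.129 ] open 0.0854 F [ 0.1701  0.9781 -0.331 ] q [0.128  0.1692 1.6608 0.0004 1.3006 1.2205]
```

View pics/c25.png

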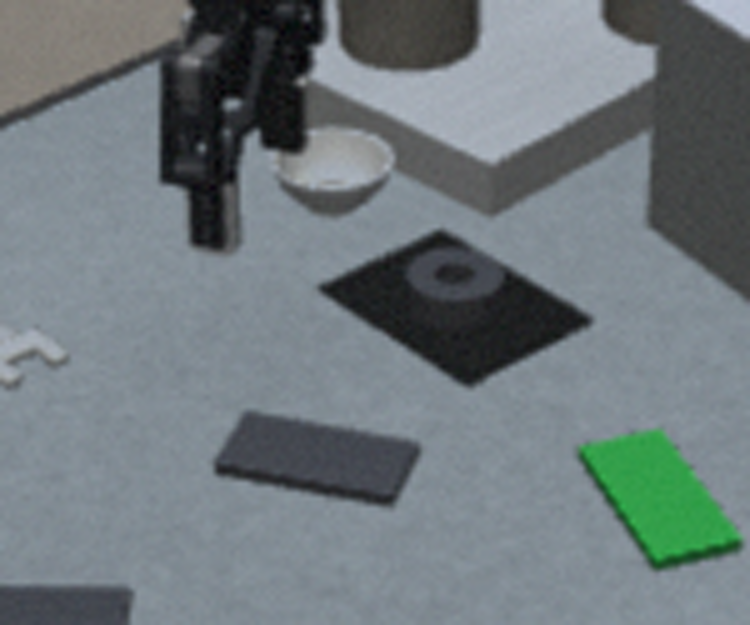

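Emit:
arm_command --steps '[[[0, 0.04, -0.001], [0, 0, -0.5], 1], [[0, 0.08, -0.001], [0, 0, -0.5], 1], [[0, 0.105, -0.001], [0, 0, -0.5], 1], [[0, 0.12, -0.001], [0, 0, -0.5], 1], [[0, 0.129, -0.001], [0, 0, -0.5], 1]]'

```text
t: 19.25
tool_pos: [0.6168, 0.1547, -0.051]
tool_rot: [-0.494, 1.961, -1.962]
contact_force: [0.8, 0.1, -0.3]
opening: 0.0851
```

```bash
python3 - <<'E'
from meas import *
go([.6258,.1563,-.002],Rt(np.radians(27)))
s=shot("side"); crop(s,"c26",150,275,160,310,5)
E
```

```text
row [-0.0079, -0.0106, 0.0026] [0.2, 0.3, 0.9] | t 19.25 tip [ 0.6174  0.1549 -0.0125] open 0.0851 F [ 0.8073  0.0773 -0.2937] q [ 0.13    0.3439  1.7169 -0.0027  1.097   1.225 ]
```

View pics/c26.png

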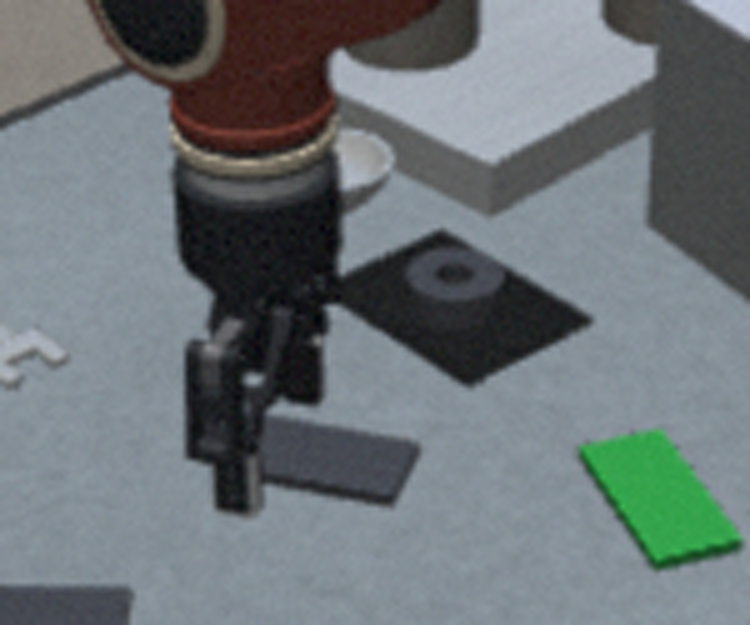

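Emit:
arm_command --steps '[[[-0.004, -0.01, 0.0026], [0, 0, 0], 1], [[-0.006, -0.01, 0.0026], [0, 0, 0], 1], [[-0.006, -0.01, 0.0026], [0, 0, 0], 1]]'

```text
t: 19.6
tool_pos: [0.626, 0.1555, -0.0386]
tool_rot: [-0.488, 1.959, -1.961]
contact_force: [-0.3, -0.1, -0.0]
opening: 0.0854
```

```bash
python3 - <<'E'
from meas import *
go([.6258,.1563,-.002],Rt(np.radians(27)))
E
```

```text
row [0.0003, 0.0019, -0.0009] [0.1, 0.3, 0.7] | t 19.6 tip [ 0.6265  0.1557 -0.0001] open 0.0854 F [-0.3162 -0.1151 -0.0285] q [ 0.1294  0.341   1.6956 -0.0026  1.1164  1.2244]
```

Emit:
arm_command --steps '[[[0, 0.002, 0], [0, 0, 0], 0.6], [[0, 0.002, 0], [0, 0, 0], 0.4], [[0, 0.002, 0], [0, 0, 0], 0.3], [[0, 0.002, 0], [0, 0, 0], 0.3], [[0, 0.002, 0], [0, 0, 0], 0.3]]' --force 100

```text
t: 20.1
tool_pos: [0.6266, 0.1558, -0.0396]
tool_rot: [-0.487, 1.958, -1.96]
contact_force: [-1.4, 0.8, 4.9]
opening: 0.0406
```

```bash
python3 - <<'E'
from meas import *
go([.6258,.1563,-.002],Rt(np.radians(27)))
s=shot("side"); crop(s,"c27",150,275,160,310,5)
E
```

```text
row [0.0009, 0.001, -0.0009] [0.1, 0.3, 0.6] | t 20.1 tip [ 0.627   0.1559 -0.0011] open 0.0406 F [-1.3794  0.7869  4.9028] q [ 0.1295  0.3429  1.6951 -0.0023  1.1139  1.2244]
```

View pics/c27.png

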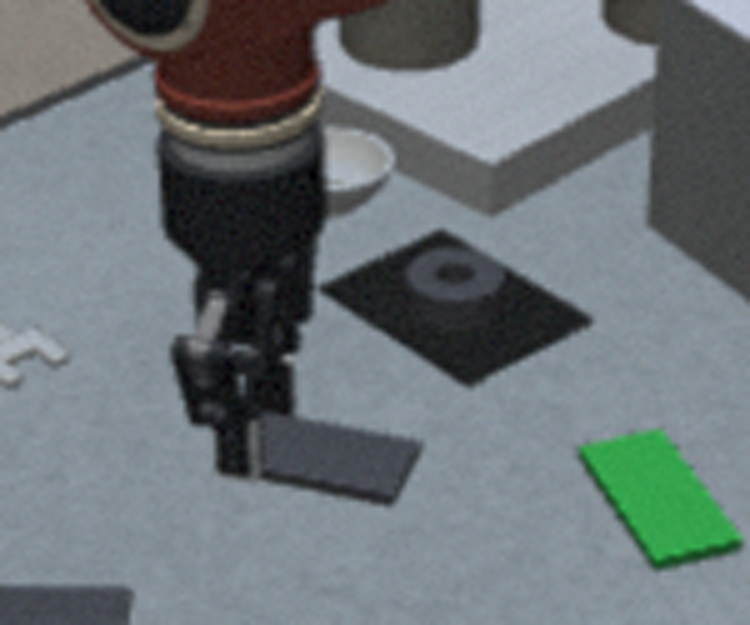

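Emit:
arm_command --steps '[[[0, -0.02, 0], [0, 0, 0], 0.3], [[0, -0.05, 0], [0, 0, 0], 0.3], [[0, -0.1, 0], [0, 0, 0], 0.3], [[0, -0.15, 0], [0, 0, 0], 0.3]]'

```text
t: 20.55
tool_pos: [0.6262, 0.156, 0.1093]
tool_rot: [-0.492, 1.96, -1.962]
contact_force: [1.5, 0.9, -2.7]
opening: 0.0403
```

```bash
python3 - <<'E'
from meas import *
go([.55,0,.36],Rt(-.2485,np.radians(50)))
s=shot("side"); crop(s,"c28",100,265,160,310,4)
E
```

```text
row [0.143, -0.2104, 0.1029] [18.0, 39.0, 48.6] | t 20.55 tip [0.6267 0.1562 0.1478] open 0.0403 F [ 1.4723  0.8553 -2.6701] q [ 0.13    0.1719  1.6248 -0.0023  1.3598  1.2242]
```

View pics/c28.png

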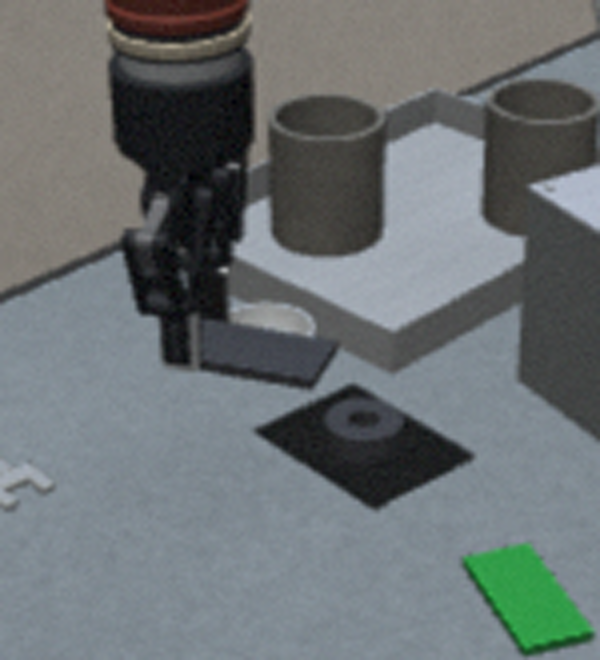

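```bash
python3 - <<'E'
from meas import *
go([.54,0.02,.34],Rt(-.2485,0))
E
```

```text
row [0.145, -0.1799, 0.0797] [-0.1, 41.6, -0.2] | t 20.6 tip [0.6326 0.1571 0.1601] open 0.0408 F [4.1876 0.6345 5.6687] q [ 0.1302  0.1635  1.6127 -0.0022  1.3628  1.2243]
```

Emit:
arm_command --steps '[[[0.03, -0.036, 0.016], [0, 8, 0], 0.3], [[0.06, -0.072, 0.032], [0, 16, 0], 0.3], [[0.09, -0.108, 0.048], [0, 25, 0], 0.3], [[0.12, -0.144, 0.064], [0, 33, 0], 0.3], [[0.145, -0.18, 0.08], [0, 41.5, 0], 0.3]]'

```text
t: 21.1
tool_pos: [0.5389, 0.0196, 0.3]
tool_rot: [-0.266, -2.085, 2.089]
contact_force: [1.4, -1.2, -1.9]
opening: 0.0406
```

```bash
cat > ins.py <<'E'
from meas import *
import sys
BOX=np.load("box.npy")
def grip_target(s,tau,back,ycorr=0.,xcorr=0.):
    """s = distance (m) along plate from grip centre to lid crossing; returns shut-equiv tip position"""
    c,sn=np.cos(BOX[2]),np.sin(BOX[2]); ex=np.array([c,sn,0]);ey=np.array([-sn,c,0]);ez=np.array([0,0,1])
    t=np.radians(tau); p=-ex*np.cos(t)-ez*np.sin(t); yt=ex*np.sin(t)-ez*np.cos(t)
    L=np.array([BOX[0],BOX[1],.148])+ex*xcorr+ey*ycorr
    return L-p*s+yt*back
E
python3 - <<'E'
from ins import *
# plate mid plane lies 'back' behind shut-equiv tip: on pick tip z=-.001..., plate mid z=.004 -> back=.005
for tau in (45,50):
  for s in (.1,.05,.022): print(tau,s,grip_target(s,tau,.005))
go(grip_target(.1,50,.005),Rt(-.2485,np.radians(50)))
E
```

```text
45 0.1 [ 0.5871 -0.1928  0.2152]
45 0.05 [ 0.5529 -0.1841  0.1798]
45 0.022 [ 0.5337 -0.1792  0.16  ]
50 0.1 [ 0.5812 -0.1912  0.2214]
50 0.05 [ 0.55   -0.1833  0.1831]
50 0.022 [ 0.5326 -0.1789  0.1616]
row [-0.0936, 0.1175, 0.1935] [-0.2, -0.2, 49.9] | t 21.1 tip [0.5389 0.0197 0.3385] open 0.0406 F [ 1.3705 -1.2232 -1.8897] q [-0.1005 -0.194   1.6698 -0.0018  1.6651  1.723 ]
```

```bash
python3 - <<'E'
from ins import *
go([.54,0.02,.33],Rt(-.2485,np.radians(50)))
E
sed -i 's|    dp=R0.T@(np.asarray(pos)-tip(o))|    Rb=R0@R.from_rotvec(best,degrees=True).as_matrix()\n    dp=R0.T@(np.asarray(pos)+OFF*Rb[:,1]-o["tool_pos"])|' h.py
python3 - <<'E'
from ins import *
go([.54,0.02,.33],Rt(-.2485,np.radians(50)))
E
```

```text
row [-0.001, 0.0085, -0.0006] [-0.2, -0.2, 49.9] | t 21.1 tip [0.5389 0.0197 0.3385] open 0.0406 F [ 1.3705 -1.2232 -1.8897] q [-0.1005 -0.194   1.6698 -0.0018  1.6651  1.723 ]
row [-0.0305, -0.0052, -0.0008] [-0.2, -0.2, 49.9] | t 21.1 tip [0.5389 0.0197 0.3385] open 0.0406 F [ 1.3705 -1.2232 -1.8897] q [-0.1005 -0.194   1.6698 -0.0018  1.6651  1.723 ]
```

Emit:
arm_command --steps '[[[-0.006, 0, 0], [0, 0, 8], 0.3], [[-0.012, 0, 0], [0, 0, 16], 0.3], [[-0.018, 0, 0], [0, 0, 24], 0.3], [[-0.024, -0.003, 0], [0, 0, 32], 0.3], [[-0.028, -0.005, 0], [0, 0, 40], 0.3]]'

```text
t: 21.6
tool_pos: [0.5658, 0.0125, 0.3045]
tool_rot: [0.93, 1.794, -1.973]
contact_force: [-0.7, 0.1, -2.4]
opening: 0.0403
```

Emit:
arm_command --steps '[[[0, 0, 0], [0, 0, 8], 0.3], [[0, 0, 0], [0, 0, 10], 0.3], [[0, 0, 0], [0, 0, 10], 0.3]]'

```text
t: 21.9
tool_pos: [0.5637, 0.013, 0.2992]
tool_rot: [1.043, 1.656, -1.869]
contact_force: [-1.3, 0.4, -2.7]
opening: 0.0408
```

```bash
python3 - <<'E'
from ins import *
s=shot("side"); crop(s,"c29",50,240,200,400,4)
go(grip_target(.1,50,.005),Rt(-.2485,np.radians(50)))
o=ctrl.get_obs(); Rm=R.from_rotvec(o["tool_rot"]).as_matrix(); print(Rm, o["tool_pos"])
T=tip(o)
print("tip alt tool", (w2p(s,T)-[200,50])*4,"alt worldz",(w2p(s,o["tool_pos"]+[0,0,.0385])-[200,50])*4)
# plate far end corners
for e in (-.013,.077):
  for k in (-.022,.022): print(e,k,(w2p(s,T-Rm[:,1]*.005+Rm[:,0]*e+Rm[:,2]*k)-[200,50])*4)
E
```

```text
row [0.0194, 0.1418, 0.1931] [-0.3, -0.0, -0.1] | t 21.95 tip [0.5362 0.0202 0.3267] open 0.0404 F [ 0.2227  0.1403 -0.939 ] q [ 0.0006 -0.7406  2.2307 -0.2702  0.8115  1.9217]
[[-0.6213  0.7427 -0.2498]
 [ 0.1584 -0.1932 -0.9683]
 [-0.7674 -0.6412  0.0024]] [0.5648 0.0128 0.302 ]
tip alt tool [328.9262 225.6119] alt worldz [298.2389 184.1689]
-0.013 -0.022 [290.8242 207.4429]
-0.013 0.022 [358.4346 191.7604]
0.077 -0.022 [349.7124 366.867 ]
0.077 0.022 [416.5866 347.9905]
```

View pics/c29.png

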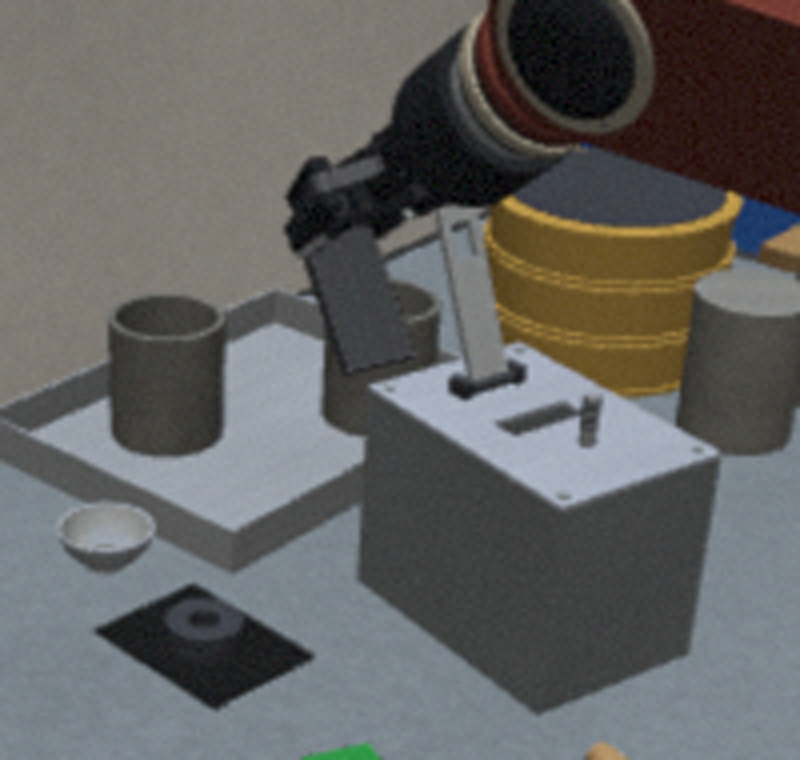

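Emit:
arm_command --steps '[[[0, 0.02, 0.045], [0, 0, 0], 0.3], [[0, 0.045, 0.09], [0, 0, 0], 0.3], [[0.003, 0.08, 0.13], [0, 0, 0], 0.3], [[0.008, 0.115, 0.17], [0, 0, 0], 0.3], [[0.019, 0.142, 0.193], [0, 0, 0], 0.3]]'

```text
t: 22.45
tool_pos: [0.6118, -0.2029, 0.1993]
tool_rot: [1.05, 1.648, -1.868]
contact_force: [1.0, 0.5, -2.0]
opening: 0.0404
```

```bash
python3 - <<'E'
from ins import *
s=shot("side"); crop(s,"c30",70,220,270,400,5)
go(grip_target(.09,50,.005),Rt(-.2485,np.radians(50)))
E
```

```text
row [0.0053, -0.0055, -0.0064] [-0.5, -0.2, 0.4] | t 22.5 tip [ 0.581  -0.1975  0.2144] open 0.0404 F [-4.8056 -2.9651 -5.6575] q [-0.5495 -0.4354  2.2298  0.433   0.5434  0.9998]
```

View pics/c30.png

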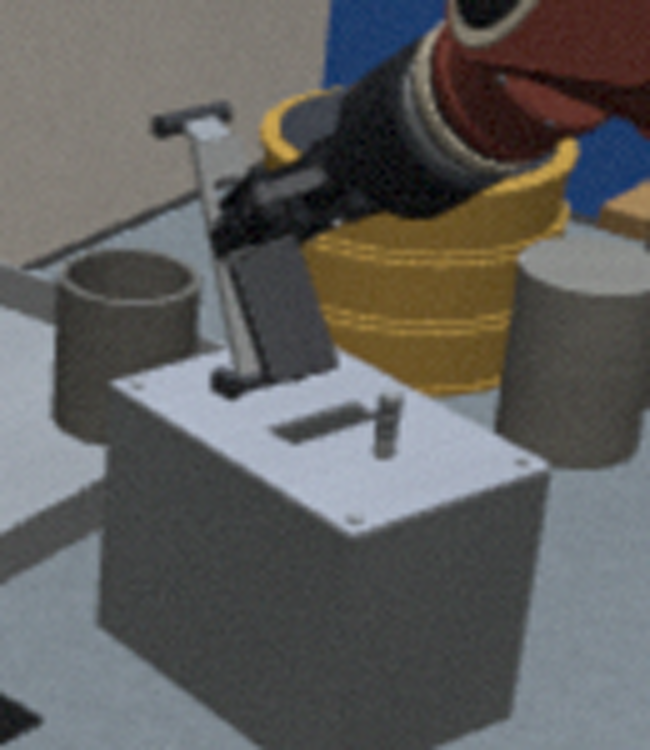

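```bash
python3 - <<'E'
from ins import *
s=shot("side"); crop(s,"c31",70,220,270,400,5)
o=ctrl.get_obs(); Rm=R.from_rotvec(o["tool_rot"]).as_matrix(); T=tip(o); print(o["contact_force"],T,o["dq"])
for e in (-.013,.077):
  for k in (-.022,.022): print(e,k,(w2p(s,T-Rm[:,1]*.005+Rm[:,0]*e+Rm[:,2]*k)-[270,70])*5)
v=BOX;c,sn=np.cos(v[2]),np.sin(v[2])
for x,y in ((.011,.03),(.011,-.03),(-.011,-.03),(-.011,.03)): print("slot",(w2p(s,[v[0]+c*x-sn*y,v[1]+sn*x+c*y,.15])-[270,70])*5)
go(grip_target(.09,50,.005),Rt(-.2485,np.radians(50)))
E
```

```text
[-0.7179  0.6839 -2.8943] [ 0.5803 -0.1948  0.2147] [ 0.0608 -0.087  -0.0048 -0.0497  0.0415  0.0994]
-0.013 -0.022 [217.5733 235.658 ]
-0.013 0.022 [284.4306 218.5602]
0.077 -0.022 [279.5804 399.6777]
0.077 0.022 [345.8393 379.8577]
slot [265.4039 424.2266]
slot [355.0512 396.3735]
slot [384.001  412.7053]
slot [293.836  441.2971]
row [0.0046, -0.0043, -0.0039] [-0.4, -0.3, 0.5] | t 22.55 tip [ 0.5803 -0.1948  0.2147] open 0.0406 F [-0.7179  0.6839 -2.8943] q [-0.546  -0.4397  2.2312  0.4277  0.5485  1.0092]
```

View pics/c31.png

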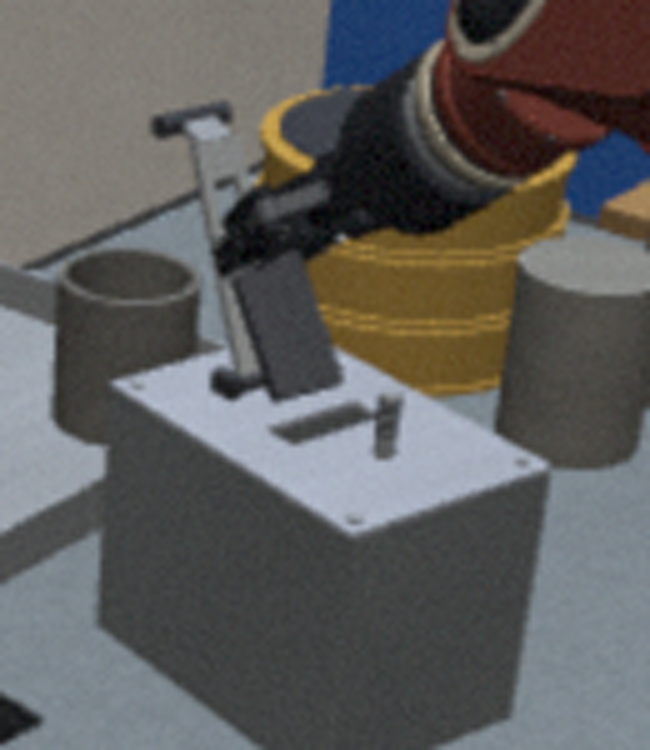

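Emit:
arm_command --steps '[[[0.002, -0.004, -0.004], [0, 0, 0.4], 0.3], [[0.004, -0.004, -0.004], [0, 0, 0.4], 0.3], [[0.004, -0.004, -0.004], [0, 0, 0.4], 0.3]]'

```text
t: 22.85
tool_pos: [0.6047, -0.1961, 0.191]
tool_rot: [1.048, 1.656, -1.869]
contact_force: [-0.5, -0.9, -1.8]
opening: 0.0404
```

```bash
python3 - <<'E'
from ins import *
go(grip_target(.06,50,.005,xcorr=-.001),Rt(-.2485,np.radians(50)))
E
```

```text
row [0.0327, -0.0002, 0.0012] [-0.4, -0.2, -0.0] | t 22.85 tip [ 0.5761 -0.1886  0.2157] open 0.0404 F [-0.4809 -0.8641 -1.7984] q [-0.5397 -0.4636  2.2491  0.4265  0.544   1.0141]
```

Emit:
arm_command --steps '[[[0.008, 0, 0.001], [0, 0, 0], 0.3], [[0.016, 0, 0.001], [0, 0, 0], 0.3], [[0.024, 0, 0.001], [0, 0, 0], 0.3], [[0.03, 0, 0.001], [0, 0, 0], 0.3]]'

```text
t: 23.25
tool_pos: [0.585, -0.1916, 0.1669]
tool_rot: [1.048, 1.657, -1.869]
contact_force: [0.4, -0.4, -1.8]
opening: 0.0403
```

```bash
python3 - <<'E'
from ins import *
s=shot("side"); crop(s,"c32",70,220,270,400,5)
go(grip_target(.022,50,.005,xcorr=-.001),Rt(-.2485,np.radians(50)))
E
```

```text
row [0.0378, -0.0004, 0.0009] [-0.3, -0.2, 0.1] | t 23.3 tip [ 0.5558 -0.1839  0.1904] open 0.0405 F [-0.3789  0.1837 -3.1465] q [-0.5573 -0.4991  2.3156  0.4697  0.526   0.9588]
```

View pics/c32.png

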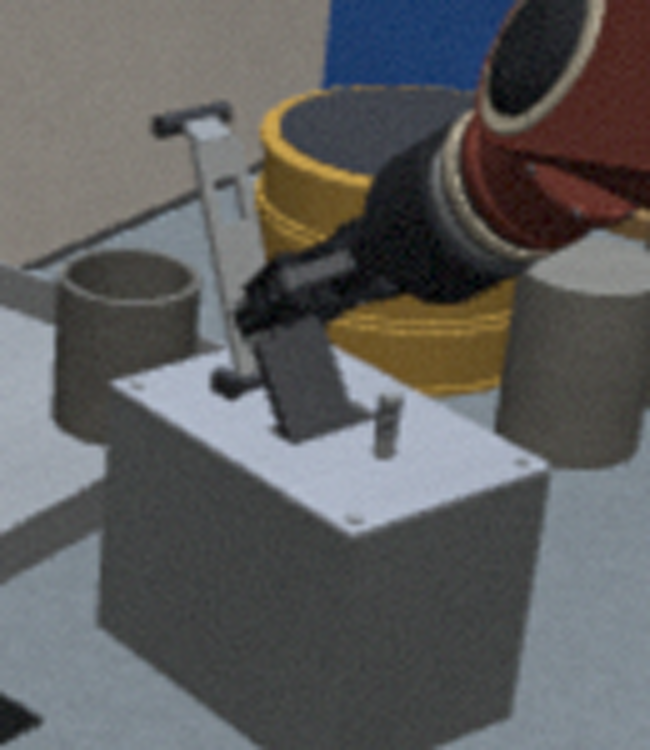

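Emit:
arm_command --steps '[[[0.008, 0, 0.002], [0, 0, 0], 0.3], [[0.016, 0, 0.003], [0, 0, 0], 0.3], [[0.022, 0, 0.003], [0, 0, 0], 0.3], [[0.03, 0, 0.003], [0, 0, 0], 0.3], [[0.036, 0, 0.003], [0, 0, 0], 0.3]]'

```text
t: 23.8
tool_pos: [0.5605, -0.1882, 0.1372]
tool_rot: [1.046, 1.66, -1.87]
contact_force: [-0.3, 0.0, -1.2]
opening: 0.0401
```

```bash
python3 - <<'E'
from ins import *
s=shot("side"); crop(s,"c33",70,220,270,400,5)
go(grip_target(.022,50,.005,xcorr=-.001),Rt(-.2485,np.radians(50)))
E
```

```text
row [-0.0007, -0.0007, -0.0018] [-0.3, -0.3, 0.3] | t 23.85 tip [ 0.5314 -0.1803  0.1608] open 0.0405 F [-0.8654  0.5578 -3.2876] q [-0.5865 -0.5397  2.3926  0.5341  0.5099  0.8758]
```

View pics/c33.png

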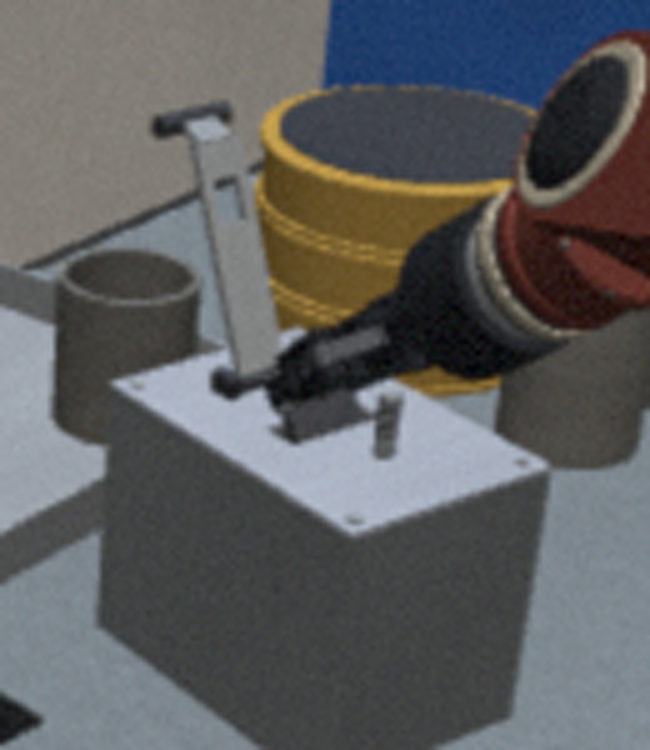

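Emit:
arm_command --steps '[[[0.002, 0, 0], [0, 0, 0], 0.8], [[0.002, 0, 0], [0, 0, 0], 0.8], [[0.002, 0, 0], [0, 0, 0], 0.8], [[0.002, 0, 0], [0, 0, 0], 0.8]]'

```text
t: 24.25
tool_pos: [0.5592, -0.1878, 0.1356]
tool_rot: [1.046, 1.66, -1.87]
contact_force: [-0.4, -0.5, -0.3]
opening: 0.0682
```

```bash
python3 - <<'E'
from ins import *
s=shot("side"); crop(s,"c34",70,220,270,400,5)
print(ctrl.get_obs()["contact_force"],ctrl.get_obs()["opening"])
E
```

```text
[-0.8082 -0.1324  0.0148] 0.06858564831421324
```

View pics/c34.png

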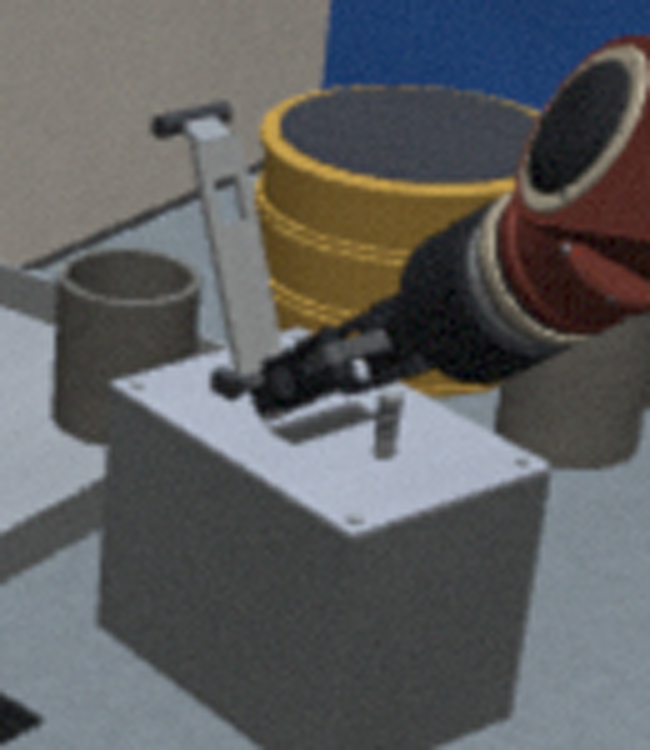

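Emit:
arm_command --steps '[[[-0.03, -0.025, 0], [0, 0, 0], 0.8], [[-0.06, -0.05, 0], [0, 0, 0], 1], [[-0.09, -0.075, 0], [0, 0, 0], 1], [[-0.115, -0.096, 0], [0, 0, 0], 1]]'

```text
t: 24.7
tool_pos: [0.5603, -0.1881, 0.2888]
tool_rot: [1.048, 1.657, -1.869]
contact_force: [0.5, -0.6, 0.5]
opening: 0.0853
```

```bash
python3 - <<'E'
from ins import *
d=shot("top","t35")
for p in plates(d): print("plate",np.round(p,4))
a=np.radians(42.4); g=np.array([.6043,.3128])+.032*np.array([np.cos(a),np.sin(a)]);print(g)
go([.54,.05,.34],Rt(-.2485,0))
E
```

```text
plate [ 0.4709  0.2558 -2.1872 87.5854 43.2561]
plate [ 0.6043  0.3131 42.4861 90.4534 41.8596]
plate [ 0.8557 -0.1873 50.9109 81.0914 49.9547]
[0.6279 0.3344]
row [0.0485, -0.0665, -0.2259] [-0.4, -0.3, -50.6] | t 24.75 tip [ 0.5335 -0.1818  0.3221] open 0.0853 F [0.0237 0.8403 4.9546] q [-0.5866 -0.6991  2.2186  0.3548  0.7975  1.1004]
```

View pics/t35.png

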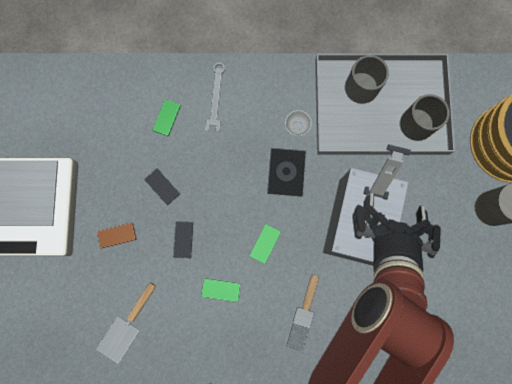

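Emit:
arm_command --steps '[[[0.008, -0.013, -0.045], [0, 0, -8], 1], [[0.016, -0.026, -0.09], [0, 0, -16], 1], [[0.025, -0.04, -0.135], [0, 0, -25], 1], [[0.033, -0.053, -0.18], [0, 0, -33], 1], [[0.04, -0.06, -0.22], [0, 0, -42], 1]]'

```text
t: 25.25
tool_pos: [0.549, 0.0445, 0.3069]
tool_rot: [-0.443, -2.125, 2.175]
contact_force: [0.4, -0.1, 0.2]
opening: 0.0857
```

```bash
python3 - <<'E'
from ins import *
go([.6281,.3347,.2],Rt(np.radians(42.4),0))
E
```

```text
row [0.019, 0.1431, -0.3012] [-4.6, -56.8, -8.1] | t 25.25 tip [0.5432 0.0462 0.3449] open 0.0857 F [ 0.3684 -0.0868  0.1691] q [-0.0322 -0.2801  1.7371 -0.0377  1.5324  1.7909]
```

Emit:
arm_command --steps '[[[0.003, 0.02, -0.045], [0, -8, -4], 1], [[0.006, 0.04, -0.09], [-1, -16, -8], 1], [[0.01, 0.06, -0.135], [-2, -24, -8], 1], [[0.013, 0.08, -0.18], [-3, -32, -8], 1], [[0.016, 0.1, -0.225], [-4, -40, -8], 1]]'

```text
t: 25.75
tool_pos: [0.6059, 0.2642, 0.2037]
tool_rot: [-0.442, 1.976, -1.955]
contact_force: [-0.0, -1.2, -0.1]
opening: 0.0856
```

```bash
python3 - <<'E'
from ins import *
go([.6281,.3347,.12],Rt(np.radians(42.4),0))
E
```

```text
row [-0.0492, 0.1232, -0.0527] [0.3, -16.4, -0.8] | t 25.75 tip [0.6056 0.2637 0.2422] open 0.0856 F [-0.0108 -1.2177 -0.084 ] q [0.2939 0.1203 1.5214 0.0098 1.4883 1.4108]
```

Emit:
arm_command --steps '[[[-0.02, 0.03, -0.02], [0, -8, 0], 1], [[-0.035, 0.06, -0.04], [0, -16, 0], 1], [[-0.049, 0.09, -0.053], [0, -16.4, 0], 1], [[-0.049, 0.123, -0.053], [0, -16.4, 0], 1], [[-0.049, 0.123, -0.053], [0, -16.4, 0], 1]]'

```text
t: 26.25
tool_pos: [0.6238, 0.334, 0.0744]
tool_rot: [-0.693, 1.798, -1.781]
contact_force: [-1.6, -0.5, -1.8]
opening: 0.0856
```

```bash
python3 - <<'E'
from ins import *
go([.6281,.3347,-.002],Rt(np.radians(42.4),0))
E
```

```text
row [-0.0032, 0.1148, 0.0033] [0.5, 0.0, -0.2] | t 26.25 tip [0.6239 0.3336 0.1129] open 0.0856 F [-1.5522 -0.4981 -1.7727] q [0.3825 0.329  1.4999 0.0092 1.3117 1.2106]
```

Emit:
arm_command --steps '[[[-0.003, 0.04, 0.003], [0.5, 0, 0], 1], [[-0.003, 0.07, 0.003], [0.5, 0, 0], 1], [[-0.003, 0.09, 0.003], [0.5, 0, 0], 1], [[-0.003, 0.103, 0.003], [0.5, 0, 0], 1], [[-0.003, 0.103, 0.003], [0.5, 0, 0], 1]]'

```text
t: 26.75
tool_pos: [0.6272, 0.3342, -0.0297]
tool_rot: [-0.692, 1.79, -1.788]
contact_force: [-0.5, -1.3, -1.2]
opening: 0.0851
```

```bash
python3 - <<'E'
from ins import *
s=shot("side"); crop(s,"c36",190,310,80,240,5)
go([.6281,.3347,-.002],Rt(np.radians(42.4),0))
E
```

```text
row [0.0001, 0.0125, -0.0001] [-0.1, -0.0, -0.3] | t 26.8 tip [0.6281 0.3346 0.0105] open 0.0855 F [0.0773 0.3369 0.5495] q [0.3847 0.4497 1.5314 0.0008 1.1559 1.2152]
```

View pics/c36.png

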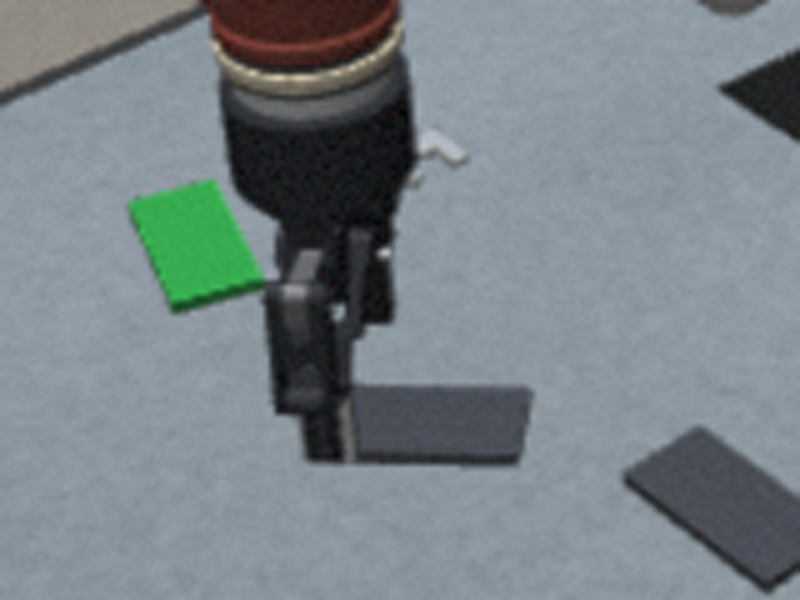

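Aligned with the plate's far end. Lower the last 12 mm and close.

Emit:
arm_command --steps '[[[0, 0.006, 0], [0, 0, 0], 1], [[0, 0.012, 0], [0, 0, 0], 1], [[0, 0.0125, 0], [0, 0, 0], 1]]'

```text
t: 27.1
tool_pos: [0.6283, 0.3347, -0.0405]
tool_rot: [-0.689, 1.789, -1.787]
contact_force: [-0.6, 0.5, -0.6]
opening: 0.0853
```

Emit:
arm_command --steps '[[[0, 0, 0], [0, 0, 0], 0.6], [[0, 0, 0], [0, 0, 0], 0.4], [[0, 0, 0], [0, 0, 0], 0.3], [[0, 0, 0], [0, 0, 0], 0.3], [[0, 0, 0], [0, 0, 0], 0.3]]' --force 100

```text
t: 27.6
tool_pos: [0.629, 0.3352, -0.0393]
tool_rot: [-0.687, 1.789, -1.787]
contact_force: [-1.5, 0.2, 4.5]
opening: 0.0405
```

```bash
python3 - <<'E'
from ins import *
go([.6281,.3347,-.002],Rt(np.radians(42.4),0))
E
```

```text
row [0.001, 0.0012, -0.0003] [-0.1, 0.0, -0.4] | t 27.6 tip [ 0.6288  0.335  -0.0008] open 0.0405 F [-1.4585  0.1932  4.5129] q [0.3848 0.4649 1.5324 0.001  1.1379 1.2152]
```

Emit:
arm_command --steps '[[[0, -0.02, 0], [0, 0, 0], 0.3], [[0, -0.05, 0], [0, 0, 0], 0.3], [[0, -0.1, 0], [0, 0, 0], 0.3], [[0, -0.15, 0], [0, 0, 0], 0.3]]'

```text
t: 28.0
tool_pos: [0.6268, 0.334, 0.1111]
tool_rot: [-0.691, 1.789, -1.788]
contact_force: [0.3, 0.0, -2.4]
opening: 0.0407
```

```bash
python3 - <<'E'
from ins import *
go([.54,.02,.34],Rt(-.2485,0))
s=shot("side"); crop(s,"c37",130,290,80,240,4)
E
```

```text
row [0.2752, -0.1912, 0.1734] [0.1, 56.6, -0.2] | t 28.0 tip [0.6267 0.3339 0.1496] open 0.0407 F [ 0.2567  0.0321 -2.3859] q [0.3846 0.3015 1.4694 0.0008 1.3675 1.2152]
```

View pics/c37.png

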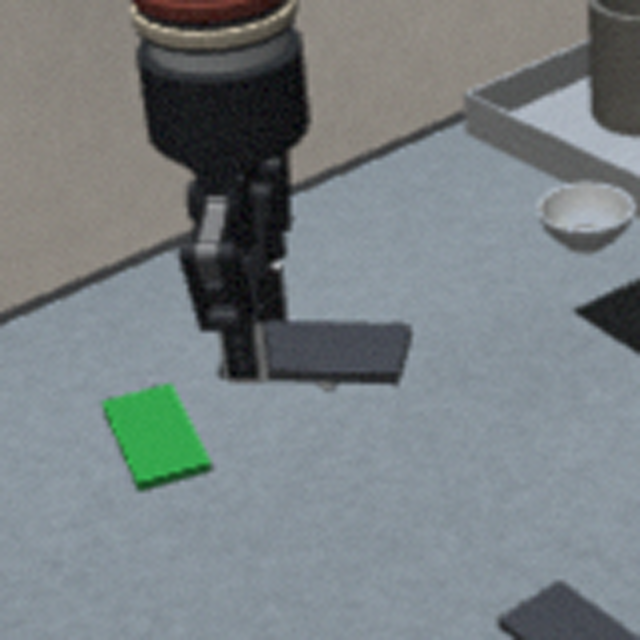

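Plate held level. Carry it across, turning.

Emit:
arm_command --steps '[[[0.04, -0.027, 0.025], [0, 8, 0], 0.3], [[0.08, -0.054, 0.05], [0, 16, 0], 0.3], [[0.12, -0.082, 0.075], [0, 24, 0], 0.3], [[0.16, -0.11, 0.1], [0, 32, 0], 0.3], [[0.2, -0.14, 0.125], [0, 40, 0], 0.3]]'

```text
t: 28.55
tool_pos: [0.5724, 0.1309, 0.2467]
tool_rot: [-0.019, 2.202, -2.185]
contact_force: [1.0, -0.8, -2.9]
opening: 0.0405
```

```bash
python3 - <<'E'
from ins import *
go([.54,.02,.33],Rt(-.2485,np.radians(50)))
go([.54,.02,.34],Rt(-.2485,0))
E
```

```text
row [0.007, -0.0596, 0.1175] [7.7, 15.0, 48.6] | t 28.55 tip [0.5717 0.1306 0.2852] open 0.0405 F [ 0.9534 -0.8471 -2.8645] q [ 0.0946 -0.0789  1.6526  0.0063  1.5483  1.6286]
row [0.0354, -0.0563, 0.1092] [0.6, 16.3, -1.0] | t 28.55 tip [0.5717 0.1306 0.2852] open 0.0405 F [ 0.9534 -0.8471 -2.8645] q [ 0.0946 -0.0789  1.6526  0.0063  1.5483  1.6286]
```

Emit:
arm_command --steps '[[[0.003, -0.02, 0.04], [1, 3, 8], 0.3], [[0.006, -0.04, 0.08], [2.5, 5, 15.5], 0.3], [[0.007, -0.06, 0.1], [3.8, 7.4, 24], 0.3], [[0.007, -0.06, 0.11], [5, 10, 32], 0.3], [[0.007, -0.06, 0.1175], [6.2, 12, 39], 0.3]]'

```text
t: 29.05
tool_pos: [0.568, 0.0114, 0.3078]
tool_rot: [0.867, 1.777, -1.948]
contact_force: [0.1, -0.9, -3.2]
opening: 0.0405
```

```bash
python3 - <<'E'
from ins import *
go([.54,.0,.33],Rt(-.2485,np.radians(50)))
E
```

```text
row [-0.0013, 0.0049, 0.0181] [1.4, 2.8, 9.2] | t 29.05 tip [0.5434 0.0169 0.3369] open 0.0405 F [ 0.0618 -0.8957 -3.2454] q [-0.049  -0.642   2.1061 -0.1327  0.9766  1.7455]
```

Emit:
arm_command --steps '[[[0, 0.002, 0.009], [0.7, 1.4, 4.6], 0.3], [[-0.001, 0.005, 0.018], [1.4, 2.8, 9.2], 0.3], [[-0.001, 0.005, 0.018], [1.4, 2.8, 9.2], 0.3]]'

```text
t: 29.35
tool_pos: [0.5656, -0.0072, 0.2999]
tool_rot: [1.037, 1.662, -1.87]
contact_force: [-0.2, 0.4, -3.1]
opening: 0.0405
```

```bash
python3 - <<'E'
from ins import *
go(grip_target(.1,50,.005),Rt(-.2485,np.radians(50)))
s=shot("side"); crop(s,"c38",50,240,200,400,4)
E
```

```text
row [0.0207, 0.1356, 0.1743] [-0.1, 0.1, 0.4] | t 29.35 tip [0.5372 0.0001 0.3248] open 0.0405 F [-0.2006  0.374  -3.0618] q [-0.0645 -0.7472  2.2343 -0.1964  0.8063  1.8265]
```

View pics/c38.png

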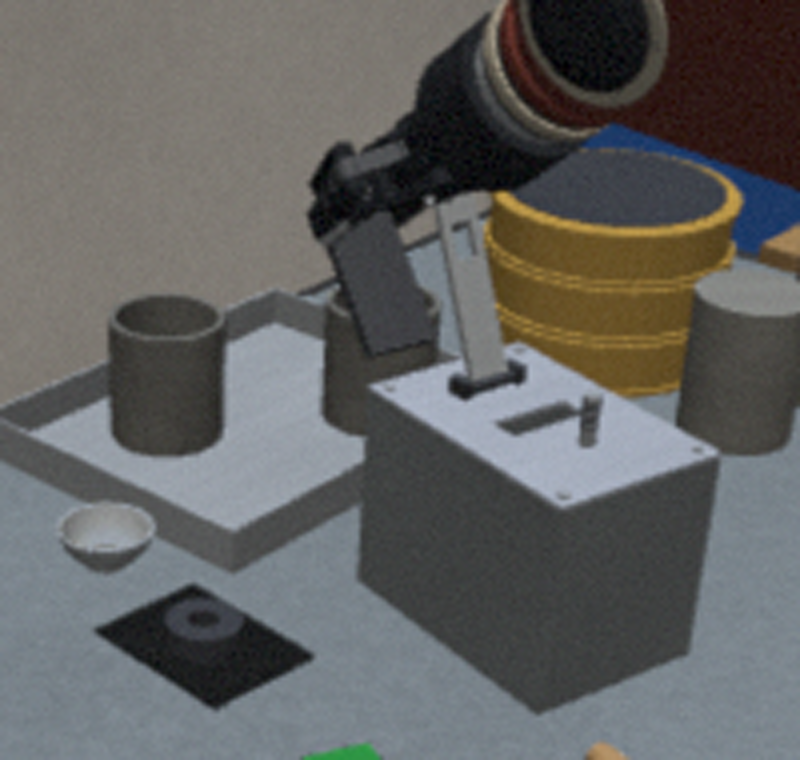

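Emit:
arm_command --steps '[[[0, 0.015, 0.045], [0, 0, 0], 0.3], [[0, 0.04, 0.09], [0, 0, 0], 0.3], [[0, 0.075, 0.13], [0, 0, 0], 0.3], [[0.005, 0.11, 0.16], [0, 0, 0], 0.3], [[0.012, 0.13, 0.172], [0, 0, 0], 0.3]]'

```text
t: 29.9
tool_pos: [0.6138, -0.2001, 0.2088]
tool_rot: [1.039, 1.662, -1.871]
contact_force: [0.6, 1.0, -3.4]
opening: 0.0404
```

```bash
python3 - <<'E'
from ins import *
go(grip_target(.085,50,.005,xcorr=-.001,ycorr=-.0015),Rt(-.2485,np.radians(50)))
E
```

```text
row [0.0277, 0.0039, 0.0009] [-0.2, -0.0, 0.3] | t 29.9 tip [ 0.5854 -0.1928  0.2337] open 0.0404 F [ 0.6167  1.0378 -3.3701] q [-0.5382 -0.4496  2.2062  0.4053  0.5768  1.0352]
```

Emit:
arm_command --steps '[[[0.008, 0.002, -0.001], [0, 0, 0], 0.3], [[0.016, 0.003, -0.001], [0, 0, 0], 0.3], [[0.022, 0.003, -0.001], [0, 0, 0], 0.3], [[0.024, 0.003, -0.001], [0, 0, 0], 0.3]]'

```text
t: 30.3
tool_pos: [0.6012, -0.1946, 0.1892]
tool_rot: [1.037, 1.661, -1.869]
contact_force: [0.8, 0.4, -2.9]
opening: 0.0401
```

```bash
python3 - <<'E'
from ins import *
s=shot("side"); crop(s,"c39",70,220,270,400,5)
go(grip_target(.06,50,.005,xcorr=-.001,ycorr=-.0015),Rt(-.2485,np.radians(50)))
E
```

```text
row [0.029, 0.0017, 0.003] [-0.1, 0.1, 0.3] | t 30.35 tip [ 0.5727 -0.1874  0.2142] open 0.0402 F [-0.8606  0.7023 -2.9185] q [-0.5441 -0.4717  2.2552  0.4327  0.5541  1.001 ]
```

View pics/c39.png

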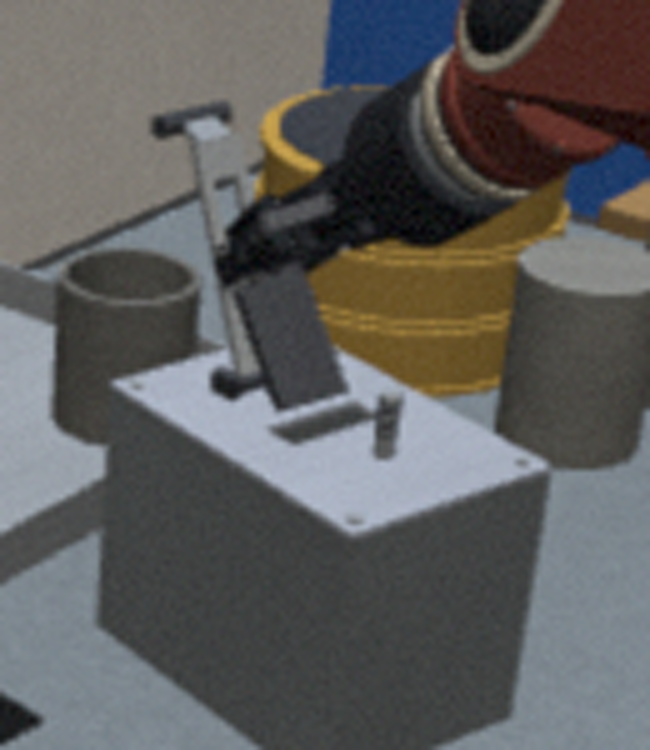

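Good approach. Insert in steps.

Emit:
arm_command --steps '[[[0.008, 0.002, 0.003], [0, 0, 0], 0.3], [[0.016, 0.002, 0.003], [0, 0, 0], 0.3], [[0.024, 0.002, 0.003], [0, 0, 0], 0.3], [[0.03, 0.002, 0.003], [0, 0, 0], 0.3]]'

```text
t: 30.75
tool_pos: [0.5823, -0.1929, 0.1639]
tool_rot: [1.037, 1.662, -1.869]
contact_force: [0.1, -0.3, -2.7]
opening: 0.0403
```

```bash
python3 - <<'E'
from ins import *
s=shot("side"); crop(s,"c40",70,220,270,400,5)
go(grip_target(.022,50,.005,xcorr=-.001,ycorr=-.0015),Rt(-.2485,np.radians(50)))
E
```

```text
row [0.0341, -0.0003, 0.0003] [-0.1, 0.1, 0.4] | t 30.8 tip [ 0.5532 -0.1853  0.1876] open 0.0406 F [-0.2614 -0.2677 -3.3103] q [-0.5668 -0.4997  2.3189  0.4843  0.5345  0.9343]
```

View pics/c40.png

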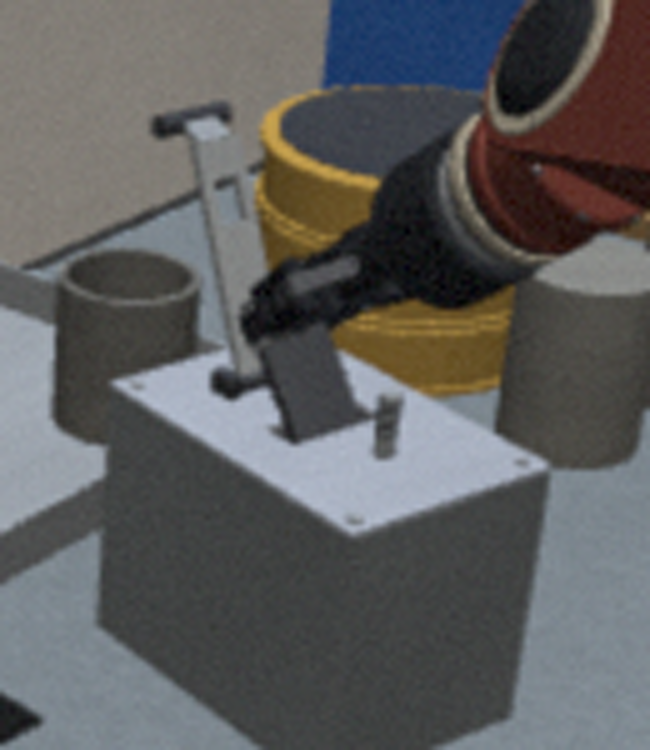

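Emit:
arm_command --steps '[[[0.008, 0, 0], [0, 0, 0], 0.3], [[0.016, 0, 0], [0, 0, 0], 0.3], [[0.023, 0, 0], [0, 0, 0], 0.3], [[0.029, 0, 0], [0, 0, 0], 0.3], [[0.033, 0, 0], [0, 0, 0], 0.3]]'

```text
t: 31.3
tool_pos: [0.5604, -0.1871, 0.1368]
tool_rot: [1.036, 1.664, -1.87]
contact_force: [-1.0, 1.2, -3.0]
opening: 0.04
```

Emit:
arm_command --steps '[[[0, 0, 0], [0, 0, 0], 0.8], [[0, 0, 0], [0, 0, 0], 0.8], [[0, 0, 0], [0, 0, 0], 0.8], [[0, 0, 0], [0, 0, 0], 0.8], [[0, 0, 0], [0, 0, 0], 0.8]]'

```text
t: 31.8
tool_pos: [0.5608, -0.1873, 0.1375]
tool_rot: [1.036, 1.663, -1.87]
contact_force: [-0.0, -0.5, 0.3]
opening: 0.0683
```

```bash
python3 - <<'E'
from ins import *
s=shot("side"); crop(s,"c41",70,220,270,400,5)
print(ctrl.get_obs()["contact_force"])
E
```

```text
[0.3299 1.1935 0.1493]
```

View pics/c41.png

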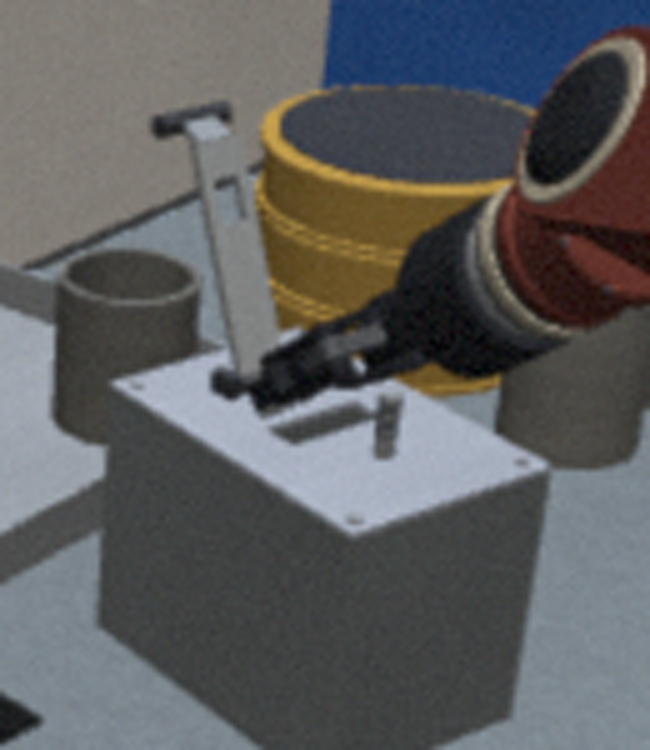

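Second plate dropped in. Retreat straight up and look for the third.

Emit:
arm_command --steps '[[[-0.03, -0.025, 0], [0, 0, 0], 0.8], [[-0.06, -0.05, 0], [0, 0, 0], 1], [[-0.09, -0.075, 0], [0, 0, 0], 1], [[-0.115, -0.096, 0], [0, 0, 0], 1]]'

```text
t: 32.25
tool_pos: [0.5624, -0.1876, 0.2903]
tool_rot: [1.038, 1.661, -1.869]
contact_force: [-0.5, -0.7, 0.6]
opening: 0.0856
```

```bash
python3 - <<'E'
from ins import *
d=shot("top","t42")
for p in plates(d): print("plate",np.round(p,4))
go([.54,.03,.34],Rt(-.2485,0))
E
```

```text
plate [ 0.4708  0.2558 -2.1872 87.4886 43.2561]
plate [ 0.8563 -0.1888 55.746  82.0837 50.9949]
row [0.047, -0.062, -0.206] [-0.3, 0.1, -50.4] | t 32.3 tip [ 0.5357 -0.1814  0.3238] open 0.0852 F [0.4794 0.0186 5.3673] q [-0.5846 -0.6902  2.2094  0.3549  0.803   1.0967]
```

View pics/t42.png

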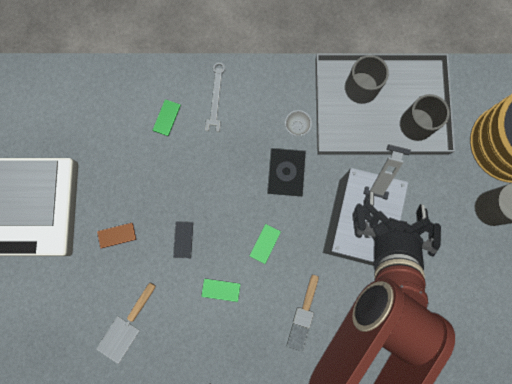

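Emit:
arm_command --steps '[[[0.008, -0.013, -0.045], [0, 0, -8], 1], [[0.016, -0.026, -0.09], [0, 0, -16], 1], [[0.025, -0.04, -0.135], [0, 0, -25], 1], [[0.033, -0.053, -0.18], [0, 0, -33], 1], [[0.042, -0.06, -0.21], [0, 0, -42], 1]]'

```text
t: 32.8
tool_pos: [0.546, 0.0361, 0.3068]
tool_rot: [-0.429, -2.128, 2.178]
contact_force: [1.0, -1.7, 0.2]
opening: 0.0852
```

```bash
python3 - <<'E'
from ins import *
go([.5035,.2546,.2],Rt(np.radians(-2.2),0))
E
```

```text
row [0.1153, 0.1284, -0.2022] [-1.2, -11.9, -8.6] | t 32.8 tip [0.5404 0.0377 0.3448] open 0.0852 F [ 1.0333 -1.7094  0.2013] q [-0.0501 -0.2862  1.7418 -0.0338  1.5379  1.7653]
```

Emit:
arm_command --steps '[[[0.025, 0.02, -0.04], [0, -4, -4], 1], [[0.05, 0.05, -0.08], [-1, -8, -8], 1], [[0.075, 0.08, -0.12], [-1, -12, -8.6], 1], [[0.1, 0.11, -0.16], [-1, -12, -8.6], 1], [[0.115, 0.128, -0.2], [-1, -12, -8.6], 1]]'

```text
t: 33.3
tool_pos: [0.5035, 0.2394, 0.1677]
tool_rot: [-0.039, -2.199, 2.206]
contact_force: [0.5, 0.0, 0.4]
opening: 0.0855
```

```bash
python3 - <<'E'
from ins import *
go([.5035,.2546,.08],Rt(np.radians(-2.2),0))
E
```

```text
row [0.0004, 0.1262, -0.0156] [-0.2, 0.1, 0.1] | t 33.3 tip [0.5036 0.2395 0.2062] open 0.0855 F [0.5176 0.043  0.3779] q [ 0.312  -0.0901  1.7943 -0.0028  1.4396  1.9198]
```

Emit:
arm_command --steps '[[[0, 0.04, -0.012], [0, 0, 0], 1], [[0, 0.08, -0.014], [0, 0, 0], 1], [[0, 0.12, -0.014], [0, 0, 0], 1], [[0, 0.15, -0.014], [0, 0, 0], 1], [[0, 0.16, -0.014], [0, 0, 0], 1]]'

```text
t: 33.8
tool_pos: [0.5006, 0.2519, 0.0031]
tool_rot: [-0.031, -2.193, 2.205]
contact_force: [-0.9, 0.2, 0.1]
opening: 0.0853
```

```bash
python3 - <<'E'
from ins import *
s=shot("side"); crop(s,"c43",190,320,120,280,5)
go([.5035,.2546,-.002],Rt(np.radians(-2.2),0))
E
```

```text
row [-0.0027, 0.044, -0.003] [-0.3, 0.1, 0.4] | t 33.85 tip [0.5013 0.2522 0.042 ] open 0.0858 F [-1.1081 -0.6609 -0.3807] q [ 0.3348  0.1018  1.896  -0.0029  1.1527  1.9433]
```

View pics/c43.png

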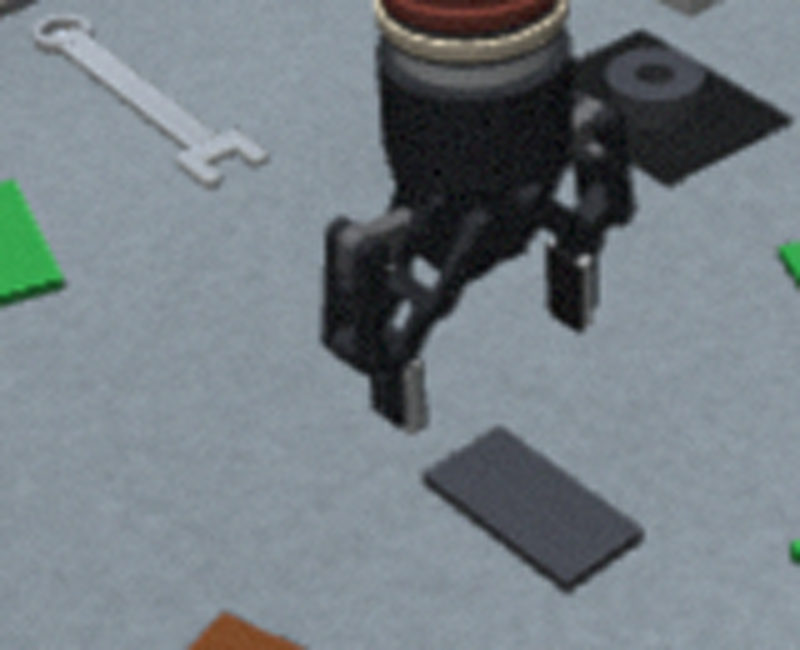

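Emit:
arm_command --steps '[[[-0.003, 0.015, -0.003], [0, 0, 0], 1], [[-0.003, 0.03, -0.003], [0, 0, 0], 1], [[-0.003, 0.04, -0.003], [0, 0, 0], 1], [[-0.003, 0.04, -0.003], [0, 0, 0], 1]]'

```text
t: 34.25
tool_pos: [0.5029, 0.2542, -0.0376]
tool_rot: [-0.03, -2.191, 2.205]
contact_force: [-0.6, 0.0, 0.3]
opening: 0.0853
```

```bash
python3 - <<'E'
from ins import *
go([.5035,.2546,-.002],Rt(np.radians(-2.2),0))
E
```

```text
row [-0.0006, 0.0029, -0.0005] [-0.4, 0.1, 0.5] | t 34.25 tip [0.5033 0.2544 0.0009] open 0.0853 F [-0.645   0.0109  0.3281] q [ 0.3374  0.1724  1.8991 -0.003   1.0813  1.9463]
```

Emit:
arm_command --steps '[[[0, 0.0025, 0], [0, 0, 0], 0.6], [[0, 0.0025, 0], [0, 0, 0], 0.4], [[0, 0.0025, 0], [0, 0, 0], 0.3], [[0, 0.0025, 0], [0, 0, 0], 0.3], [[0, 0.0025, 0], [0, 0, 0], 0.3]]' --force 100

```text
t: 34.75
tool_pos: [0.5041, 0.2547, -0.0384]
tool_rot: [-0.032, -2.193, 2.205]
contact_force: [-1.0, 0.3, 6.6]
opening: 0.0402
```

Emit:
arm_command --steps '[[[0, -0.02, 0], [0, 0, 0], 0.3], [[0, -0.05, 0], [0, 0, 0], 0.3], [[0, -0.1, 0], [0, 0, 0], 0.3], [[0, -0.15, 0], [0, 0, 0], 0.3]]'

```text
t: 35.15
tool_pos: [0.5038, 0.255, 0.1117]
tool_rot: [-0.029, -2.191, 2.205]
contact_force: [1.4, 0.1, -2.1]
opening: 0.0404
```

```bash
python3 - <<'E'
from ins import *
s=shot("side"); crop(s,"c44",130,320,120,280,4)
go([.54,.02,.33],Rt(-.2485,np.radians(50)))
go([.53,.1,.33],Rt(-.2485,0))
E
```

```text
row [-0.0685, -0.1815, 0.2423] [5.3, 11.3, 49.5] | t 35.2 tip [0.5099 0.2574 0.1618] open 0.0401 F [4.647  3.4719 5.0295] q [ 0.3384 -0.0264  1.8094 -0.0025  1.353   1.9462]
row [-0.0267, -0.168, 0.1566] [0.0, 12.1, -0.3] | t 35.2 tip [0.5099 0.2574 0.1618] open 0.0401 F [4.647  3.4719 5.0295] q [ 0.3384 -0.0264  1.8094 -0.0025  1.353   1.9462]
```

View pics/c44.png

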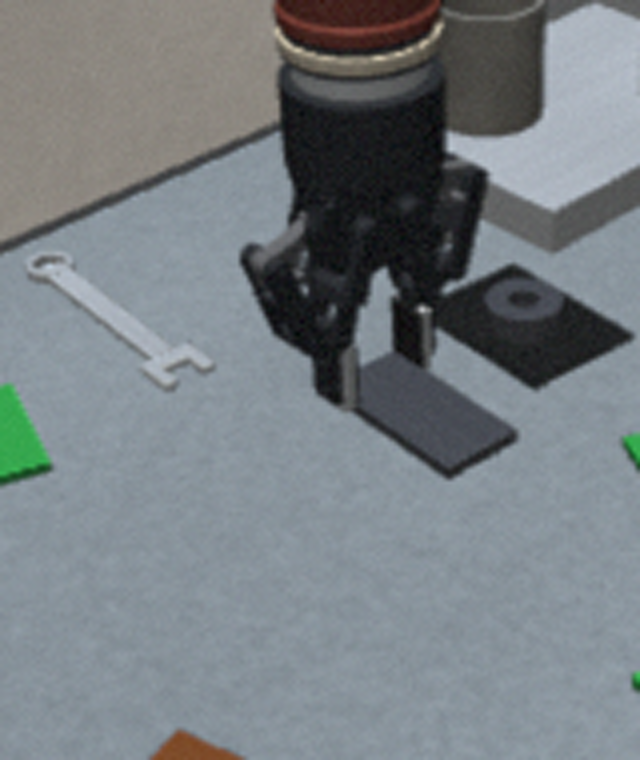

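Emit:
arm_command --steps '[[[-0.005, -0.034, 0.032], [0, 2.4, 0], 0.3], [[-0.011, -0.068, 0.064], [0, 4.8, 0], 0.3], [[-0.016, -0.1, 0.094], [0, 7.2, 0], 0.3], [[-0.021, -0.134, 0.125], [0, 9.6, 0], 0.3], [[-0.027, -0.168, 0.157], [0, 12, 0], 0.3]]'

```text
t: 35.7
tool_pos: [0.5299, 0.0984, 0.2922]
tool_rot: [-0.266, -2.093, 2.092]
contact_force: [0.5, 0.4, -2.6]
opening: 0.0402
```

```bash
python3 - <<'E'
from ins import *
go([.54,.0,.33],Rt(-.2485,np.radians(50)))
E
```

```text
row [-0.0634, -0.0127, 0.0929] [0.1, 0.0, 49.7] | t 35.7 tip [0.5297 0.0984 0.3307] open 0.0402 F [ 0.465   0.4063 -2.5662] q [ 0.0459 -0.1977  1.6856 -0.0008  1.6477  1.8639]
```

Emit:
arm_command --steps '[[[-0.012, -0.004, 0.018], [0, 0, 8.3], 0.3], [[-0.024, -0.008, 0.036], [0, 0, 16.6], 0.3], [[-0.036, -0.012, 0.055], [0, 0, 25], 0.3], [[-0.048, -0.013, 0.074], [0, 0, 33], 0.3], [[-0.06, -0.013, 0.09], [0, 0, 41.5], 0.3]]'

```text
t: 36.2
tool_pos: [0.5661, -0.0044, 0.3066]
tool_rot: [0.949, 1.77, -1.947]
contact_force: [-1.0, -0.1, -2.8]
opening: 0.0402
```

```bash
python3 - <<'E'
from ins import *
go([.54,.0,.33],Rt(-.2485,np.radians(50)))
E
```

```text
row [-0.0014, 0.0031, 0.0022] [0.1, 0.0, 7.8] | t 36.2 tip [0.541  0.002  0.3351] open 0.0402 F [-0.9914 -0.1155 -2.7692] q [-0.0737 -0.6645  2.1298 -0.1425  0.9512  1.7835]
```

Emit:
arm_command --steps '[[[-0.001, 0.003, 0.002], [0, 0, 5], 0.3], [[-0.001, 0.003, 0.002], [0, 0, 7.8], 0.3], [[-0.001, 0.003, 0.002], [0, 0, 7.8], 0.3]]'

```text
t: 36.5
tool_pos: [0.5664, -0.0068, 0.3011]
tool_rot: [1.038, 1.662, -1.866]
contact_force: [-0.6, 1.8, -2.6]
opening: 0.0401
```

```bash
python3 - <<'E'
from ins import *
s=shot("side"); crop(s,"c45",50,240,200,400,4)
go(grip_target(.1,50,.005),Rt(-.2485,np.radians(50)))
E
```

```text
row [0.0244, 0.1359, 0.1755] [0.1, 0.0, 0.1] | t 36.55 tip [0.5387 0.0004 0.3278] open 0.0404 F [-0.1538 -0.381  -1.9628] q [-0.0652 -0.7454  2.2299 -0.193   0.8044  1.8239]
```

View pics/c45.png

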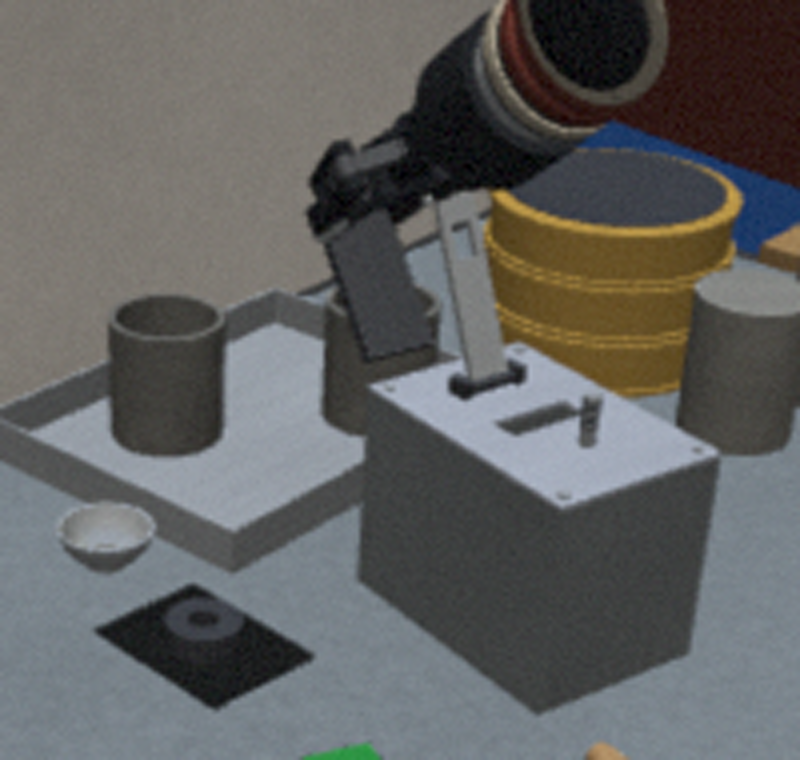

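Emit:
arm_command --steps '[[[0, 0.015, 0.045], [0, 0, 0], 0.3], [[0, 0.04, 0.09], [0, 0, 0], 0.3], [[0, 0.075, 0.13], [0, 0, 0], 0.3], [[0.005, 0.11, 0.16], [0, 0, 0], 0.3], [[0.014, 0.132, 0.174], [0, 0, 0], 0.3]]'

```text
t: 37.05
tool_pos: [0.6145, -0.2019, 0.2066]
tool_rot: [1.041, 1.661, -1.867]
contact_force: [-1.5, 0.9, -2.6]
opening: 0.0404
```

```bash
python3 - <<'E'
from ins import *
go(grip_target(.085,50,.005,xcorr=-.001,ycorr=-.0015),Rt(-.2485,np.radians(50)))
E
```

```text
row [0.0267, 0.0016, -0.0007] [-0.1, -0.1, 0.2] | t 37.05 tip [ 0.586  -0.1947  0.2314] open 0.0404 F [-1.4645  0.9337 -2.6266] q [-0.5426 -0.4442  2.2076  0.4197  0.5704  1.0199]
```

Emit:
arm_command --steps '[[[0.008, 0.001, -0.002], [0, 0, 0], 0.3], [[0.016, 0.001, -0.002], [0, 0, 0], 0.3], [[0.022, 0.001, -0.002], [0, 0, 0], 0.3], [[0.024, 0.001, -0.002], [0, 0, 0], 0.3]]'

```text
t: 37.45
tool_pos: [0.6007, -0.1953, 0.1883]
tool_rot: [1.04, 1.66, -1.866]
contact_force: [0.1, 0.3, -1.4]
opening: 0.0403
```

```bash
python3 - <<'E'
from ins import *
s=shot("side"); crop(s,"c46",70,220,270,400,5)
go(grip_target(.06,50,.005,xcorr=-.001,ycorr=-.0015),Rt(-.2485,np.radians(50)))
E
```

```text
row [0.0282, 0.0013, 0.0023] [-0.0, 0.0, 0.1] | t 37.5 tip [ 0.5721 -0.1881  0.2132] open 0.0403 F [-0.9794 -0.7798 -2.3915] q [-0.5474 -0.4725  2.2587  0.4434  0.5509  0.9903]
```

View pics/c46.png

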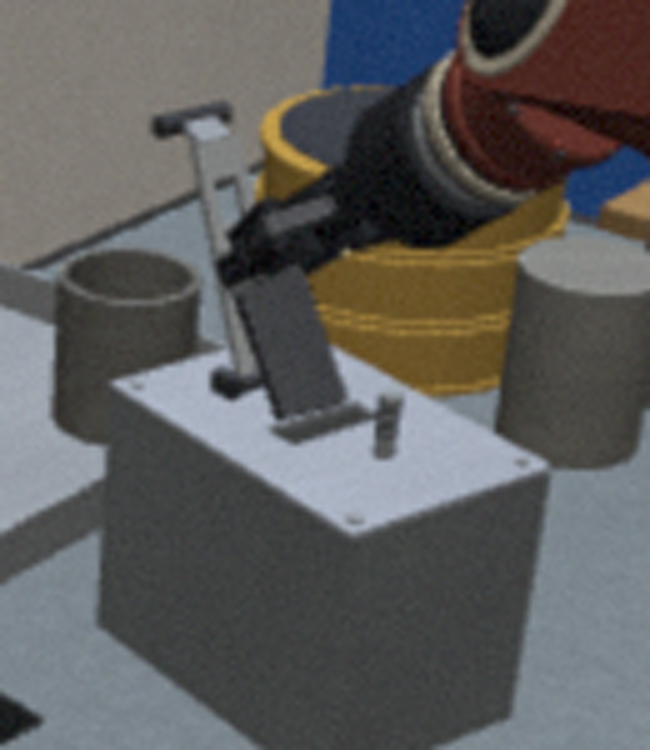

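Emit:
arm_command --steps '[[[0.008, 0.001, 0.002], [0, 0, 0], 0.3], [[0.016, 0.001, 0.002], [0, 0, 0], 0.3], [[0.024, 0.001, 0.002], [0, 0, 0], 0.3], [[0.03, 0.001, 0.002], [0, 0, 0], 0.3]]'

```text
t: 37.9
tool_pos: [0.5814, -0.1923, 0.1637]
tool_rot: [1.04, 1.661, -1.866]
contact_force: [-0.1, -0.7, -2.6]
opening: 0.0399
```

```bash
python3 - <<'E'
from ins import *
s=shot("side"); crop(s,"c47",70,220,270,400,5)
go(grip_target(.022,50,.005,xcorr=-.001,ycorr=-.0015),Rt(-.2485,np.radians(50)))
E
```

```text
row [0.0333, 0.0001, 0.0007] [-0.0, -0.0, 0.2] | t 37.95 tip [ 0.5523 -0.1848  0.1872] open 0.0404 F [-0.6318 -0.1376 -3.2957] q [-0.5682 -0.504   2.3235  0.4916  0.5327  0.9282]
```

View pics/c47.png

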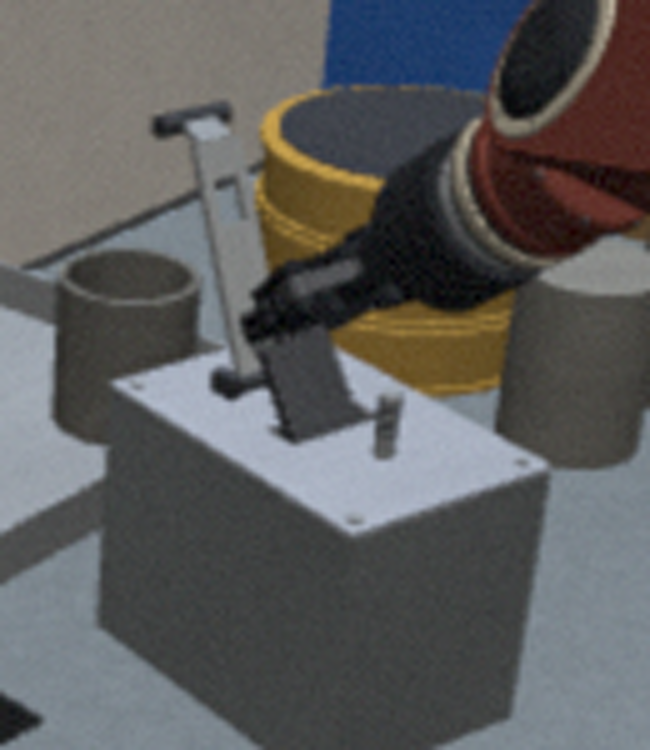

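Emit:
arm_command --steps '[[[0.008, 0, 0], [0, 0, 0], 0.3], [[0.016, 0, 0], [0, 0, 0], 0.3], [[0.023, 0, 0], [0, 0, 0], 0.3], [[0.029, 0, 0], [0, 0, 0], 0.3], [[0.033, 0, 0], [0, 0, 0], 0.3]]'

```text
t: 38.45
tool_pos: [0.5596, -0.1866, 0.1364]
tool_rot: [1.039, 1.663, -1.867]
contact_force: [-0.8, 0.1, -2.2]
opening: 0.0401
```

Emit:
arm_command --steps '[[[0, 0, 0], [0, 0, 0], 0.8], [[0, 0, 0], [0, 0, 0], 0.8], [[0, 0, 0], [0, 0, 0], 0.8], [[0, 0, 0], [0, 0, 0], 0.8], [[0, 0, 0], [0, 0, 0], 0.8]]'

```text
t: 38.95
tool_pos: [0.56, -0.1868, 0.1372]
tool_rot: [1.039, 1.662, -1.867]
contact_force: [-0.2, -0.7, 0.5]
opening: 0.0682
```

Emit:
arm_command --steps '[[[-0.03, -0.025, 0], [0, 0, 0], 0.8], [[-0.06, -0.05, 0], [0, 0, 0], 1], [[-0.09, -0.075, 0], [0, 0, 0], 1], [[-0.115, -0.096, 0], [0, 0, 0], 1]]'

```text
t: 39.35
tool_pos: [0.5611, -0.1872, 0.2903]
tool_rot: [1.041, 1.659, -1.866]
contact_force: [0.6, 0.6, 0.7]
opening: 0.0853
```

```bash
python3 - <<'E'
from ins import *
s=shot("side"); crop(s,"c48",70,220,270,400,5)
d=shot("top","t48")
go([.64,-.06,.37],Rt(-.2485,0))
E
```

```text
row [-0.0548, 0.0106, -0.1432] [-0.2, 0.1, -50.5] | t 39.45 tip [ 0.5342 -0.1809  0.321 ] open 0.0855 F [ 0.2885 -0.052   0.8346] q [-0.5871 -0.6957  2.2177  0.361   0.8001  1.0909]
```

View pics/c48.png

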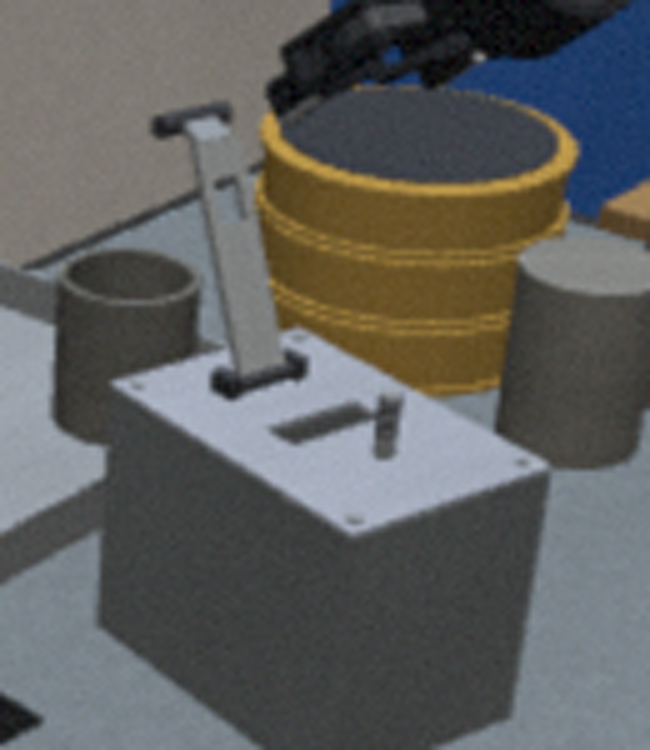

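View pics/t48.png

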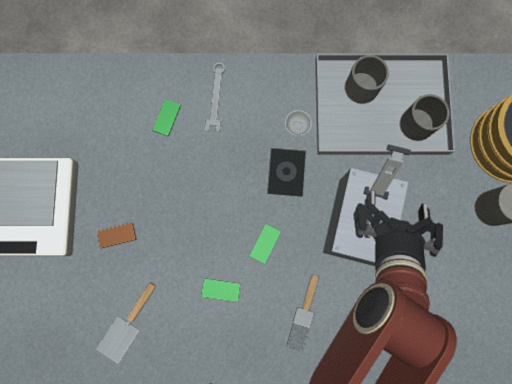

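```bash
python3 - <<'E'
from ins import *
v=BOX;c,sn=np.cos(v[2]),np.sin(v[2])
def bar(a):
    t=np.radians(a+6.36);x=.05-.13986*np.cos(t);return np.array([v[0]+c*x,v[1]+sn*x,.1545+.13986*np.sin(t)])
print(bar(114.6),bar(0))
go([.58,-.19,.40],Rt(-.2485,0))
E
```

```text
[ 0.6334 -0.2045  0.2744] [ 0.4289 -0.1526  0.17  ]
row [-0.061, -0.0283, -0.0023] [-0.2, 0.1, -50.5] | t 39.45 tip [ 0.5342 -0.1809  0.321 ] open 0.0855 F [ 0.2885 -0.052   0.8346] q [-0.5871 -0.6957  2.2177  0.361   0.8001  1.0909]
```

Emit:
arm_command --steps '[[[-0.02, -0.02, 0], [0, 0, -8], 1], [[-0.035, -0.028, -0.002], [0, 0, -16], 1], [[-0.05, -0.028, -0.002], [0, 0, -25], 1], [[-0.061, -0.028, -0.002], [0, 0, -33], 1], [[-0.061, -0.028, -0.002], [0, 0, -42], 1]]'

```text
t: 39.95
tool_pos: [0.5814, -0.1906, 0.3637]
tool_rot: [-0.433, -2.126, 2.177]
contact_force: [-0.2, 0.3, -0.4]
opening: 0.0855
```

```bash
python3 - <<'E'
from ins import *
go([.6334,-.2045,.35],Rt(-.2485,0))
E
```

```text
row [-0.0452, 0.0598, 0.0004] [-0.3, -0.0, -8.8] | t 39.95 tip [ 0.5757 -0.189   0.4018] open 0.0855 F [-0.2011  0.2964 -0.4   ] q [-0.4522 -0.1382  1.5231  0.0263  1.6058  1.37  ]
```

Emit:
arm_command --steps '[[[-0.025, 0.01, 0], [0, 0, -5], 1], [[-0.045, 0.03, 0], [0, 0, -8.8], 1], [[-0.045, 0.055, 0], [0, 0, -8.8], 1], [[-0.045, 0.06, 0], [0, 0, -8.8], 1]]'

```text
t: 40.35
tool_pos: [0.6328, -0.2036, 0.3044]
tool_rot: [-0.249, -2.083, 2.086]
contact_force: [-0.8, -0.3, -0.7]
opening: 0.0852
```

```bash
python3 - <<'E'
from ins import *
s=shot("side"); crop(s,"c49",30,180,260,390,5)
d=shot("top"); crop(d,"t49",100,250,330,460,4)
go([.6334,-.2045,.2615],Rt(-.2485,0))
E
```

```text
row [-0.0014, 0.0861, 0.0002] [-0.2, -0.0, 0.2] | t 40.45 tip [ 0.6328 -0.2036  0.3476] open 0.0854 F [-0.7393  0.3063 -0.5474] q [-0.4212  0.1063  1.3637 -0.0045  1.675   1.3978]
```

View pics/c49.png

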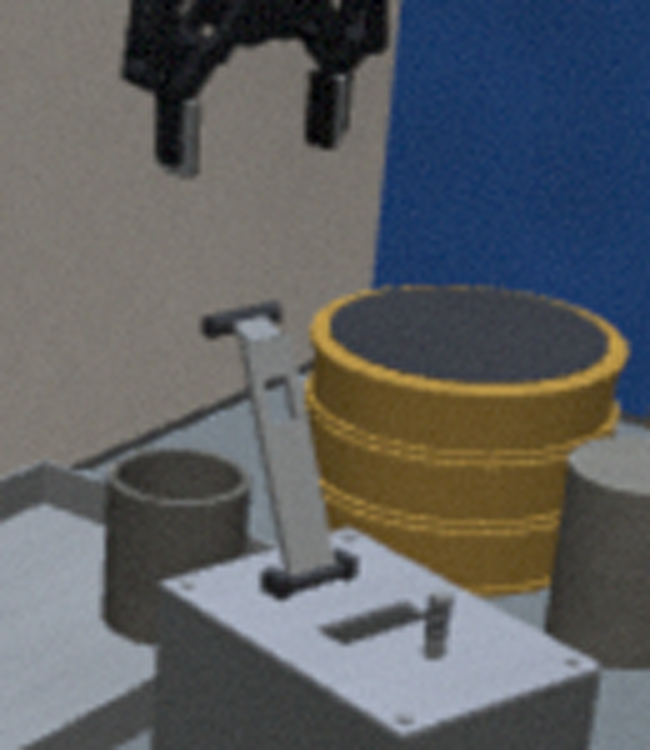

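View pics/t49.png

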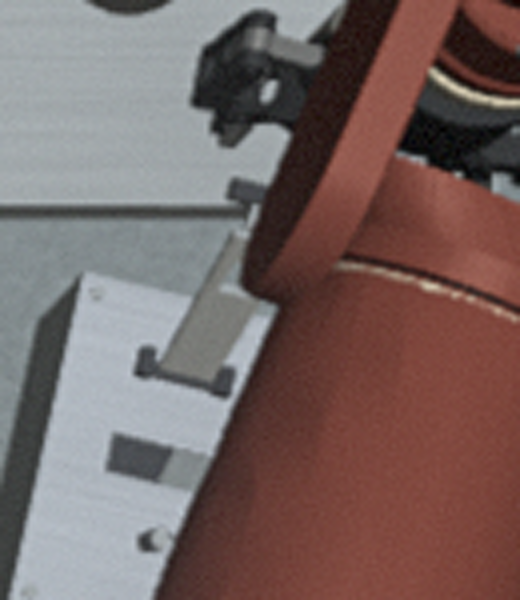

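Emit:
arm_command --steps '[[[-0.001, 0.03, 0], [0, 0, 0], 1], [[-0.001, 0.055, 0], [0, 0, 0], 1], [[-0.001, 0.075, 0], [0, 0, 0], 1], [[-0.001, 0.083, 0], [0, 0, 0], 1], [[-0.001, 0.083, 0], [0, 0, 0], 1]]'

```text
t: 40.95
tool_pos: [0.6325, -0.204, 0.2267]
tool_rot: [-0.256, -2.084, 2.091]
contact_force: [-0.2, -0.5, 0.7]
opening: 0.0856
```

```bash
python3 - <<'E'
from ins import *
s=shot("side"); crop(s,"c50",30,180,260,390,5)
go([.6334,-.2045,.2615],Rt(-.2485,0))
E
```

```text
row [-0.0002, 0.005, 0.0001] [-0.2, -0.0, 0.1] | t 41.0 tip [ 0.6333 -0.2042  0.2665] open 0.0855 F [-0.3345 -0.4978  0.4879] q [-0.4217  0.1293  1.4713 -0.0045  1.5422  1.3981]
```

View pics/c50.png

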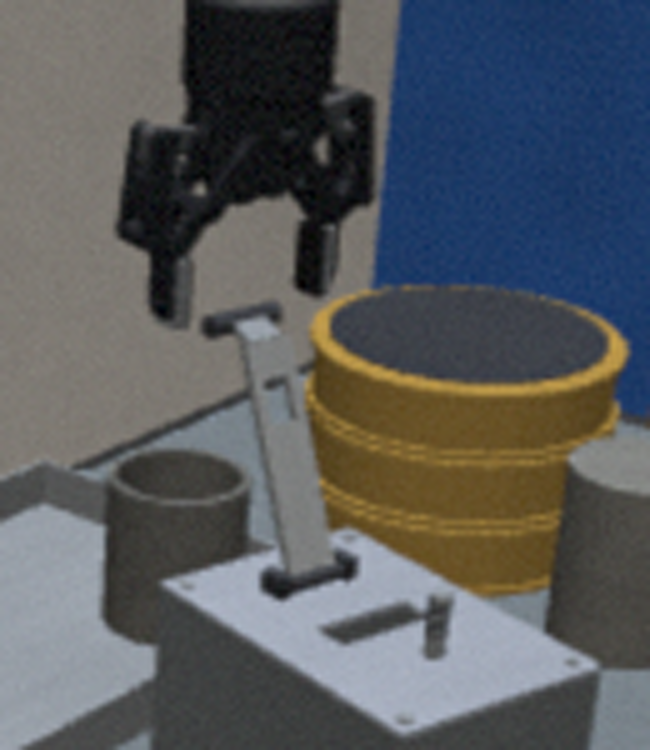

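Emit:
arm_command --steps '[[[0, 0.006, 0], [0, 0, 0], 1], [[0, 0.012, 0], [0, 0, 0], 1], [[0, 0.014, 0], [0, 0, 0], 1], [[0, 0.014, 0], [0, 0, 0], 0.7]]'

```text
t: 41.4
tool_pos: [0.633, -0.2042, 0.2135]
tool_rot: [-0.258, -2.084, 2.091]
contact_force: [0.2, 0.4, 0.2]
opening: 0.0732
```

Emit:
arm_command --steps '[[[0, 0, 0], [0, 0, 0], 0.4], [[0, 0, 0], [0, 0, 0], 0.4], [[0, 0, 0], [0, 0, 0], 0.4], [[0, 0, 0], [0, 0, 0], 0.4], [[0, 0, 0], [0, 0, 0], 0.4]]' --force 50

```text
t: 41.9
tool_pos: [0.6331, -0.205, 0.2139]
tool_rot: [-0.259, -2.083, 2.093]
contact_force: [0.1, -4.4, 1.0]
opening: 0.0427
```

```bash
python3 - <<'E'
from ins import *
s=shot("side"); crop(s,"c51",30,180,260,390,5)
go([.6334,-.2045,.2525],Rt(-.2485,0))
r=.13986
b=lambda a:np.array([-.13986*np.cos(np.radians(a+6.36)),.13986*np.sin(np.radians(a+6.36))])
b0=b(114.6)
for a in (102,90,78,66,54,42,30,18,8,0): print(a,np.round([-(b(a)-b0)[0],-(b(a)-b0)[1]],4))
E
```

```text
row [-0.0001, -0.0001, -0.0005] [-0.3, -0.0, 0.1] | t 41.95 tip [ 0.6333 -0.2048  0.2524] open 0.0428 F [ 0.7872 -5.3774  0.3762] q [-0.4221  0.1359  1.4874 -0.0054  1.5191  1.398 ]
102 [ 0.0279 -0.0128]
90 [ 0.0565 -0.0191]
78 [ 0.0857 -0.0192]
66 [ 0.1143 -0.0134]
54 [ 0.1411 -0.0016]
42 [0.1649 0.0154]
30 [0.1846 0.037 ]
18 [0.1994 0.0622]
8 [0.2074 0.0852]
0 [0.2109 0.1044]
```

View pics/c51.png

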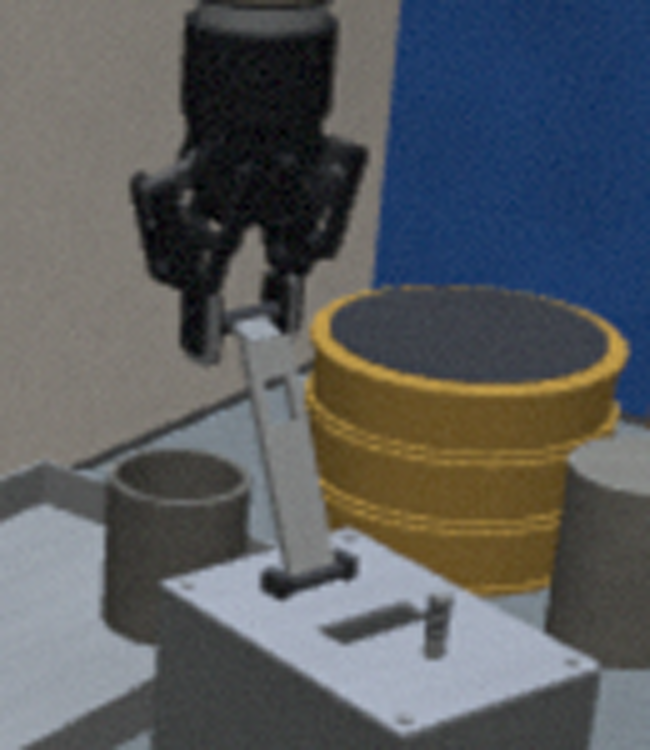

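Emit:
arm_command --steps '[[[0.028, -0.013, 0], [0, 0, 0], 0.4], [[0.0565, -0.019, 0], [0, 0, 0], 0.4], [[0.086, -0.019, 0], [0, 0, 0], 0.4], [[0.114, -0.0135, 0], [0, 0, 0], 0.4], [[0.141, -0.0015, 0], [0, 0, 0], 0.4]]'

```text
t: 42.45
tool_pos: [0.4974, -0.1706, 0.2182]
tool_rot: [-0.266, -2.084, 2.098]
contact_force: [2.3, -4.1, 1.1]
opening: 0.042
```

```bash
python3 - <<'E'
from ins import *
s=shot("side"); crop(s,"c52",30,180,260,390,5)
go([.6334,-.2045,.2525],Rt(-.2485,0))
E
```

```text
row [-0.1456, 0.0002, -0.0005] [-0.4, -0.0, 0.3] | t 42.5 tip [ 0.4924 -0.1689  0.2535] open 0.0424 F [-6.1029 -2.4842  7.6961] q [-0.4696 -0.2096  1.8223 -0.0072  1.5327  1.3506]
```

View pics/c52.png

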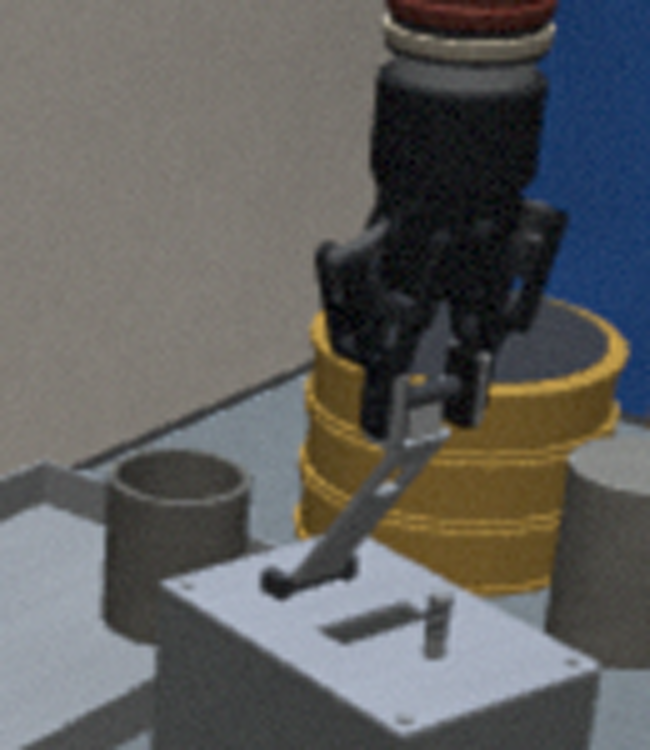

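Emit:
arm_command --steps '[[[0.01, 0.007, 0], [0, 0, 0], 0.4], [[0.019, 0.016, 0], [0, 0, 0], 0.4], [[0.039, 0.037, 0], [0, 0, 0], 0.4], [[0.053, 0.062, 0], [0, 0, 0], 0.4], [[0.059, 0.077, 0], [0, 0, 0], 0.4]]'

```text
t: 43.0
tool_pos: [0.433, -0.1542, 0.1376]
tool_rot: [-0.253, -2.08, 2.091]
contact_force: [-3.5, 0.0, 2.9]
opening: 0.0428
```

```bash
python3 - <<'E'
from ins import *
s=shot("side"); crop(s,"c53",80,210,260,390,5)
go([.4289,-.1526,.155],Rt(-.2485,0))
E
```

```text
row [0.0033, 0.0186, -0.0006] [-0.3, -0.1, 0.5] | t 43.05 tip [ 0.4325 -0.1538  0.1735] open 0.0424 F [-3.186  -2.3178  0.6791] q [-0.4993 -0.3154  2.0422 -0.0078  1.422   1.3221]
```

View pics/c53.png

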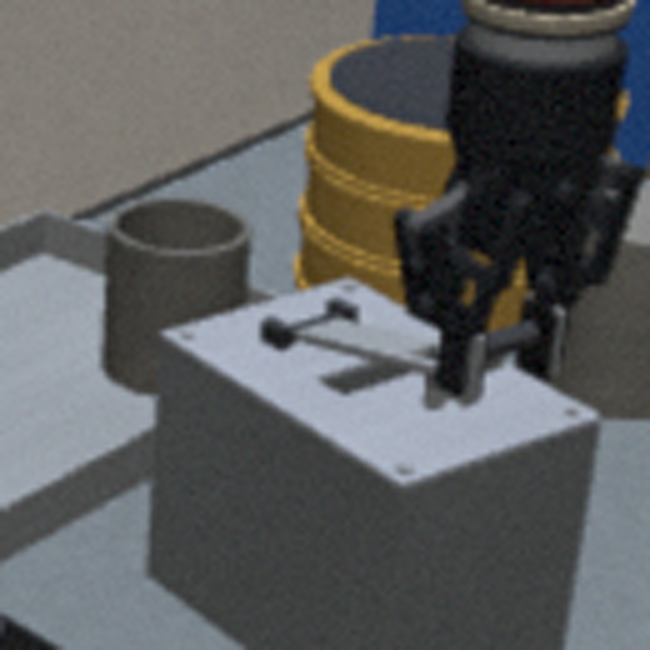

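Emit:
arm_command --steps '[[[0.001, 0.005, 0], [0, 0, 0], 0.4], [[0.002, 0.01, 0], [0, 0, 0], 0.4], [[0.003, 0.015, 0], [0, 0, 0], 0.4], [[0.003, 0.018, 0], [0, 0, 0], 0.4]]'

```text
t: 43.45
tool_pos: [0.428, -0.1529, 0.117]
tool_rot: [-0.247, -2.079, 2.087]
contact_force: [-10.3, 1.1, 5.8]
opening: 0.0428
```

```bash
python3 - <<'E'
from ins import *
s=shot("side"); crop(s,"c54",80,210,260,390,5)
go([.4289,-.1526,.155],Rt(-.2485,0))
E
```

```text
row [-0.0009, -0.0, -0.0005] [-0.3, -0.0, 0.7] | t 43.5 tip [ 0.4284 -0.1527  0.155 ] open 0.0427 F [-7.4649  0.0465  2.6969] q [-0.5011 -0.3063  2.067  -0.0085  1.3922  1.3202]
```

View pics/c54.png

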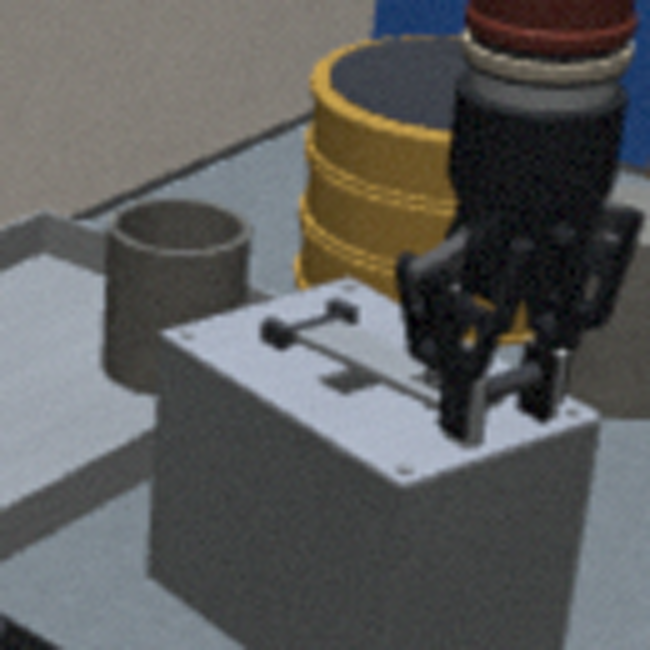

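Emit:
arm_command --steps '[[[0, 0, 0], [0, 0, 0], 0.7], [[0, 0, 0], [0, 0, 0], 1], [[0, -0.02, 0], [0, 0, 0], 1], [[0, -0.06, 0], [0, 0, 0], 0.6], [[0, -0.06, 0], [0, 0, 0], 0]]'

```text
t: 44.0
tool_pos: [0.4323, -0.1541, 0.1828]
tool_rot: [-0.257, -2.081, 2.095]
contact_force: [1.0, -0.1, 0.4]
opening: 0.0588
```

Emit:
arm_command --steps '[[[0, 0, 0], [0, 0, 0], 0], [[0, 0, 0], [0, 0, 0], 0], [[0, 0, 0], [0, 0, 0], 0], [[0, 0, 0], [0, 0, 0], 0]]'

```text
t: 44.4
tool_pos: [0.4318, -0.1537, 0.1815]
tool_rot: [-0.255, -2.081, 2.093]
contact_force: [-0.8, 0.2, 0.3]
opening: 0.0003
```

```bash
python3 - <<'E'
from ins import *
s=shot("side"); crop(s,"c55",80,210,260,390,5)
go([.4289,-.1526,.176],Rt(-.2485,0))
E
```

```text
row [0.003, 0.0442, -0.0007] [-0.4, -0.0, 0.2] | t 44.45 tip [ 0.4321 -0.1536  0.2202] open -0.0 F [-0.2112 -0.6597 -0.057 ] q [-0.4995 -0.3555  1.9945 -0.0074  1.5051  1.3204]
```

View pics/c55.png

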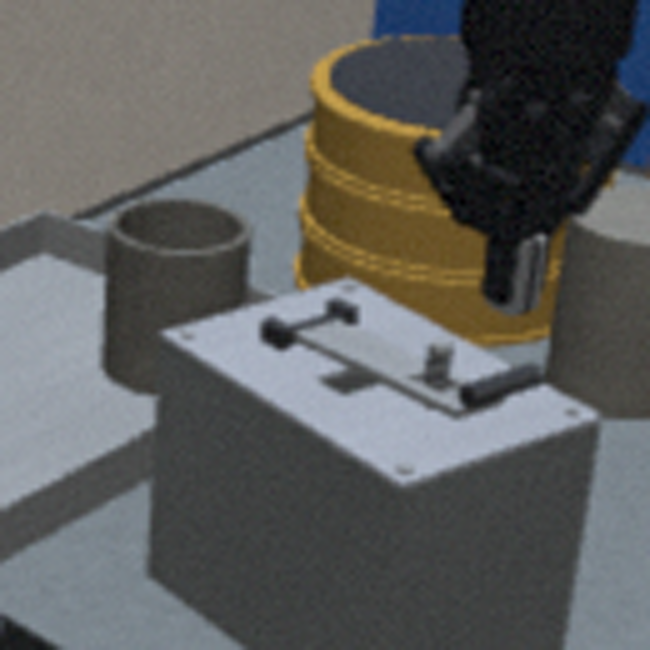

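Emit:
arm_command --steps '[[[0.003, 0.015, 0], [0, 0, 0], 0], [[0.003, 0.027, 0], [0, 0, 0], 0], [[0.003, 0.034, 0], [0, 0, 0], 0], [[0.003, 0.038, 0], [0, 0, 0], 0], [[0.003, 0.041, 0], [0, 0, 0], 0]]'

```text
t: 44.95
tool_pos: [0.4285, -0.1531, 0.14]
tool_rot: [-0.255, -2.081, 2.093]
contact_force: [0.1, -0.3, -0.0]
opening: 0.0001
```

```bash
python3 - <<'E'
from ins import *
s=shot("side"); crop(s,"c56",80,210,260,390,5)
go([.4289,-.1526,.174],Rt(-.2485,0))
E
```

```text
row [-0.0003, 0.0043, -0.0006] [-0.4, -0.0, 0.3] | t 45.0 tip [ 0.4287 -0.1529  0.1783] open -0.0001 F [-0.1715  0.1564 -0.1005] q [-0.5019 -0.3334  2.048  -0.0074  1.4304  1.3186]
```

View pics/c56.png

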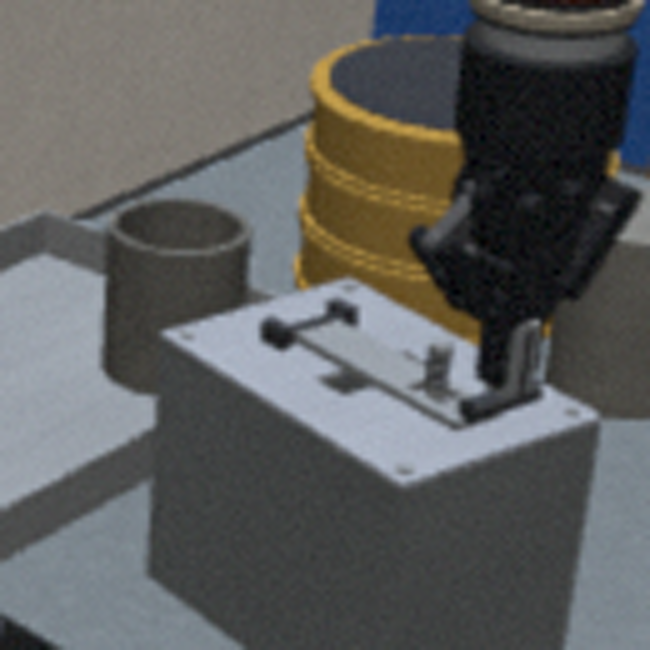

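Emit:
arm_command --steps '[[[0, 0.002, 0], [0, 0, 0], 0], [[0, 0.004, 0], [0, 0, 0], 0], [[0, 0.005, 0], [0, 0, 0], 0]]'

```text
t: 45.3
tool_pos: [0.4288, -0.1534, 0.1366]
tool_rot: [-0.255, -2.081, 2.093]
contact_force: [-3.7, 1.4, 10.2]
opening: -0.0002
```

Hasp is pressed firmly onto its stop (10 N). Rise, then fetch the nut.

Emit:
arm_command --steps '[[[0, -0.03, 0], [0, 0, 0], 0], [[0, -0.07, 0], [0, 0, 0], 0.5], [[0, -0.11, 0], [0, 0, 0], 1], [[0, -0.12, 0], [0, 0, 0], 1]]'

```text
t: 45.7
tool_pos: [0.4317, -0.1539, 0.2628]
tool_rot: [-0.265, -2.081, 2.101]
contact_force: [-0.6, 0.1, -0.1]
opening: 0.0431
```

```bash
python3 - <<'E'
from ins import *
s=shot("side"); crop(s,"c57",80,255,200,400,4)
go([.6413,.0003,.27],Rt(-.2485,0))
E
```

```text
row [-0.1652, 0.0296, -0.2012] [-0.5, 0.0, -0.2] | t 45.75 tip [ 0.4315 -0.1534  0.3007] open 0.0505 F [-0.0821 -1.049   0.2688] q [-0.4997 -0.3969  1.8933 -0.0075  1.6388  1.319 ]
```

View pics/c57.png

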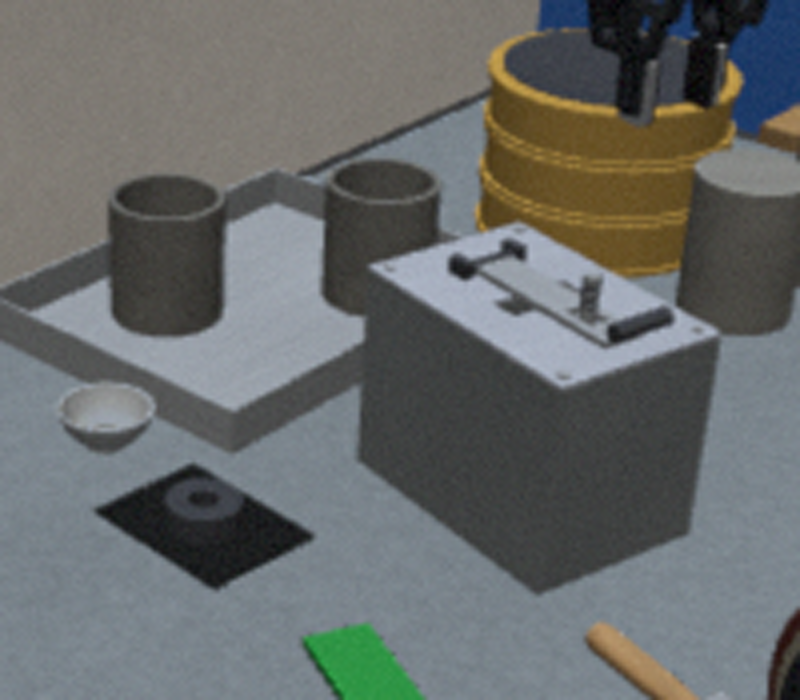

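Emit:
arm_command --steps '[[[-0.033, 0, -0.04], [0, 0, 0], 1], [[-0.066, 0, -0.08], [0, 0, 0], 1], [[-0.1, 0.01, -0.12], [0, 0, 0], 1], [[-0.133, 0.02, -0.16], [0, 0, 0], 1], [[-0.16, 0.03, -0.195], [0, 0, 0], 1]]'

```text
t: 46.25
tool_pos: [0.6306, -0.0069, 0.2304]
tool_rot: [-0.263, -2.08, 2.1]
contact_force: [-0.8, -0.2, 0.4]
opening: 0.0857
```

```bash
python3 - <<'E'
from ins import *
go([.6413,.0003,.1],Rt(-.2485,0))
E
```

```text
row [-0.0081, 0.1688, -0.0111] [-0.5, 0.0, -0.2] | t 46.25 tip [ 0.6306 -0.0065  0.2689] open 0.0857 F [-0.7554 -0.1734  0.426 ] q [-0.124   0.0458  1.5561 -0.0095  1.5382  1.6955]
```

Emit:
arm_command --steps '[[[-0.006, 0.04, -0.008], [-0.4, 0, 0], 1], [[-0.006, 0.08, -0.009], [-0.4, 0, 0], 1], [[-0.006, 0.12, -0.009], [-0.4, 0, 0], 1], [[-0.006, 0.165, -0.009], [-0.4, 0, 0], 1], [[-0.006, 0.169, -0.009], [-0.4, 0, 0], 1]]'

```text
t: 46.75
tool_pos: [0.6318, -0.0004, 0.0517]
tool_rot: [-0.245, -2.08, 2.086]
contact_force: [-0.6, -0.9, 0.3]
opening: 0.0857
```

```bash
python3 - <<'E'
from ins import *
go([.6413,.0003,.004],Rt(-.2485,0))
d=shot("top"); crop(d,"t58",130,230,230,360,5)
E
```

```text
row [-0.0102, 0.086, -0.0034] [-0.3, 0.0, 0.8] | t 46.75 tip [ 0.6323 -0.0004  0.0902] open 0.0857 F [-0.5846 -0.8522  0.2624] q [-0.1171  0.1993  1.6962 -0.0027  1.2599  1.7029]
```

Emit:
arm_command --steps '[[[-0.005, 0, -0.002], [0, 0, 0], 1], [[-0.008, 0.02, -0.002], [0, 0, 0], 1], [[-0.008, 0.04, -0.002], [0, 0, 0], 1], [[-0.008, 0.055, -0.002], [0, 0, 0], 1], [[-0.008, 0.06, -0.002], [0, 0, 0], 1]]'

```text
t: 47.3
tool_pos: [0.642, -0.0009, -0.005]
tool_rot: [-0.251, -2.083, 2.088]
contact_force: [0.5, 0.1, -0.4]
opening: 0.0853
```

```bash
python3 - <<'E'
from ins import *
go([.6413,.0003,.004],Rt(-.2485,0))
s=shot("side"); crop(s,"c59",130,255,200,325,5)
E
```

```text
row [0.0008, 0.0295, -0.0011] [-0.2, 0.0, 0.5] | t 47.3 tip [ 0.6424 -0.0008  0.0335] open 0.0853 F [ 0.4936  0.0767 -0.4206] q [-0.116   0.2871  1.6977 -0.0027  1.1655  1.7044]
```

View pics/c59.png

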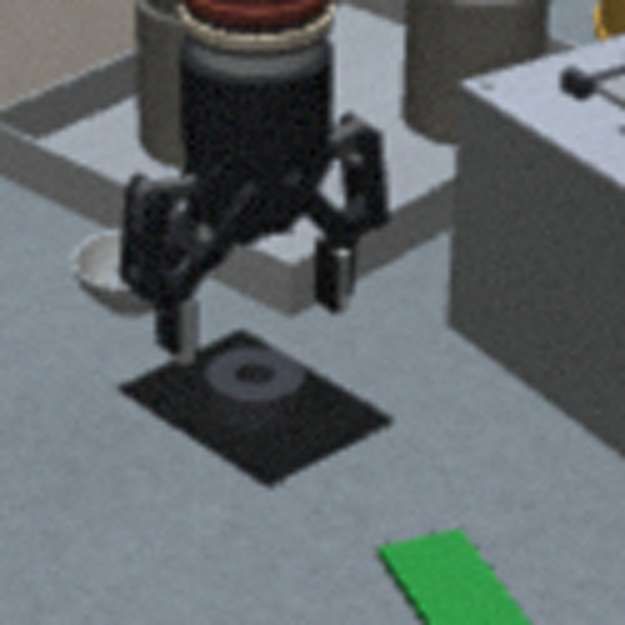

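Emit:
arm_command --steps '[[[0.001, 0.012, -0.001], [0, 0, 0], 1], [[0.001, 0.022, -0.001], [0, 0, 0], 1], [[0.001, 0.027, -0.001], [0, 0, 0], 1], [[0.001, 0.027, -0.001], [0, 0, 0], 1]]'

```text
t: 47.75
tool_pos: [0.6398, 0.0005, -0.0337]
tool_rot: [-0.248, -2.082, 2.087]
contact_force: [-0.2, 0.0, 0.3]
opening: 0.0849
```

Emit:
arm_command --steps '[[[0, 0, 0], [0, 0, 0], 0.6], [[0, 0, 0], [0, 0, 0], 0.4], [[0, 0, 0], [0, 0, 0], 0.4], [[0, 0, 0], [0, 0, 0], 0.4], [[0, 0, 0], [0, 0, 0], 0.4]]' --force 80

```text
t: 48.25
tool_pos: [0.6409, 0.0004, -0.0324]
tool_rot: [-0.251, -2.083, 2.088]
contact_force: [-0.9, -1.4, 4.8]
opening: 0.0491
```

```bash
python3 - <<'E'
from ins import *
go([.6413,.0003,.15],Rt(-.2485,0))
s=shot("side"); crop(s,"c60",130,255,200,325,5)
E
```

```text
row [0.0008, -0.1439, 0.0005] [-0.2, 0.0, 0.5] | t 48.25 tip [0.6412 0.0004 0.0061] open 0.0491 F [-0.8784 -1.4059  4.7588] q [-0.1142  0.3224  1.707  -0.0028  1.1214  1.7062]
```

View pics/c60.png

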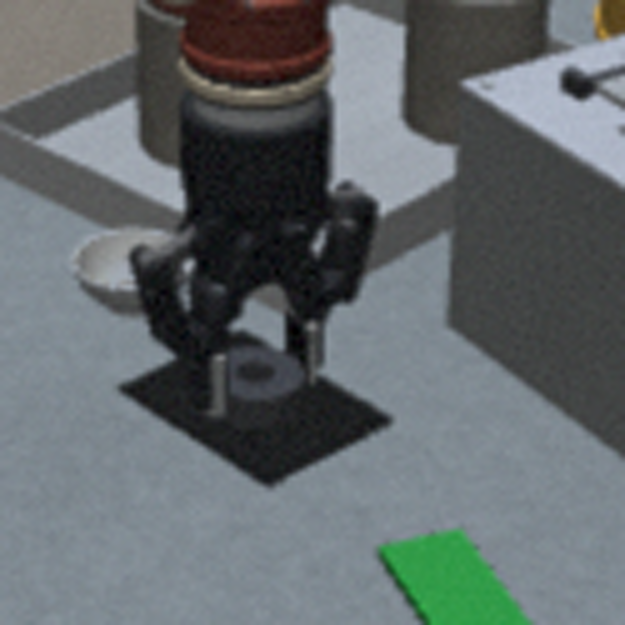

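Emit:
arm_command --steps '[[[0, -0.03, 0], [0, 0, 0], 0.4], [[0, -0.08, 0], [0, 0, 0], 0.4], [[0, -0.13, 0], [0, 0, 0.5], 0.4], [[0, -0.18, 0], [0, 0, 0.5], 0.4], [[0, -0.23, 0], [0, 0, 0.5], 0.4]]'

```text
t: 48.8
tool_pos: [0.642, 0.0008, 0.1983]
tool_rot: [-0.258, -2.084, 2.092]
contact_force: [1.5, -1.1, -1.7]
opening: 0.0491
```

```bash
python3 - <<'E'
from ins import *
go([.4725,-.1637,.23],Rt(-.2485,0))
s=shot("side"); crop(s,"c61",60,225,220,380,4)
E
```

```text
row [0.1239, 0.0079, 0.2011] [-0.2, 0.0, 0.1] | t 48.8 tip [0.6421 0.0009 0.2368] open 0.0491 F [ 1.5128 -1.0556 -1.7057] q [-0.1127  0.0907  1.5621 -0.0037  1.4913  1.7068]
```

View pics/c61.png

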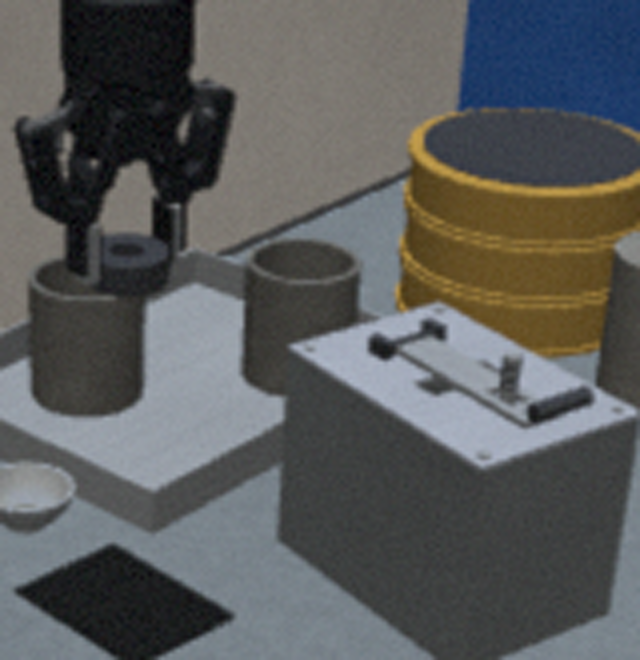

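Emit:
arm_command --steps '[[[0.025, 0, 0.04], [0, 0, 0], 0.4], [[0.05, 0, 0.08], [0, 0, 0], 0.4], [[0.075, 0, 0.12], [0, 0, 0], 0.4], [[0.1, 0, 0.16], [0, 0, 0], 0.4], [[0.118, 0, 0.19], [0, 0, 0], 0.4]]'

```text
t: 49.35
tool_pos: [0.4836, -0.1559, 0.2073]
tool_rot: [-0.275, -2.091, 2.098]
contact_force: [0.7, -0.3, -1.2]
opening: 0.0493
```

```bash
python3 - <<'E'
from ins import *
go([.4725,-.1637,.22],Rt(-.2485,0))
E
```

```text
row [0.0092, 0.0257, 0.0102] [-0.1, -0.0, -0.7] | t 49.35 tip [ 0.4832 -0.1557  0.2458] open 0.0493 F [ 0.6667 -0.2768 -1.2375] q [-0.4589 -0.2512  1.8698  0.0007  1.5104  1.3609]
```

Emit:
arm_command --steps '[[[0.005, 0.008, 0.005], [0, 0, -0.4], 0.4], [[0.009, 0.016, 0.009], [0, 0, -0.4], 0.4], [[0.009, 0.024, 0.009], [0, 0, -0.4], 0.4], [[0.009, 0.024, 0.009], [0, 0, -0.4], 0.4]]'

```text
t: 49.75
tool_pos: [0.4724, -0.1612, 0.1807]
tool_rot: [-0.262, -2.089, 2.091]
contact_force: [-0.9, -0.1, -1.0]
opening: 0.049
```

```bash
python3 - <<'E'
from ins import *
go([.4725,-.1637,.195],Rt(-.2485,0))
s=shot("side"); crop(s,"c62",80,205,260,385,6)
E
```

```text
row [-0.0006, 0.0242, 0.0024] [-0.0, 0.0, -0.1] | t 49.75 tip [ 0.4724 -0.1612  0.2192] open 0.049 F [-0.9132 -0.1155 -1.0105] q [-0.4779 -0.2499  1.9129 -0.0002  1.4767  1.3407]
```

View pics/c62.png

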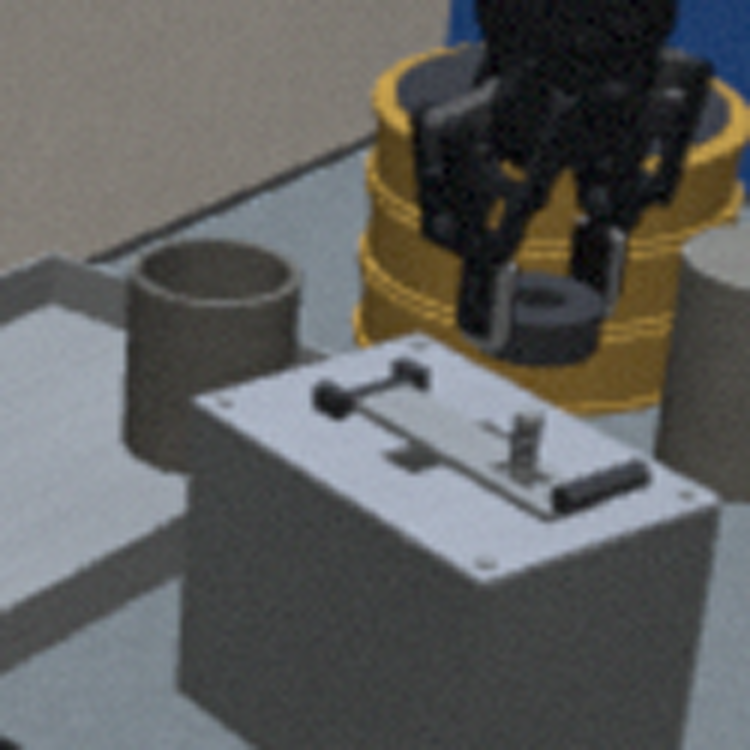

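Emit:
arm_command --steps '[[[0, 0.006, 0.002], [0, 0, 0], 0.4], [[0, 0.014, 0.002], [0, 0, 0], 0.4], [[0, 0.022, 0.002], [0, 0, 0], 0.4], [[0, 0.03, 0.002], [0, 0, 0], 0.4]]'

```text
t: 50.2
tool_pos: [0.4725, -0.1632, 0.1508]
tool_rot: [-0.262, -2.09, 2.092]
contact_force: [0.1, -0.4, -1.7]
opening: 0.049
```

```bash
python3 - <<'E'
from ins import *
go([.4725,-.1637,.159],Rt(-.2485,0))
s=shot("side"); crop(s,"c63",80,205,260,385,6)
E
```

```text
row [-0.0, 0.0303, 0.0005] [-0.1, 0.1, -0.1] | t 50.2 tip [ 0.4724 -0.1631  0.1893] open 0.049 F [ 0.1069 -0.4128 -1.691 ] q [-0.4813 -0.2268  1.9442 -0.0003  1.4216  1.3367]
```

View pics/c63.png

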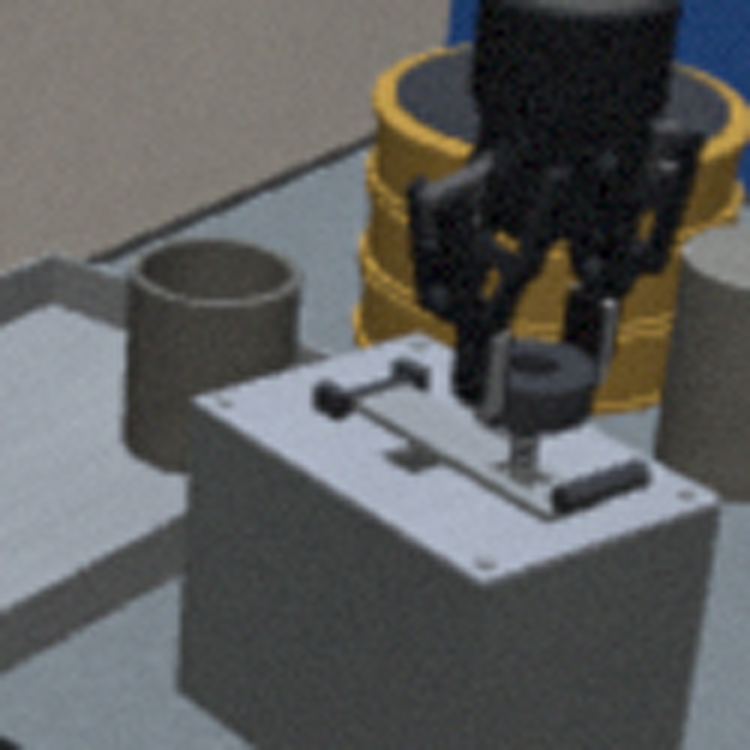

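```bash
python3 - <<'E'
from ins import *
s=shot("side")
f=lambda c,r,k,z:p2w(s,c/k+260,r/k+80,z)
n62=f(547,291,6,.2371); n63=f(538,361,6,.2072)
st=f(528,416,6,.186); st14=f(438,347,5,.186); n14=f(460,238,5,.2421)
print("nut62",n62,"tip .4724 -.1612"); print("nut63",n63,"tip .4724 -.1631"); print("nut14",n14,"tip .4737,-.1628"); print("stud",st,st14)
for n in ("c14","c62","c63"): 
    im=cv2.imread(f"pics/{n}.png")
im=cv2.imread("pics/c62.png")[240:500,440:660]; cv2.imwrite("pics/z62.png",cv2.resize(im,None,fx=3,fy=3))
E
```

```text
nut62 [ 0.4709 -0.1629  0.2371] tip .4724 -.1612
nut63 [ 0.4702 -0.1614  0.2072] tip .4724 -.1631
nut14 [ 0.4665 -0.1587  0.2421] tip .4737,-.1628
stud [ 0.4675 -0.1544  0.186 ] [ 0.468  -0.1534  0.186 ]
```

View pics/z62.png

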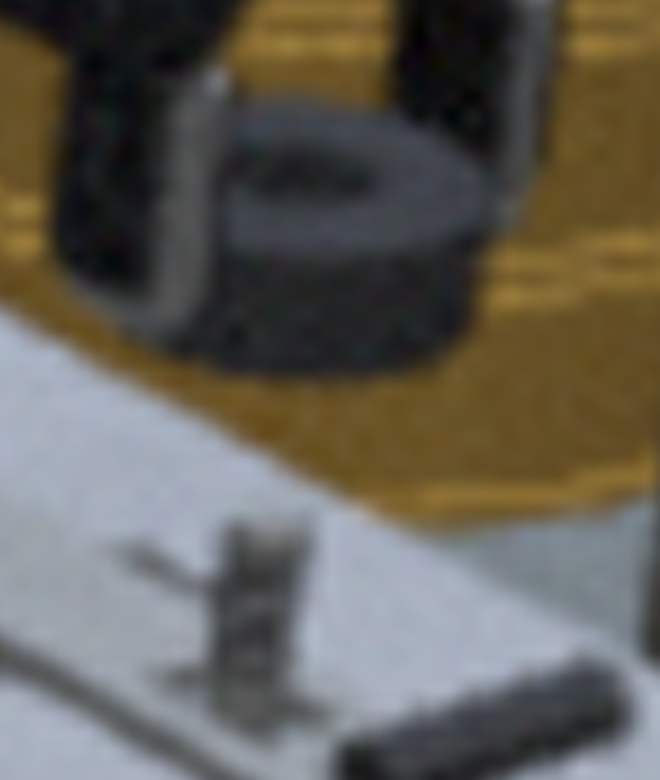

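```bash
python3 - <<'E'
from ins import *
s=shot("side")
f=lambda c,r,k,z:p2w(s,c/k+260,r/k+80,z)
n=f(543.5,298,6,.2371); st=f(529,421.5,6,.186); print(n,st,n-st)
im=cv2.imread("pics/c63.png")[310:500,440:660]; cv2.imwrite("pics/z63.png",cv2.resize(im,None,fx=3,fy=3))
E
```

```text
[ 0.4681 -0.1561  0.2371] [ 0.4645 -0.1504  0.186 ] [ 0.0037 -0.0057  0.0511]
```

View pics/z63.png

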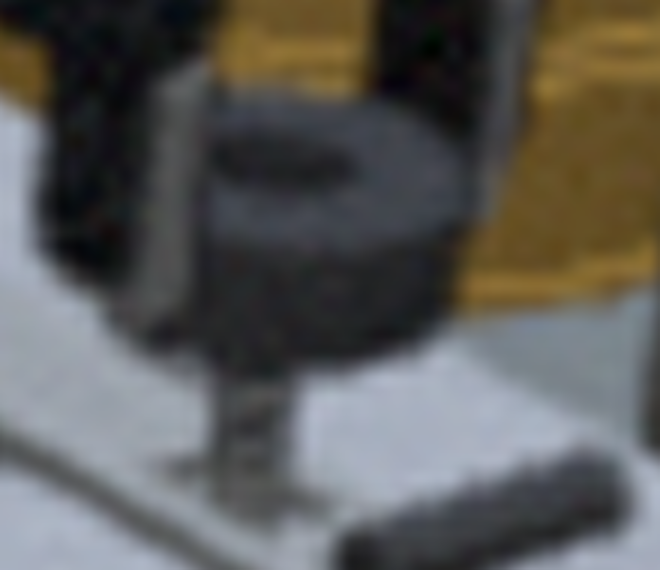

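Emit:
arm_command --steps '[[[0, 0.003, 0.0005], [0, 0, 0], 0.4], [[0, 0.006, 0.0005], [0, 0, 0], 0.4], [[0, 0.008, 0.0005], [0, 0, 0], 0.4]]'

```text
t: 50.65
tool_pos: [0.4719, -0.1636, 0.1425]
tool_rot: [-0.261, -2.089, 2.091]
contact_force: [-0.6, 0.4, -2.4]
opening: 0.0489
```

```bash
python3 - <<'E'
from ins import *
go([.4725,-.1637,.159],Rt(-.2485,0))
E
```

```text
row [-0.0006, 0.022, -0.0001] [-0.0, 0.1, -0.1] | t 50.65 tip [ 0.4718 -0.1636  0.181 ] open 0.0489 F [-0.6436  0.3878 -2.439 ] q [-0.4827 -0.2201  1.9525 -0.0003  1.4077  1.3357]
```

Engaged on the stud with no resistance. Keep going down.

Emit:
arm_command --steps '[[[-0.0005, 0.005, 0], [0, 0, 0], 0.4], [[-0.0005, 0.01, 0], [0, 0, 0], 0.4], [[-0.0005, 0.014, 0], [0, 0, 0], 0.4]]'

```text
t: 50.95
tool_pos: [0.4722, -0.1637, 0.1278]
tool_rot: [-0.261, -2.089, 2.091]
contact_force: [0.5, -0.2, -0.6]
opening: 0.0493
```

Emit:
arm_command --steps '[[[0, 0.003, 0], [0, 0, 0], 0.4], [[0, 0.005, 0], [0, 0, 0], 0.4], [[0, 0.006, 0], [0, 0, 0], 0.4]]'

```text
t: 51.25
tool_pos: [0.4721, -0.1636, 0.1215]
tool_rot: [-0.26, -2.089, 2.09]
contact_force: [0.5, 0.1, -1.3]
opening: 0.0487
```

```bash
python3 - <<'E'
from ins import *
go([.4725,-.1637,.159],Rt(-.2485,0))
s=shot("side"); crop(s,"c64",80,205,260,385,6)
E
```

```text
row [-0.0004, 0.001, -0.0] [-0.0, 0.1, -0.0] | t 51.25 tip [ 0.4721 -0.1636  0.16  ] open 0.0487 F [ 0.5369  0.0958 -1.304 ] q [-0.4825 -0.1998  1.9714 -0.0003  1.3695  1.336 ]
```

View pics/c64.png

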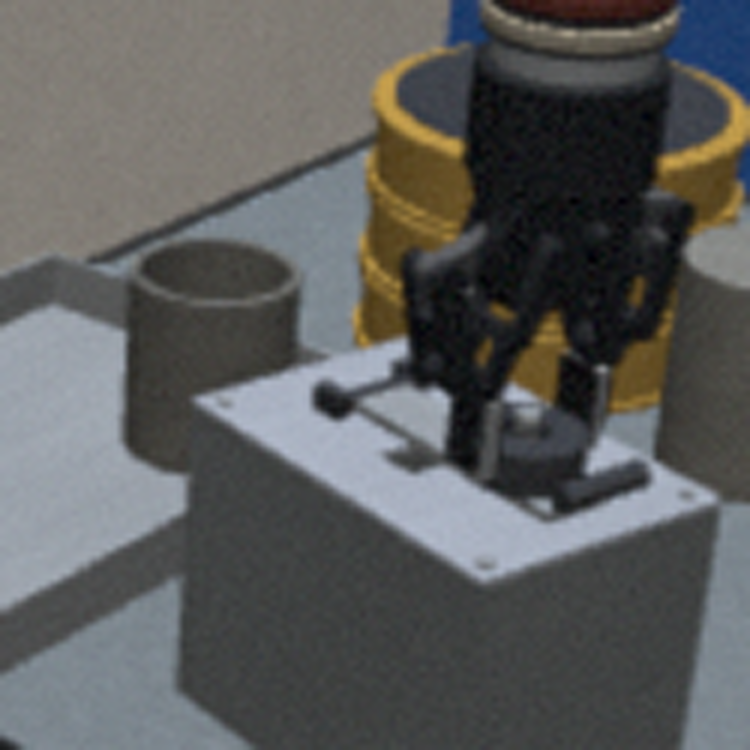

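Stud protrudes through the nut. A last touch down, then release.

Emit:
arm_command --steps '[[[0, 0.002, 0], [0, 0, 0], 0.4], [[0, 0.003, 0], [0, 0, 0], 0.4], [[0, 0.003, 0], [0, 0, 0], 0.4]]'

```text
t: 51.6
tool_pos: [0.4726, -0.1638, 0.1205]
tool_rot: [-0.261, -2.089, 2.091]
contact_force: [-2.5, 1.8, 5.9]
opening: 0.0492
```

Emit:
arm_command --steps '[[[0, 0, 0], [0, 0, 0], 0.6], [[0, 0, 0], [0, 0, 0], 0.9], [[0, 0, 0], [0, 0, 0], 1], [[0, 0, 0], [0, 0, 0], 1], [[0, -0.01, 0], [0, 0, 0], 1]]' --force 40

```text
t: 52.1
tool_pos: [0.4715, -0.1632, 0.1291]
tool_rot: [-0.258, -2.089, 2.089]
contact_force: [-0.7, 1.0, -0.2]
opening: 0.0857
```

Emit:
arm_command --steps '[[[0, -0.04, 0], [0, 0, 0], 1], [[0, -0.09, 0], [0, 0, 0], 1], [[0, -0.13, 0], [0, 0, 0], 1], [[0, -0.13, 0], [0, 0, 0], 1]]'

```text
t: 52.5
tool_pos: [0.4749, -0.165, 0.2682]
tool_rot: [-0.273, -2.09, 2.1]
contact_force: [0.5, -0.0, 0.5]
opening: 0.0855
```

```bash
python3 - <<'E'
from ins import *
s=shot("side"); crop(s,"c65",80,205,260,385,6)
go([.35,.12,.33],Rt(-.2485,0))
E
```

```text
row [0.1893, -0.0289, -0.2453] [-0.1, 0.1, -0.4] | t 52.55 tip [ 0.4734 -0.1642  0.3028] open 0.0854 F [-0.8509  0.9975 -1.2764] q [-0.4823 -0.2864  1.8049 -0.0004  1.6162  1.336 ]
```

View pics/c65.png

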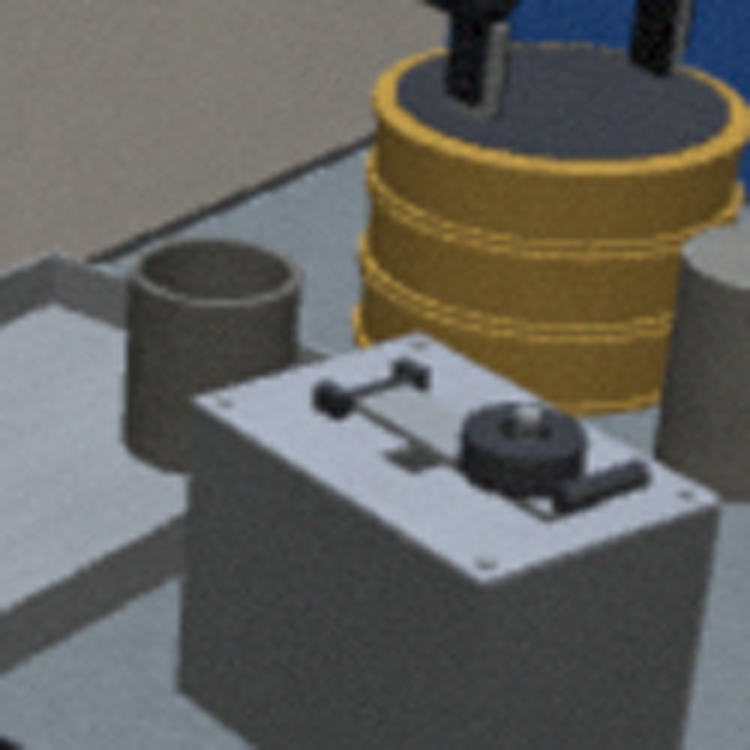

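Nut is seated with the hasp shut, as at the start. I'll move the arm aside for a last top view.

Emit:
arm_command --steps '[[[0, -0.02, -0.045], [0, 0, 0], 1], [[0, -0.03, -0.09], [0, 0, 0], 1], [[0, -0.03, -0.14], [0, 0, 0], 1], [[0, -0.03, -0.19], [0, 0, 0], 1], [[0, -0.03, -0.24], [0, 0, 0], 1]]'

```text
t: 53.05
tool_pos: [0.5318, 0.0704, 0.2926]
tool_rot: [-0.265, -2.088, 2.095]
contact_force: [0.4, -0.7, 0.0]
opening: 0.0855
```

```bash
python3 - <<'E'
from ins import *
s=shot("side","s66"); d=shot("top"); 
im=cv2.cvtColor(d["img"],cv2.COLOR_RGB2BGR); a=cv2.resize(im,None,fx=1.5,fy=1.5); cv2.imwrite("pics/t66.png",a)
print(plates(d),ctrl.boxes_of(d,"nut_c")); print(ctrl.get_obs()["contact_force"])
crop(d,"t66c",160,275,325,415,5)
E
```

```text
[(0.8557669677734375, -0.1896724853515625, 58.42055892944336, 81.12468719482422, 53.66590881347656)] [{'position': [233.4, 371.4], 'confidence': 0.72}, {'position': [210.1, 369.8], 'confidence': 0.62}, {'position': [216.2, 365.7], 'confidence': 0.27}]
[-0.174  -0.018   0.8165]
```

View pics/t66.png

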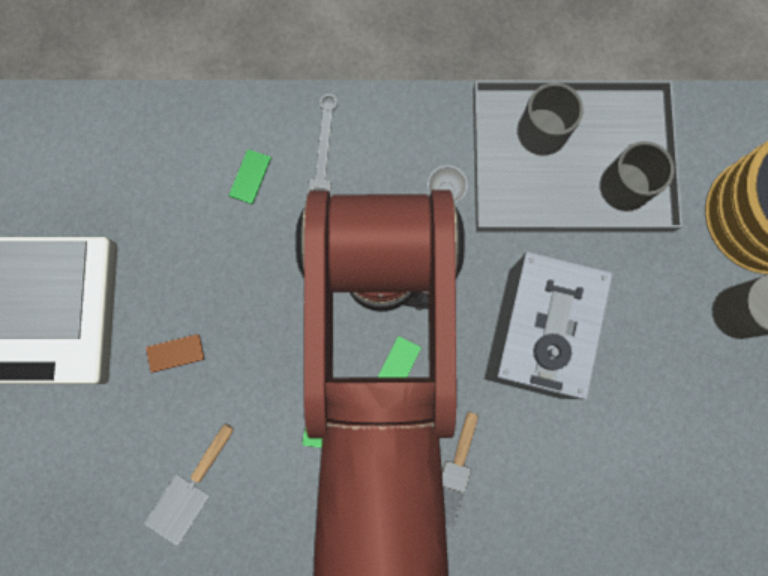

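View pics/t66c.png

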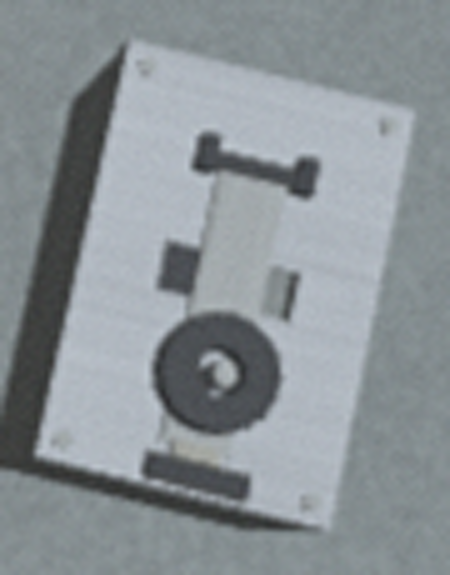

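View pics/s66.png

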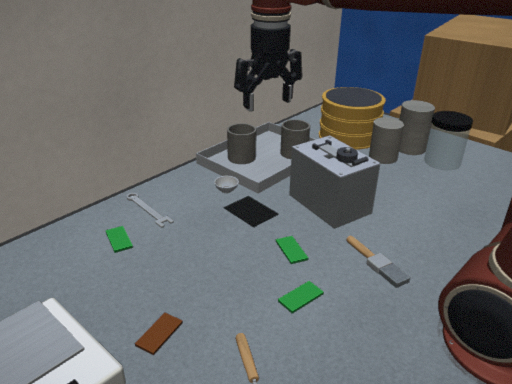

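The nut is on the stud (crop 217,372), the hasp is shut, and no dark plates are left on the bench. Only the green and brown look-alikes remain, at their original spots. Handing in.

```bash
python3 -c "
from station import ctrl
print(ctrl.finish_job(), ctrl.get_obs()['t'])"
```

```text
the job is handed in; nothing more can be done
the job is handed in; nothing more can be done
```

The job is done and handed in at about 53 s, well inside the 210 s limit; no verdict was reported.

I laid the nut on the pad and swung the hasp back to its stop. I then posted all three dark plates through the slot, one of which had been knocked aside mid-run and was found again. Last, I pressed the hasp down over the stud and put the nut back on.

**Final checks:**
- **Bench:** the side view, and earlier top views with the arm out of the way, show no dark plates left. The green and brown look-alikes were not touched.
- **Slot:** nothing pokes out of it, and I saw it clear after each plate dropped. The plates are hidden inside, so I could not see how they lie.
- **Hasp and nut:** the hasp took about 10 N at the bar when pressed down. The nut met about 6 N at its seat and looks as it did at the start, with the stud showing through the bore.

**What disagreed:**
- **Tool point:** it sat about 38.5 mm short of its reported position along the fingers, so my first reach for the nut closed on air. I measured the offset by touching the bench and corrected for it from then on.
- **Plate detector:** it still reports one "plate" near the tray at (0.86, -0.19). That is a mug's shadow.
- **Side camera:** it placed the stud roughly 1 cm away from the top camera's position. I went by the box fit, which leans on the top camera, and the nut slid on without resistance.

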